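# Load the UV curing cabinet, break the lid stay and start the cure

## Robot

A 6-joint arm with a two-finger parallel gripper is mounted at the origin on the work surface. World frame = base frame: x ahead of the robot, y to its left, z up, the work surface at z = 0. Lengths are in m, angles in rad, forces in N, time in s.
With the tool pointing down it reaches from about 0.325 to 0.9 m from the base axis. Payload 3.5 kg.
Tool frame: the origin (TCP) lies between the finger pads; the fingertips stand 25 mm ahead of it and the grasp point (between the pads) lies 6 mm ahead of it; z points along the fingers, y is the direction in which the jaws open and shut (so a half turn about z gives the same grasp; the last joint's range is limited). The gripper opens to 85 mm and grips with 20 to 120 N. Pads are 22 mm wide; open, the fingers measure 114 mm over their backs; the gripper's body (76 mm by 85 mm) begins 54 mm behind the grasp point. The pads swing forward as they close: fully open they stand 13 mm farther back than shut.
Start: joints at [1.008, 0.276, -0.026, 1.268, 0, 1.467], TCP at [0.277, 0.56, 0.256] pointing down, gripper open.
Joint ranges: [-3.12, 3.12], [-0.85, 1.88], [-1.08, 1.24], [-1.95, 2.15], [-1.57, 1.53], [-3.14, 3.14]. Speed limits (rad/s): [2.57, 2.57, 3.14, 3.14, 3.14, 3.14].

## Interface

Orientations are given as a 3x3 rotation matrix whose columns are the frame's x, y, z axes.
In Python, from station import sensors, imaging, order gives the robot as it stands. The module is installed in compiled form; this text tells all that it offers.
- The arm moves only by the shell command python3 -m handwheel 'ROWS' [FORCE]. ROWS is a JSON object of lists of equal length, an entry for each row: "delta_pos": the shift along the tool's x, y, z in m, a list of three; "rot": the turn, a rotation vector about the tool's x, y, z in rad, a list of three; "grip": the opening, from -1 (shut) to 1 (fully open). A call has 1 to 12 rows; each row shifts and turns the commanded pose from where the row before left it, along the tool's axes as they then stand; what a row does not reach is not made up. A row lasts 1/8 s, in which the tool goes at most 62.5 mm and 10.7 degrees, less where a joint would pass 70% of its speed; a pose out of reach is approached as far as the arm can. A call with a gripper value outside its range is refused whole. The fingers move at their own pace and stop on an object; FORCE is the grip in N (left out, the last holds). Time passes only in rows, so rows that do not move let the fingers close. It gives the time, the measured TCP pose, the force and the opening at its end, in the units of the state.
- sensors.state(): the state, without advancing time (a new reading comes with each control period).
- imaging.snapshot(name): name is "side" or "top"; returns a dict with "frame" (420x560x3 uint8, blue, green, red), "mtx" (3x3 intrinsics, pixels), "dist" ([k1, k2, p1, p2, k3] as OpenCV has them; the pictures are not rectified), "cam_to_world" (4x4, takes a point from camera to world coordinates). Camera axes: x right, y down, z forward; pixel columns grow to the right and rows downward; lengths in m; the calibration is good to about 2 mm. A picture is of the moment at which its call begins. There is no depth.
- order.hand_in(): hands the job in, once; it reports no verdict.
The state is a dict: "clock": time; "joint_pos": joint angles; "joint_velocities": joint speeds; "joint_efforts": joint torques, N m; "tcp_pos": TCP position; "ee_rot": TCP orientation; "force": force on the tool from outside, world axes, zero at the start; "moment": the same for the moment, N m; "width": finger opening in m.
Only numpy, scipy, OpenCV 4.12 (cv2) and the standard library are available. Lean on these libraries where they do the work, as an engineer would, in place of code of your own. Each camera call takes 0.05 s, during which the arm holds its last target.

## Task

Put all the grey printed housings from the bench into the curing cabinet, each lying flat the right way up, square across both bars of the rack between its low front and back rails, with none touching another. Then break the lid stay at its knuckle by pressing its thumb bar down, lower the lid gently by its handle until it is fully shut (never let it drop), and only then press the start button. Leave the other things on the bench where they are.

Things in the scene. Friction and masses are not known exactly. Their poses are not given: they have to be found in the camera images.
- part1_mid (a point): a grey resin-printed electronics housing to be cured: a flat-bottomed shell 92 mm long (its own x), 36 mm wide (y), 24 mm high (z, up), with a mounting fin 44 mm long (x), 14 mm wide (y) and 18 mm high standing on the middle of its top, and a small round lens collar beside the fin (at most 5 mm high); 60 to 130 g; the point is 21 mm above the middle of its underside. May be absent
- part2_mid (a point): a grey resin-printed electronics housing to be cured: a flat-bottomed shell 92 mm long (its own x), 36 mm wide (y), 24 mm high (z, up), with a mounting fin 44 mm long (x), 14 mm wide (y) and 18 mm high standing on the middle of its top, and low cooling ribs beside the fin (at most 5 mm high); 60 to 130 g; the point is 21 mm above the middle of its underside. May be absent
- part3_mid (a point): a grey resin-printed electronics housing to be cured: a flat-bottomed shell 92 mm long (its own x), 36 mm wide (y), 24 mm high (z, up), with a mounting fin 44 mm long (x), 14 mm wide (y) and 18 mm high standing on the middle of its top, and a dark window recess beside the fin (at most 5 mm high); 60 to 130 g; the point is 21 mm above the middle of its underside. May be absent
- part4_mid (a point): a grey resin-printed electronics housing to be cured: a flat-bottomed shell 92 mm long (its own x), 36 mm wide (y), 24 mm high (z, up), with a mounting fin 44 mm long (x), 14 mm wide (y) and 18 mm high standing on the middle of its top, and a low saddle block beside the fin (at most 5 mm high); 60 to 130 g; the point is 21 mm above the middle of its underside. May be absent
- rack (a point): middle of the rack in the cabinet, level with the tops of its bars; the rim is 75 mm higher. x: level, from the cabinet's front to its hinge side; y: along the bars; z: up. Two steel bars, 8 mm wide and 320 mm long, centre lines 28 mm either side of this point in x, tops 40 mm above the floor; outside them front and back rails, 6 mm rods 67 mm either side, top 11 mm above the bars
- cabinet: the curing cabinet, fixed: an open-topped sheet-metal box 240 mm deep (x, to the hinge side), 460 mm wide (y) and 120 mm high, walls 5 mm; origin under its centre. The rack's middle lies at x -40, y -59, z +45 mm from the origin. A control pod 70 mm wide and 100 mm high joins its right (-y) end
- lid (a joint): angle of the hinged amber lid: 0 = propped open (86 degrees up), 1.50 = fully shut. 0.5 kg, 237 mm long, 460 mm wide, hinged along the cabinet's far rim. The hinge is stiff: with the stay broken the lid stays where it is left while below about 0.35, but falls shut by itself from beyond about 0.45
- hinge (a point): middle of the lid's hinge line on the cabinet's far rim, 122 mm above the bench. Axes as the cabinet's: x away from the robot when square, y along the hinge line, z up. To shut, the lid turns about y from standing up over towards -x
- handle (a point): middle of the lid's handle: a round bar 10 mm thick and 110 mm long, parallel to the hinge line, on two end posts on the lid's outer face; 200 mm from the hinge along the lid, its axis 45 mm off the outer face (52 mm off the plane through the hinge line). The lid reaches 34 mm past it. Turns with the lid: y along the bar, z out of the outer face
- stay (a joint): fold of the stay's knuckle: 0 = straight and locked (just past dead centre, against its stop), dead centre at 0.10, growing as it folds. Locked, it blocks the lid from shutting; once broken it stays where it is left; 0.5 to 0.9 is well broken
- thumb_bar (a point): middle of the thumb bar at the knuckle of the folding steel lid stay, at the cabinet's left (+y) end: a round bar 12 mm thick and 36 mm long, parallel to the hinge line, clear above. Pressed down about 25 mm (drifting some 15 mm towards the hinge) it breaks the knuckle; the lid comes down a little with it
- start (a joint): travel of the spring start button: 0 = out, 0.006 = fully pressed (about 5 N); counts as pressed from 0.0045
- start_top (a point): centre of the top of the start button, 26 mm in diameter, pressed straight down; on the control pod at the cabinet's right-hand end, halfway back
- tape_roll: bystander: small white tape roll, 40 mm across, 14 mm high, lying among the housings; origin under its centre
- scraper: bystander: scraper, 170 mm long, lying flat; origin under its middle
- resin_bottle: bystander: black bottle, 60 mm across, 150 mm high; origin under its centre
- carton: bystander: white carton 85 x 62 mm, 60 mm high; origin under its centre
- screwdriver: bystander: screwdriver, 160 mm long, lying flat; origin under its middle
- wash_jar: bystander: clear jar, 68 mm across, 55 mm high; origin under its centre
Not all that is in view belongs to the job. What is shaped like the part that bears part1_mid but red is not meant. What is shaped like the part that bears part4_mid but pink is not meant.

How it is judged:
By the outcome, as a careful person would: the job done as asked, in the order asked, and still so for the second after the job is handed in, with the robot touching nothing.
Of part1, part2, part3, part4 only 3 to 4 are there at a start; the rules pass over those that are not, and their reading is None.
At some moment in a run one of part1, part2, part3, part4 may be knocked a few centimetres aside while the robot is not near it.
It also fails if it takes over 210 s, if anything falls off the work surface, if the arm or the gripper's body presses on something with over 40 N, if the wrist force passes 120 N, or if a joint passes its speed limit or range.

## Working session

There is one attempt and no reset: what is moved stays moved. The work goes in short steps, Python scripts to look and compute and a shell command to move; the robot and the scene stay as the last step left them, time stands still between calls to the robot, and variables do not carry over. Pictures are saved under pics/ and viewed, and the job is handed in when it is done.

```bash
mkdir -p pics; ls; python3 - <<'E'
from station import sensors, imaging, order
import cv2,numpy as np
np.set_printoptions(precision=4,suppress=True)
for n in("side","top"):
    s=imaging.snapshot(n); cv2.imwrite(f"pics/{n}0.png",s["frame"]); print(n,s["mtx"],s["dist"],s["cam_to_world"])
print(sensors.state())
E
```

```text
pics
side [[534.6823   0.     283.7619]
 [  0.     534.6823 214.0099]
 [  0.       0.       1.    ]] [-0.072  0.     0.     0.     0.   ] [[ 0.887  -0.217   0.4077 -0.0971]
 [-0.4615 -0.4477  0.7659 -1.1169]
 [ 0.0164 -0.8675 -0.4972  0.9666]
 [ 0.      0.      0.      1.    ]]
top [[404.9283   0.     274.2504]
 [  0.     404.9283 208.4597]
 [  0.       0.       1.    ]] [-0.0538  0.      0.      0.      0.    ] [[-0.0273 -0.9923  0.1207  0.3973]
 [-0.9996  0.0283  0.0067  0.0542]
 [-0.0101 -0.1205 -0.9927  1.3078]
 [ 0.      0.      0.      1.    ]]
{'clock': 0.1, 'joint_pos': array([ 1.0076,  0.2771, -0.0278,  1.268 ,  0.    ,  1.4674]), 'joint_velocities': array([-0.0007, -0.0012,  0.0026,  0.0023, -0.0007,  0.0005]), 'joint_efforts': array([ -0.0005, -44.6706,  29.613 ,   0.0084,  -0.0001,   0.    ]), 'tcp_pos': array([0.277 , 0.5595, 0.2552]), 'ee_rot': array([[-0.8961,  0.4438, -0.0011],
       [ 0.4438,  0.8961, -0.0018],
       [ 0.0002, -0.0021, -1.    ]]), 'force': array([-1.113 ,  0.1668, -0.1091]), 'moment': array([0.0503, 0.057 , 0.016 ]), 'width': 0.08503789978678777}
```

View pics/side0.png

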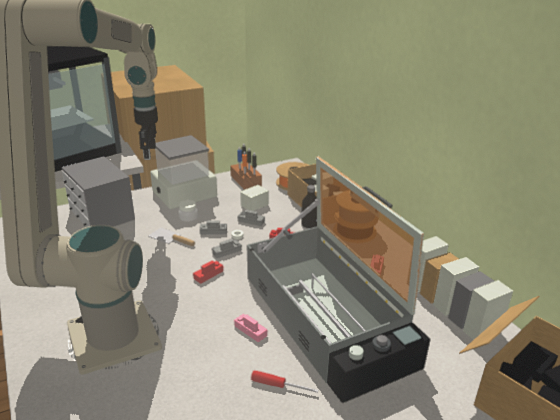

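View pics/top0.png

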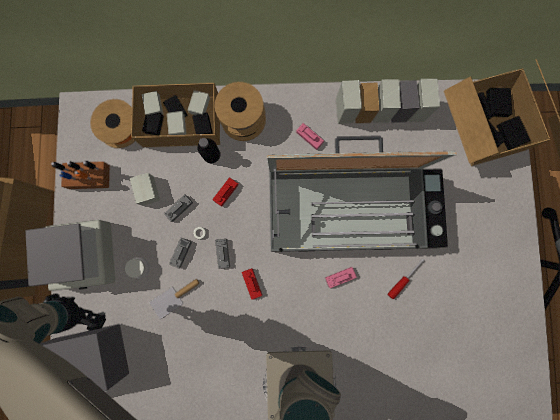

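The top view shows three grey candidates at about (179,208), (181,252) and (223,253). The red decoys are at (226,191) and (252,284), and the pink ones at (341,278) and (309,135). The tape roll is at (200,233). I'll check these in a close crop.

```bash
cat > h.py <<'E'
from station import sensors, imaging, order
import cv2,numpy as np
np.set_printoptions(precision=4,suppress=True)
def snap(n): return imaging.snapshot(n)
def ray(s,px):
    p=cv2.undistortPoints(np.array(px,float).reshape(-1,1,2),s["mtx"],np.array(s["dist"]))[:,0]
    T=s["cam_to_world"]; d=np.c_[p,np.ones(len(p))]@T[:3,:3].T
    return T[:3,3],d
def onz(s,px,z):
    o,d=ray(s,px); return o+d*((z-o[2])/d[:,2])[:,None]
def proj(s,P):
    T=np.linalg.inv(s["cam_to_world"]); r,_=cv2.Rodrigues(T[:3,:3])
    return cv2.projectPoints(np.array(P,float).reshape(-1,1,3),r,T[:3,3],s["mtx"],np.array(s["dist"]))[0][:,0]
def tri(s1,p1,s2,p2):
    o1,d1=ray(s1,[p1]);o2,d2=ray(s2,[p2]);d1=d1[0];d2=d2[0]
    A=np.c_[d1,-d2];t=np.linalg.lstsq(A,o2-o1,rcond=None)[0]
    a=o1+t[0]*d1;b=o2+t[1]*d2
    return (a+b)/2,np.linalg.norm(a-b)
def crop(s,x0,y0,x1,y1,k,fn):
    cv2.imwrite(fn,cv2.resize(s["frame"][y0:y1,x0:x1],None,fx=k,fy=k,interpolation=cv2.INTER_CUBIC))
E
python3 - <<'E'
from h import *
t=snap("top");s=snap("side")
crop(t,120,160,270,310,5,"pics/c1.png".replace("c1","c1"))
crop(t,260,130,460,260,4,"pics/c2.png")
crop(s,190,180,300,290,5,"pics/c3.png")
crop(s,230,140,440,400,2.3,"pics/c4.png")
E
```

```text
(no output)
```

View pics/c1.png

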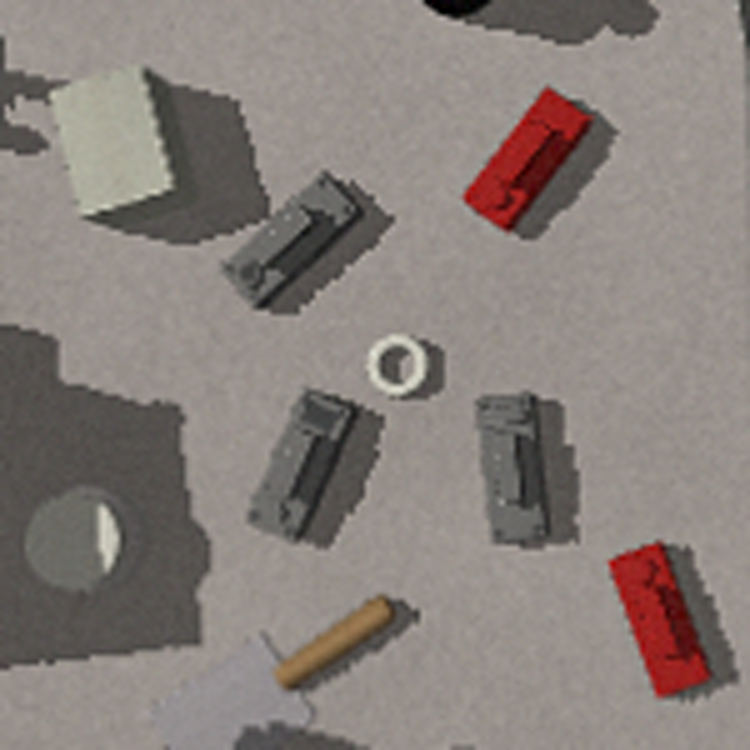

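View pics/c2.png

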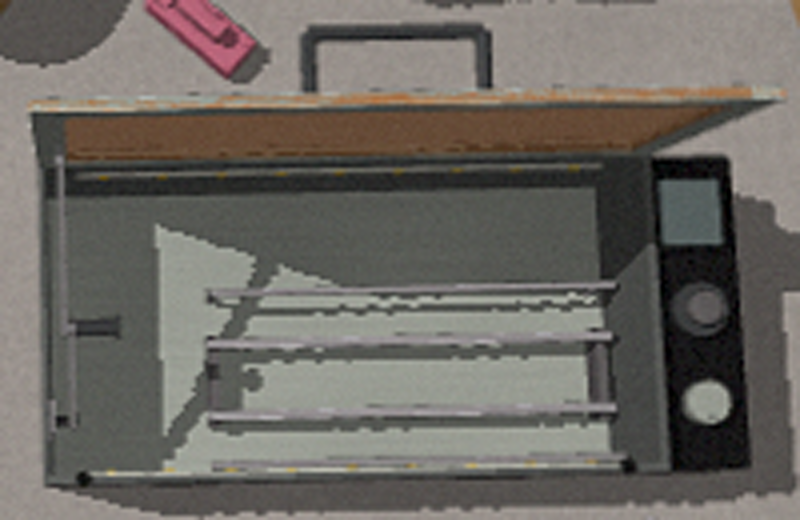

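View pics/c3.png

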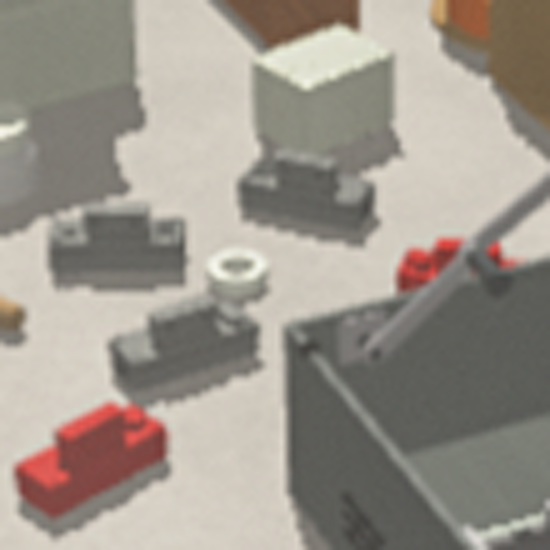

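View pics/c4.png

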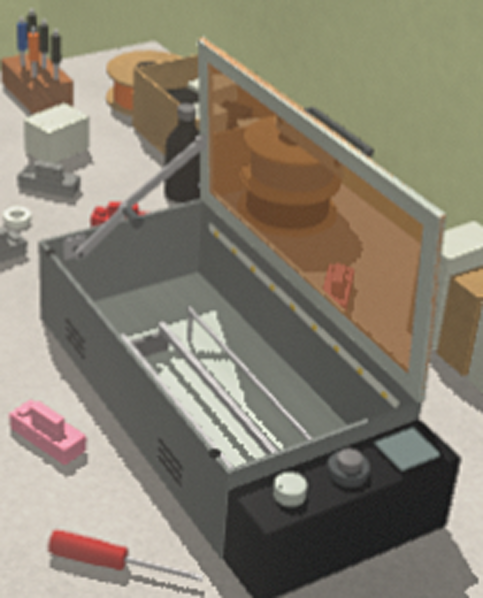

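```bash
python3 - <<'E'
from h import *
t=snap("top");s=snap("side")
# crop px top edge (left end-to-end) + width ; corners of shell top at z=.024
C=lambda x,y:(120+x/5-.4,160+y/5-.4)
parts={"p1":[(325,172),(225,268),(260,307),(363,212)],"p3":[(310,390),(249,521),(296,541),(356,405)],"p2":[(476,397),(492,543),(546,543),(535,394)]}
for n,c in parts.items():
    P=onz(t,[C(*q) for q in c],.024)
    m=P.mean(0); a=P[0]-P[1]+P[3]-P[2]; print(n,m,np.degrees(np.arctan2(a[1],a[0])),np.linalg.norm(P[0]-P[1]),np.linalg.norm(P[1]-P[2]), "side px",proj(s,[m]))
print("tape",onz(t,[C(397,365)],.014))
# cabinet
K=lambda x,y:(260+x/4-.375,130+y/4-.375)
print("rim front L,R", onz(t,[K(47,485),K(668,470)],.12)); print("pod FR,BR",onz(t,[K(748,467),K(730,157)],.1))
print("bars lo", onz(t,[K(210,415),K(613,408)],.045),"hi",onz(t,[K(210,342),K(612,335)],.045))
print("rail back",onz(t,[K(210,294),K(615,287)],.056),"front",onz(t,[K(215,465),K(625,462)],.056))
print("white",onz(t,[K(707,401)],.115),"knob",onz(t,[K(700,306)],.115))
E
```

```text
p1 [0.5652 0.3711 0.024 ] -47.58905115967343 0.08858817635881772 0.03438250296072407 side px [[251.1062 216.2396]]
p3 [0.4215 0.365  0.024 ] -24.98310339263038 0.09073952083980823 0.032768065157739126 side px [[213.3446 226.2844]]
p2 [0.4151 0.2318 0.024 ] 4.503137672763638 0.09258894678645446 0.03410059970972696 side px [[226.4316 246.1019]]
tape [[0.4835 0.3064 0.014 ]]
rim front L,R [[ 0.4172  0.0741  0.12  ]
 [ 0.4147 -0.3815  0.12  ]]
pod FR,BR [[ 0.4153 -0.4496  0.1   ]
 [ 0.6514 -0.4542  0.1   ]]
bars lo [[ 0.4692 -0.0531  0.045 ]
 [ 0.4655 -0.3689  0.045 ]] hi [[ 0.5264 -0.0553  0.045 ]
 [ 0.5228 -0.372   0.045 ]]
rail back [[ 0.5629 -0.0558  0.056 ]
 [ 0.5594 -0.3733  0.056 ]] front [[ 0.43   -0.0546  0.056 ]
 [ 0.4229 -0.3719  0.056 ]]
white [[ 0.4647 -0.4162  0.115 ]] knob [[ 0.5357 -0.4162  0.115 ]]
```

```bash
cat >> h.py <<'E'
from scipy.spatial.transform import Rotation as Ro
def go(pos,phi,quiet=False):
    st=sensors.state(); R=st["ee_rot"]; p=np.array(st["tcp_pos"])
    a=np.radians(phi)
    T=np.c_[[np.cos(a),np.sin(a),0],[np.sin(a),-np.cos(a),0],[0,0,-1]]
    d=np.array(pos)-p
    r=Ro.from_matrix(R.T@T).as_rotvec()
    print("t",st["clock"],"tcp",p,"q",st["joint_pos"],"F",st["force"],"w",st["width"])
    print("phi",np.degrees(np.arctan2(R[1,0],R[0,0])),"world d",d,"TOOL d before turn(mm)",1000*R.T@d,"after turn(mm)",1000*T.T@d,"rot",r, "rows>=",np.linalg.norm(d)/.0625,np.linalg.norm(r)/.186)
E
python3 -c "
from h import *
go([.4215,.365,.14],155)"
```

```text
t 0.3 tcp [0.2772 0.5599 0.2559] q [ 1.0076  0.2767 -0.0269  1.268  -0.      1.4673] F [ 0.046   1.0033 -0.2168] w 0.08572567868787717
phi 153.65893475833403 world d [ 0.1443 -0.1949 -0.1159] TOOL d before turn(mm) [-215.7746 -110.5181  115.9661] after turn(mm) [-213.1174 -115.6312  115.8941] rot [-0.0008 -0.0001 -0.0234] rows>= 4.299836164451673 0.12591419731673545
```

```bash
python3 -m handwheel '{"delta_pos":[[-0.036,-0.019,0.019],[-0.036,-0.019,0.019],[-0.036,-0.019,0.019],[-0.036,-0.019,0.019],[-0.036,-0.019,0.019],[-0.035,-0.016,0.021],[0,0,0]],"rot":[[0,0,-0.023],[0,0,0],[0,0,0],[0,0,0],[0,0,0],[0,0,0],[0,0,0]],"grip":[0.5,0.5,0.5,0.5,0.5,0.5,0.5]}' 40
python3 -c "
from h import *
go([.4215,.365,.029],155)
t=snap('top');s=snap('side');crop(t,0,140,270,400,2.5,'pics/d1.png');crop(s,190,160,300,270,5,'pics/d2.png')"
```

```text
clock: 1.18
tcp_pos: [0.4245, 0.3654, 0.1384]
ee_rot: [[-0.905, 0.426, -0.003], [0.426, 0.904, -0.002], [0.002, -0.004, -1.0]]
force: [-0.1, 0.9, -0.3]
width: 0.0639
t 1.175 tcp [0.4245 0.3654 0.1384] q [ 0.5955  0.2546 -0.3179  1.0022 -0.0004  1.036 ] F [-0.0996  0.8753 -0.2549] w 0.06388453228063273
phi 154.756264825024 world d [-0.003  -0.0004 -0.1094] TOOL d before turn(mm) [  2.379   -1.2695 109.4401] after turn(mm) [  2.5707  -1.6457 109.4307] rot [-0.0035 -0.0017 -0.0043] rows>= 1.7515725568103122 0.03108723263414459
```

View pics/d1.png

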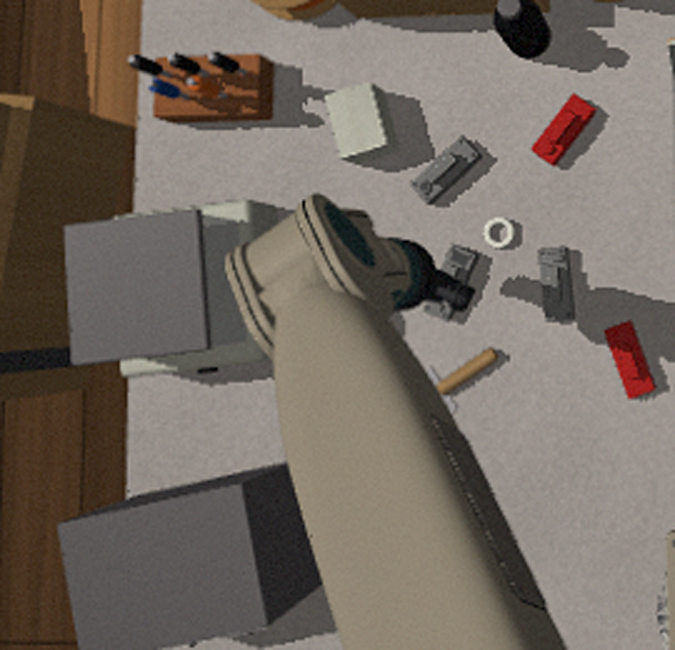

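View pics/d2.png

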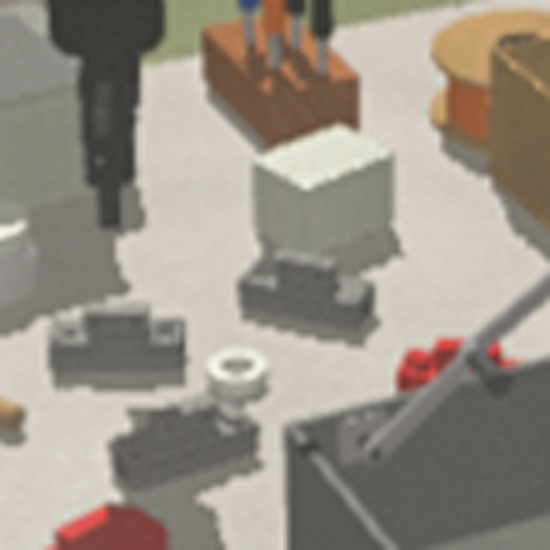

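```bash
python3 -m handwheel '{"delta_pos":[[0.0025,-0.0015,0.03],[0,0,0.03],[0,0,0.03],[0,0,0.0195],[0,0,0]],"rot":[[0,0,-0.004],[0,0,0],[0,0,0],[0,0,0],[0,0,0]],"grip":[0.5,0.5,0.5,0.5,0.5]}' 40
python3 -c "
from h import *
go([.4215,.365,.029],155)
t=snap('top');s=snap('side');crop(s,160,160,300,270,5,'pics/e2.png')"
```

```text
clock: 1.9
tcp_pos: [0.4201, 0.3682, 0.0301]
ee_rot: [[-0.909, 0.418, -0.002], [0.418, 0.909, -0.001], [0.001, -0.002, -1.0]]
force: [-0.4, 0.1, -0.4]
width: 0.0641
t 1.9 tcp [0.4201 0.3682 0.0301] q [ 0.6038  0.3791 -0.4181  0.776   0.0003  1.0348] F [-0.3635  0.0599 -0.3622] w 0.06409692410008426
phi 155.3068922117639 world d [ 0.0014 -0.0032 -0.0011] TOOL d before turn(mm) [-2.6331 -2.2998  1.0659] after turn(mm) [-2.6438 -2.2876  1.0654] rot [-0.0018 -0.0014  0.0054] rows>= 0.05847797015735319 0.031443188012294634
```

View pics/e2.png

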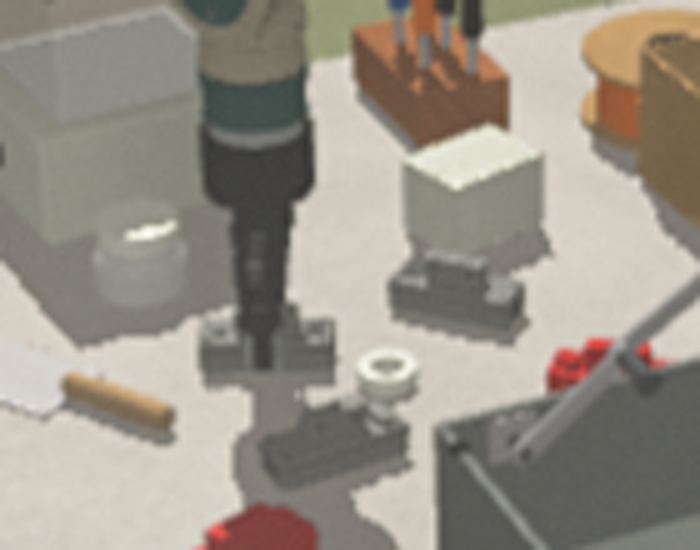

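```bash
python3 -m handwheel '{"delta_pos":[[0,0,0],[0,0,0],[0,0,0],[0,0,0],[0,0,0],[0,0,-0.04],[0,0,-0.05],[0,0,-0.05],[0,0,0]],"rot":[[0,0,0],[0,0,0],[0,0,0],[0,0,0],[0,0,0],[0,0,0],[0,0,0],[0,0,0],[0,0,0]],"grip":[-1,-1,-1,-1,-1,-1,-1,-1,-1]}' 50
python3 -c "
from h import *
go([.496,-.212,.2],179.3)
t=snap('top');s=snap('side');crop(s,160,110,300,270,4,'pics/f2.png')"
```

```text
clock: 3.12
tcp_pos: [0.4246, 0.3697, 0.1758]
ee_rot: [[-0.908, 0.42, 0.008], [0.42, 0.908, 0.006], [-0.005, 0.009, -1.0]]
force: [0.4, 0.4, -1.6]
width: 0.0346
t 3.125 tcp [0.4246 0.3697 0.1758] q [ 0.6016  0.2166 -0.2801  1.0641 -0.      1.0345] F [ 0.3911  0.3777 -1.584 ] w 0.03463661052388168
phi 155.19181473050793 world d [ 0.0714 -0.5817  0.0242] TOOL d before turn(mm) [-309.0148 -497.8093  -26.8464] after turn(mm) [ -78.5287 -580.7535  -24.1566] rot [ 0.0074  0.0069 -0.4207] rows>= 9.38458227387151 2.2627035686139894
```

View pics/f2.png

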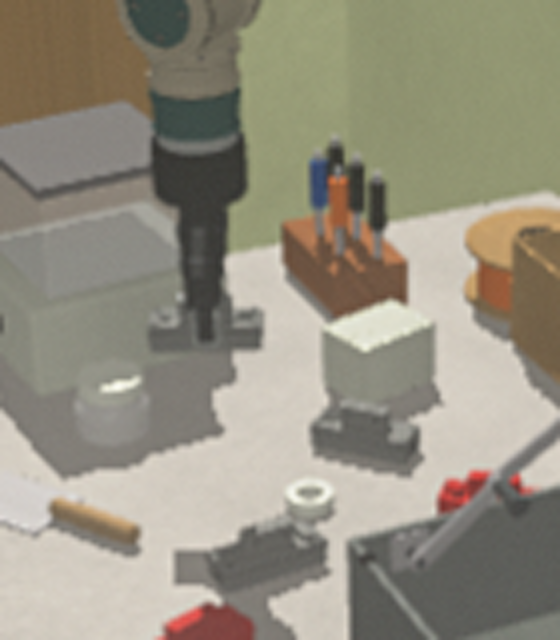

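```bash
python3 -c "
from h import *
t=snap('top');s=snap('side')
print(tri(t,(284,211),s,(288,232)))
go([.37,.1,.25],179.3)"
```

```text
(array([0.5298, 0.0341, 0.156 ]), np.float64(0.001278138900023666))
t 3.325 tcp [0.4203 0.3667 0.1689] q [ 0.6016  0.2223 -0.2887  1.0636  0.      1.0345] F [-0.3525 -0.1529 -0.9344] w 0.03482964224902433
phi 155.19307222185512 world d [-0.0503 -0.2667  0.0811] TOOL d before turn(mm) [ -66.129  -263.4517  -80.3504] after turn(mm) [  46.9946 -267.3126  -81.0649] rot [-0.0027 -0.0026 -0.4207] rows>= 4.532154685068539 2.262142503542811
```

```bash
python3 -m handwheel '{"delta_pos":[[0,0,-0.027],[0,0,-0.027],[0,0,-0.027],[-0.006,-0.05,0],[-0.006,-0.05,0],[-0.006,-0.05,0],[-0.006,-0.05,0],[-0.006,-0.05,0],[-0.006,-0.05,0],[-0.006,-0.05,0],[-0.006,-0.05,0]],"rot":[[0,0,-0.14],[0,0,-0.14],[0,0,-0.14],[0,0,0],[0,0,0],[0,0,0],[0,0,0],[0,0,0],[0,0,0],[0,0,0],[0,0,0]],"grip":[-1,-1,-1,-1,-1,-1,-1,-1,-1,-1,-1]}'
python3 -c "
from h import *
go([.4948,-.312,.25],179.3)"
```

```text
clock: 4.7
tcp_pos: [0.4631, -0.0342, 0.2497]
ee_rot: [[-1.0, 0.013, -0.004], [0.013, 1.0, 0.001], [0.004, 0.001, -1.0]]
force: [0.9, 0.4, -0.5]
width: 0.035
t 4.7 tcp [ 0.4631 -0.0342  0.2497] q [-0.2132 -0.0039 -0.3654  1.2132  0.0001 -0.2004] F [ 0.8617  0.4379 -0.5437] w 0.034974088230241354
phi 179.26452695754156 world d [ 0.0317 -0.2778  0.0003] TOOL d before turn(mm) [ -35.2328 -277.3239   -0.731 ] after turn(mm) [ -35.0627 -277.3462   -0.3434] rot [ 0.0009 -0.0038 -0.0006] rows>= 4.472864192938033 0.02135602782067478
```

```bash
python3 -m handwheel '{"delta_pos":[[-0.006,-0.048,0],[-0.006,-0.048,0],[-0.006,-0.048,0],[-0.006,-0.048,0],[-0.006,-0.048,0],[-0.005,-0.037,0],[0,0,0],[0,0,0]],"rot":[[0,0,0],[0,0,0],[0,0,0],[0,0,0],[0,0,0],[0,0,0],[0,0,0],[0,0,0]],"grip":[-1,-1,-1,-1,-1,-1,-1,-1]}'
python3 -c "
from h import *
go([.4948,-.312,.079],179.3)
t=snap('top');s=snap('side');crop(s,230,200,440,400,3,'pics/g2.png');crop(t,260,130,460,260,4,'pics/g1.png')"
```

```text
clock: 5.7
tcp_pos: [0.4949, -0.3093, 0.2498]
ee_rot: [[-1.0, 0.013, -0.003], [0.013, 1.0, 0.003], [0.003, 0.003, -1.0]]
force: [0.4, 0.5, -1.5]
width: 0.0348
t 5.7 tcp [ 0.4949 -0.3093  0.2498] q [-0.6696  0.2097 -0.1257  1.2398  0.0004 -0.6565] F [ 0.393   0.4502 -1.5405] w 0.034774684773737914
phi 179.2529180266048 world d [-0.0001 -0.0027 -0.1708] TOOL d before turn(mm) [ -0.5258  -3.1832 170.7731] after turn(mm) [  0.0295  -2.6727 170.7827] rot [ 0.003  -0.0032 -0.0008] rows>= 2.732857653900343 0.02410719911882843
```

View pics/g2.png

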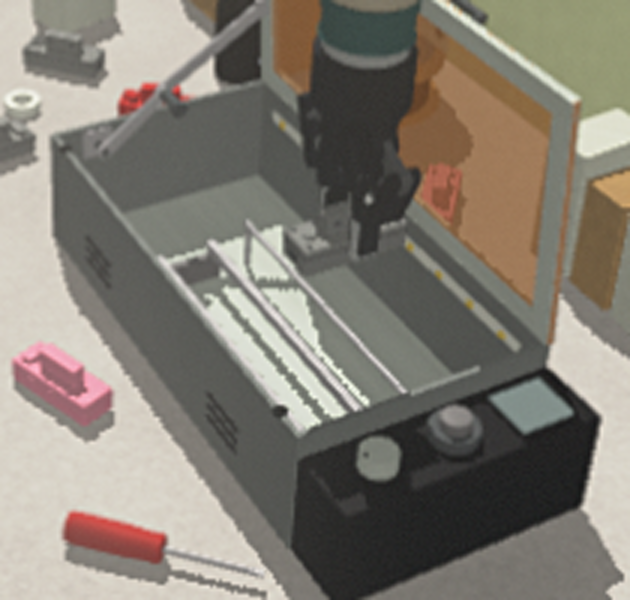

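View pics/g1.png

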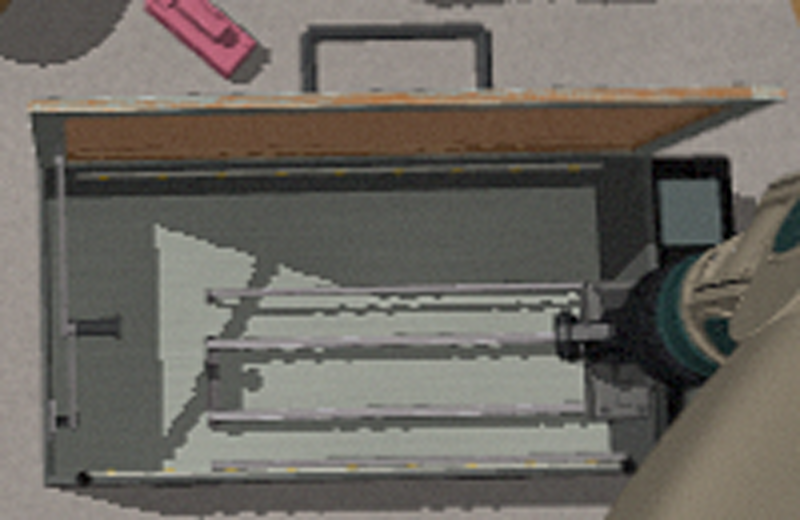

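```bash
python3 -m handwheel '{"delta_pos":[[0,-0.002,0.035],[0,0,0.035],[0,0,0.035],[0,0,0.035],[0,0,0.02],[0,0,0.006],[0,0,0]],"rot":[[0,0,0],[0,0,0],[0,0,0],[0,0,0],[0,0,0],[0,0,0],[0,0,0]],"grip":[-1,-1,-1,-1,-1,-1,-1]}'
python3 -c "
from h import *
go([.4948,-.312,.0755],179.3)
s=snap('side');crop(s,230,200,440,400,3,'pics/h2.png')"
```

```text
clock: 6.68
tcp_pos: [0.496, -0.3117, 0.0861]
ee_rot: [[-1.0, 0.012, -0.0], [0.012, 1.0, 0.0], [0.0, 0.0, -1.0]]
force: [-0.4, -0.7, -0.6]
width: 0.0347
t 6.675 tcp [ 0.496  -0.3117  0.0861] q [-0.6714  0.3486 -0.3149  0.9074  0.     -0.6595] F [-0.4231 -0.6529 -0.6175] w 0.03474515370293537
phi 179.317951424157 world d [-0.0012 -0.0003 -0.0106] TOOL d before turn(mm) [ 1.1639 -0.3215 10.5509] after turn(mm) [ 1.165  -0.3208 10.5508] rot [ 0.0001 -0.0001  0.0003] rows>= 0.16991576786928514 0.001865215136149825
```

View pics/h2.png

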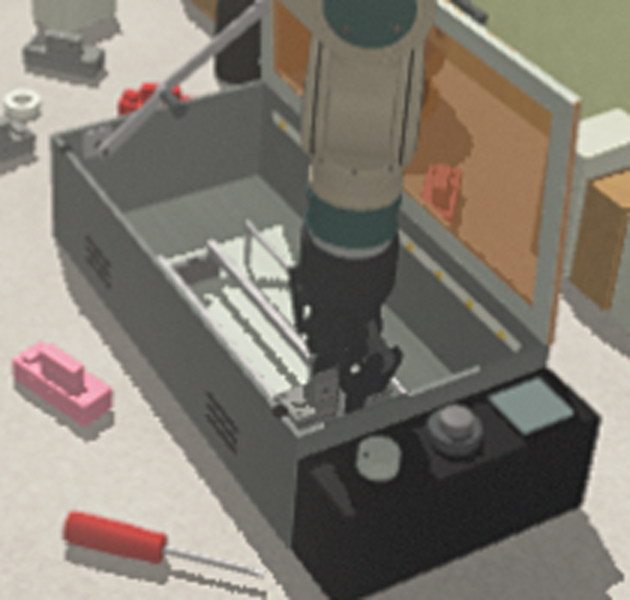

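```bash
python3 -m handwheel '{"delta_pos":[[0,0,0.004],[0,0,0.003],[0,0,0.002],[0,0,0.001],[0,0,0]],"rot":[[0,0,0],[0,0,0],[0,0,0],[0,0,0],[0,0,0]],"grip":[-1,-1,-1,-1,-1]}'
```

```text
clock: 7.35
tcp_pos: [0.496, -0.3125, 0.0774]
ee_rot: [[-1.0, 0.013, 0.0], [0.013, 1.0, -0.0], [-0.0, -0.0, -1.0]]
force: [-2.8, 2.0, 7.6]
width: 0.0348
```

```bash
python3 -m handwheel '{"delta_pos":[[0,0,0],[0,0,0],[0,0,0],[0,0,-0.02],[0,0,-0.04],[0,0,-0.05],[0,0,-0.05],[0,0,-0.02]],"rot":[[0,0,0],[0,0,0],[0,0,0],[0,0,0],[0,0,0],[0,0,0],[0,0,0],[0,0,0]],"grip":[0.3,0.3,0.3,0.3,0.3,0.3,0.3,0.3]}'
python3 -c "
from h import *
s=snap('side');t=snap('top');crop(s,230,200,440,400,3,'pics/i2.png');go([.4151,.2318,.25],184.5);crop(t,120,160,270,310,5,'pics/i1.png')"
```

```text
clock: 8.35
tcp_pos: [0.4973, -0.3134, 0.2597]
ee_rot: [[-1.0, 0.013, 0.005], [0.013, 1.0, -0.004], [-0.005, -0.004, -1.0]]
force: [0.5, 0.1, -0.5]
width: 0.0554
t 8.45 tcp [ 0.4975 -0.3136  0.2591] q [-0.6723  0.2056 -0.1109  1.2478 -0.     -0.6595] F [ 0.477  -0.2777 -0.3016] w 0.05512741546873434
phi 179.2702224782247 world d [-0.0824  0.5454 -0.0091] TOOL d before turn(mm) [ 89.3609 544.2988   6.4986] after turn(mm) [ 39.3335 550.1439   9.1304] rot [-0.0042  0.0049 -0.0913] rows>= 8.825979995358939 0.49202600325790957
```

View pics/i2.png

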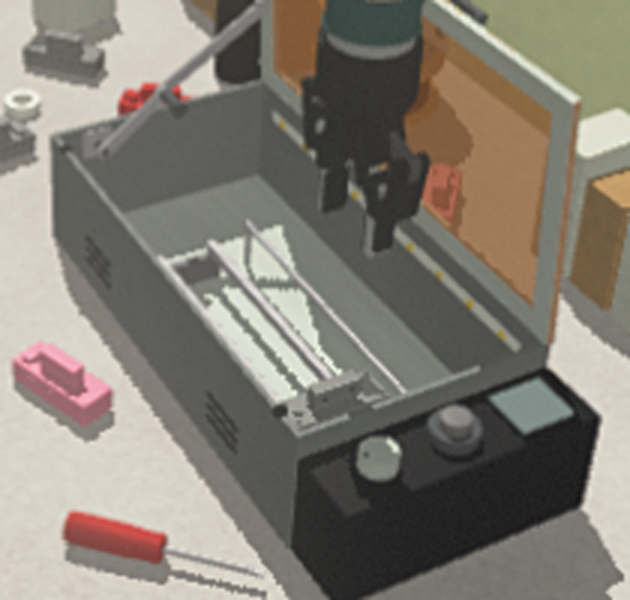

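View pics/i1.png

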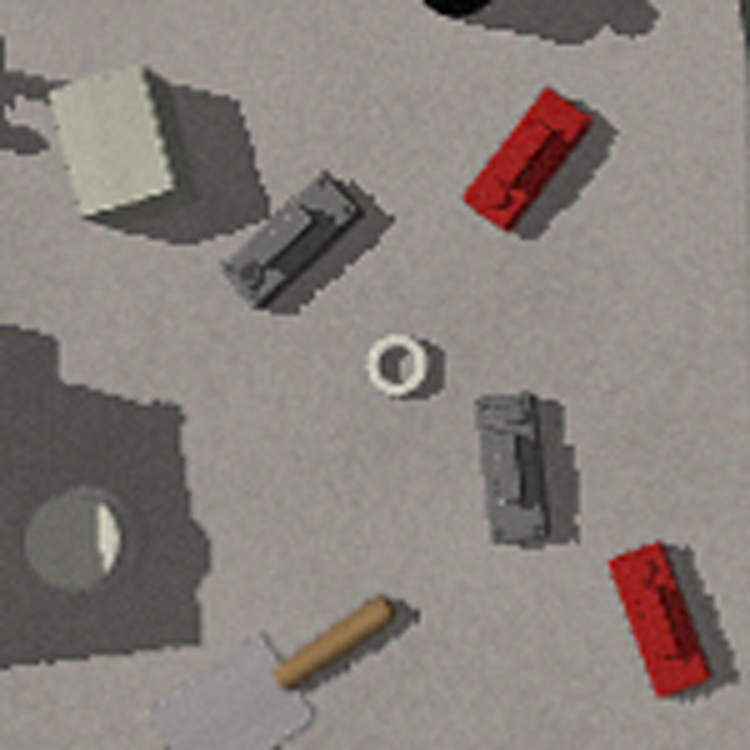

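```bash
python3 -m handwheel '{"delta_pos":[[0.008,0.05,0],[0.008,0.05,0],[0.008,0.05,0],[0.008,0.05,0],[0.008,0.05,0],[0.008,0.05,0],[0.008,0.05,0],[0.008,0.05,0],[0.008,0.05,0],[0.008,0.05,0.03],[0.009,0.044,0.03],[0,0,0.03]],"rot":[[0,0,0],[0,0,0],[0,0,0],[0,0,0],[0,0,0],[0,0,0],[0,0,0],[0,0,0],[0,0,0],[0,0,0],[0,0,0],[0,0,-0.091]],"grip":[0.3,0.3,0.3,0.3,0.3,0.3,0.3,0.3,0.3,0.3,0.4,0.4]}'
python3 -m handwheel '{"delta_pos":[[0,0,0],[0,0,0]],"rot":[[0,0,0],[0,0,0]],"grip":[0.4,0.4]}'
python3 -c "
from h import *
s=snap('side');t=snap('top');crop(s,160,160,300,270,5,'pics/j2.png');go([.4151,.2318,.029],184.5);crop(t,120,160,270,310,5,'pics/j1.png')"
```

```text
clock: 9.95
tcp_pos: [0.412, 0.2349, 0.1633]
ee_rot: [[-0.996, -0.085, -0.002], [-0.085, 0.996, -0.0], [0.002, -0.0, -1.0]]
force: [0.1, -0.0, -0.2]
width: 0.06
clock: 10.2
tcp_pos: [0.4139, 0.2324, 0.1658]
ee_rot: [[-0.997, -0.076, -0.0], [-0.076, 0.997, -0.0], [0.001, -0.0, -1.0]]
force: [0.1, -0.1, -0.2]
width: 0.0602
t 10.3 tcp [0.4149 0.2326 0.167 ] q [ 0.375   0.0793 -0.4636  1.0258  0.      0.2987] F [ 1.2111 -0.7391  0.2966] w 0.059857728519594276
phi -175.6295275128271 world d [ 0.0002 -0.0008 -0.138 ] TOOL d before turn(mm) [  0.1899  -0.9276 137.9508] after turn(mm) [ -0.0944  -0.8389 137.9515] rot [ 0.0006  0.0021 -0.0023] rows>= 2.207265326345367 0.016854377101657506
```

View pics/j2.png

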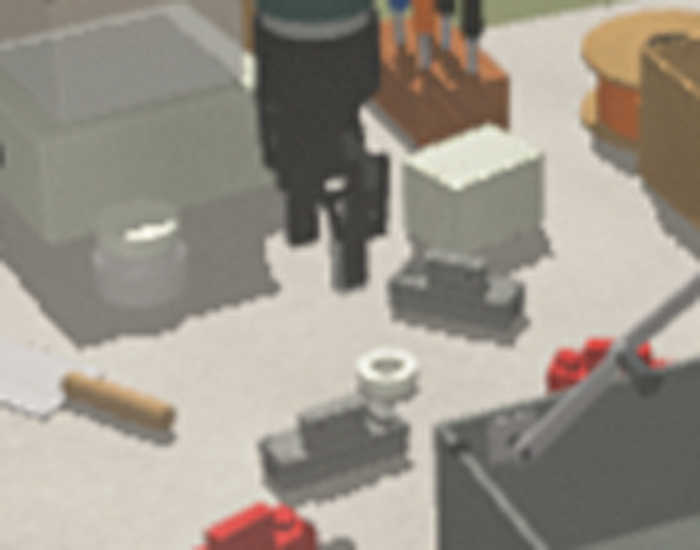

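View pics/j1.png

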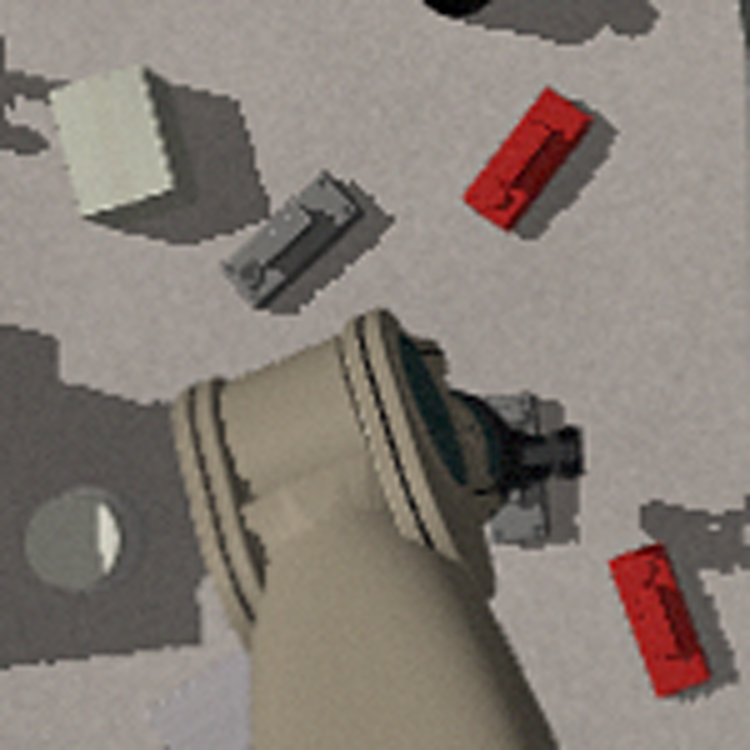

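```bash
python3 -m handwheel '{"delta_pos":[[0,-0.001,0.04],[0,0,0.04],[0,0,0.035],[0,0,0.016],[0,0,0.006],[0,0,0],[0,0,0],[0,0,0],[0,0,0],[0,0,0],[0,0,0]],"rot":[[0,0,0],[0,0,0],[0,0,0],[0,0,0],[0,0,0],[0,0,0],[0,0,0],[0,0,0],[0,0,0],[0,0,0],[0,0,0]],"grip":[0.4,0.4,0.4,0.4,0.4,0.4,0.4,-1,-1,-1,-1]}' 50
python3 -m handwheel '{"delta_pos":[[0,0,0],[0,0,-0.04],[0,0,-0.05],[0,0,-0.06],[0,0,-0.06],[0,0,0]],"rot":[[0,0,0],[0,0,0],[0,0,0],[0,0,0],[0,0,0],[0,0,0]],"grip":[-1,-1,-1,-1,-1,-1]}'
python3 -c "
from h import *
s=snap('side');crop(s,160,110,300,270,4,'pics/k2.png');go([.496,-.212,.25],179.3)"
```

```text
clock: 11.68
tcp_pos: [0.415, 0.2324, 0.0299]
ee_rot: [[-0.997, -0.078, 0.002], [-0.078, 0.997, 0.001], [-0.002, 0.001, -1.0]]
force: [0.1, 0.2, 5.7]
width: 0.0347
clock: 12.42
tcp_pos: [0.4174, 0.2332, 0.2445]
ee_rot: [[-0.997, -0.078, 0.011], [-0.078, 0.997, 0.004], [-0.011, 0.003, -1.0]]
force: [0.9, -0.7, -2.0]
width: 0.0347
t 12.475 tcp [0.4154 0.2324 0.2413] q [ 0.3742  0.0164 -0.363   1.1857 -0.0001  0.2959] F [-1.0216 -0.8399 -2.5063] w 0.035218029772799024
phi -175.5155622436229 world d [ 0.0806 -0.4444  0.0087] TOOL d before turn(mm) [ -45.616  -449.3343   -9.1444] after turn(mm) [ -85.9864 -443.3922   -8.6897] rot [0.0018 0.0054 0.0905] rows>= 7.227782662042954 0.487478037004136
```

View pics/k2.png

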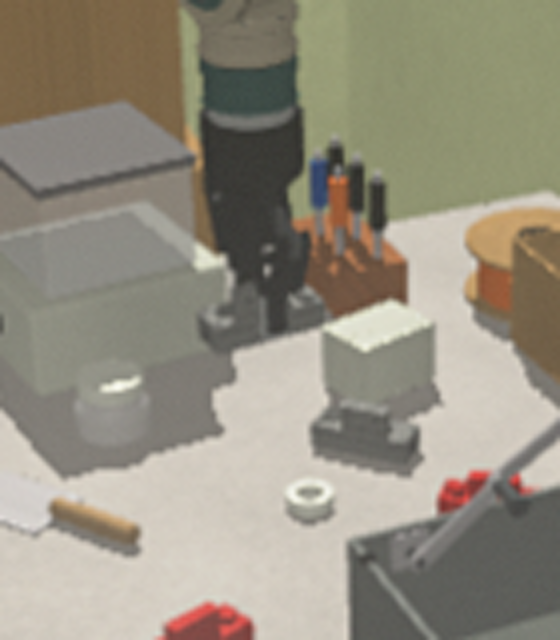

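```bash
python3 -m handwheel '{"delta_pos":[[0,0,-0.009],[-0.01,-0.05,0],[-0.01,-0.05,0],[-0.01,-0.05,0],[-0.01,-0.05,0],[-0.01,-0.05,0],[-0.01,-0.05,0],[-0.01,-0.05,0],[-0.01,-0.05,0],[-0.006,-0.043,0],[0,0,0],[0,0,0]],"rot":[[0,0,0.09],[0,0,0],[0,0,0],[0,0,0],[0,0,0],[0,0,0],[0,0,0],[0,0,0],[0,0,0],[0,0,0],[0,0,0],[0,0,0]],"grip":[-1,-1,-1,-1,-1,-1,-1,-1,-1,-1,-1,-1]}'
python3 -c "
from h import *
go([.496,-.212,.0765],179.3)"
```

```text
clock: 13.98
tcp_pos: [0.4932, -0.2112, 0.2456]
ee_rot: [[-1.0, 0.012, -0.004], [0.012, 1.0, 0.003], [0.004, 0.003, -1.0]]
force: [0.9, 0.1, -1.0]
width: 0.0349
t 13.975 tcp [ 0.4932 -0.2112  0.2456] q [-0.5253  0.1294 -0.2309  1.2153  0.0005 -0.5131] F [ 0.8715  0.1365 -1.0369] w 0.03489883893346214
phi 179.30476986846827 world d [ 0.0028 -0.0008 -0.1691] TOOL d before turn(mm) [ -3.4343  -1.2411 169.103 ] after turn(mm) [ -2.7622  -0.7745 169.1181] rot [ 0.0028 -0.004   0.0001] rows>= 2.706278196490787 0.026014068078626648
```

```bash
python3 -m handwheel '{"delta_pos":[[-0.002,-0.001,0.035],[0,0,0.035],[0,0,0.035],[0,0,0.035],[0,0,0.018],[0,0,0.005],[0,0,0.003],[0,0,0]],"rot":[[0,0,0],[0,0,0],[0,0,0],[0,0,0],[0,0,0],[0,0,0],[0,0,0],[0,0,0]],"grip":[-1,-1,-1,-1,-1,-1,-1,-1]}'
python3 -c "
from h import *
go([.496,-.212,.0765],179.3);s=snap('side');crop(s,230,200,440,400,3,'pics/l2.png')"
```

```text
clock: 14.98
tcp_pos: [0.4972, -0.2132, 0.0826]
ee_rot: [[-1.0, 0.011, 0.001], [0.011, 1.0, -0.001], [-0.001, -0.001, -1.0]]
force: [-0.2, 0.3, -0.7]
width: 0.035
t 14.975 tcp [ 0.4972 -0.2132  0.0826] q [-0.5245  0.2826 -0.4187  0.8682  0.     -0.5133] F [-0.166   0.2612 -0.7197] w 0.03500901178276511
phi 179.3552858707123 world d [-0.0012  0.0012 -0.0061] TOOL d before turn(mm) [1.2227 1.1437 6.0487] after turn(mm) [1.217  1.1388 6.0508] rot [-0.0006  0.0011  0.001 ] rows>= 0.10041787246822056 0.008636651261721582
```

View pics/l2.png

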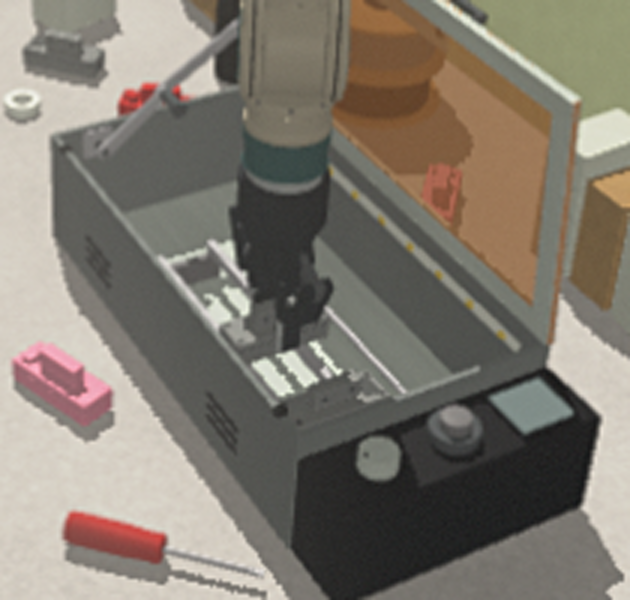

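```bash
python3 -m handwheel '{"delta_pos":[[0,0,0.003],[0,0,0.002],[0,0,0.001],[0,0,0]],"rot":[[0,0,0],[0,0,0],[0,0,0],[0,0,0]],"grip":[-1,-1,-1,-1]}'
```

```text
clock: 15.52
tcp_pos: [0.4965, -0.2132, 0.0757]
ee_rot: [[-1.0, 0.012, -0.0], [0.012, 1.0, 0.0], [0.0, 0.0, -1.0]]
force: [-0.6, -0.5, -0.8]
width: 0.0348
```

```bash
python3 -m handwheel '{"delta_pos":[[0,0,0.001],[0,0,0.001],[0,0,0]],"rot":[[0,0,0],[0,0,0],[0,0,0]],"grip":[-1,-1,-1]}'
```

```text
clock: 15.9
tcp_pos: [0.4968, -0.2133, 0.0749]
ee_rot: [[-1.0, 0.012, 0.0], [0.012, 1.0, -0.0], [-0.0, -0.0, -1.0]]
force: [-3.1, 2.1, 6.4]
width: 0.0352
```

Contact. I'll release, rise and go to part1.

```bash
python3 -m handwheel '{"delta_pos":[[0,0,0],[0,0,0],[0,0,0],[0,0,-0.02],[0,0,-0.04],[0,0,-0.05],[0,0,-0.05],[0,0,-0.02],[0,0,0]],"rot":[[0,0,0],[0,0,0],[0,0,0],[0,0,0],[0,0,0],[0,0,0],[0,0,0],[0,0,0],[0,0,0]],"grip":[0.3,0.3,0.3,0.3,0.3,0.3,0.3,0.3,0.3]}'
python3 -c "
from h import *
s=snap('side');t=snap('top');crop(s,230,200,440,400,3,'pics/m2.png');go([.5652,.3711,.25],132.4);crop(t,120,130,420,310,2.6,'pics/m1.png')"
```

```text
clock: 17.02
tcp_pos: [0.4979, -0.2139, 0.2559]
ee_rot: [[-1.0, 0.012, 0.004], [0.012, 1.0, -0.002], [-0.004, -0.002, -1.0]]
force: [-0.0, -0.2, -0.7]
width: 0.0553
t 17.125 tcp [ 0.4962 -0.213   0.2527] q [-0.5252  0.1291 -0.216   1.2272 -0.     -0.5133] F [ 1.3104 -1.1069 -1.083 ] w 0.05545006929722044
phi 179.322571035048 world d [ 0.069   0.5841 -0.0027] TOOL d before turn(mm) [-62.1295 584.833    3.0428] after turn(mm) [384.7507 444.8129   2.7113] rot [ 0.0001 -0.0015  0.819 ] rows>= 9.410108403350051 4.402979420854435
```

View pics/m2.png

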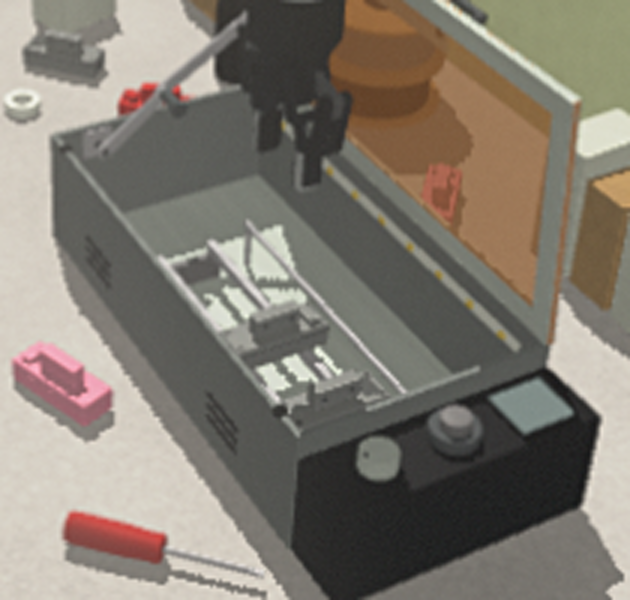

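View pics/m1.png

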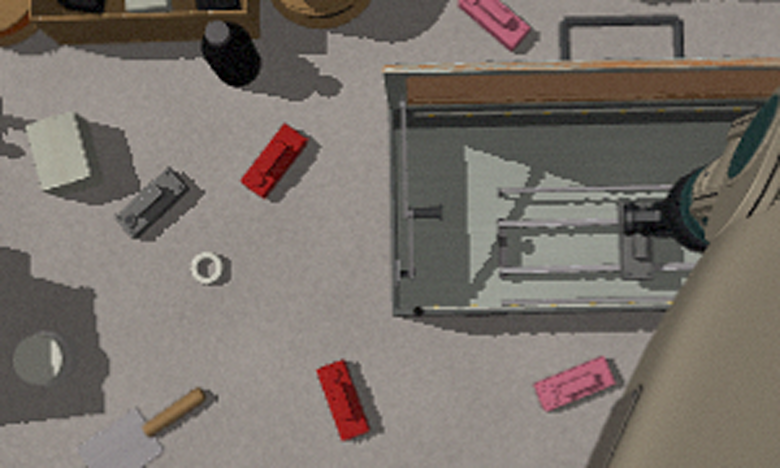

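```bash
python3 -m handwheel '{"delta_pos":[[0,0.025,-0.03],[0,0.05,-0.01],[0,0.05,0],[0,0.05,0],[0,0.05,0],[-0.005,0.05,0],[-0.01,0.05,0],[-0.01,0.05,0],[-0.01,0.05,0],[-0.01,0.05,0],[-0.01,0.05,0],[-0.007,0.05,0]],"rot":[[0,0,0],[0,0,0],[0,0,0],[0,0,0],[0,0,0],[0,0,0],[0,0,0],[0,0,0],[0,0,0],[0,0,0],[0,0,0],[0,0,0]],"grip":[0.3,0.3,0.3,0.3,0.3,0.3,0.3,0.3,0.3,0.3,0.3,0.3]}'
python3 -m handwheel '{"delta_pos":[[0,0.01,0.02],[0,0,0.03],[0,0,0.03],[0,0,0.03],[0,0,0.03],[0,0,0],[0,0,0]],"rot":[[0,0,0.165],[0,0,0.165],[0,0,0.165],[0,0,0.165],[0,0,0.159],[0,0,0],[0,0,0]],"grip":[0.4,0.4,0.4,0.4,0.4,0.4,0.4]}'
python3 -c "
from h import *
s=snap('side');t=snap('top');crop(s,160,140,300,250,5,'pics/n2.png');go([.5652,.3711,.029],132.4);crop(t,120,160,270,310,5,'pics/n1.png')"
```

```text
clock: 18.62
tcp_pos: [0.5648, 0.3622, 0.2907]
ee_rot: [[-1.0, 0.012, -0.004], [0.012, 1.0, -0.002], [0.004, -0.002, -1.0]]
force: [0.4, -0.7, 0.1]
width: 0.0555
clock: 19.5
tcp_pos: [0.5654, 0.3709, 0.1535]
ee_rot: [[-0.676, 0.737, -0.001], [0.737, 0.676, -0.0], [0.0, -0.001, -1.0]]
force: [0.6, 0.1, 1.0]
width: 0.0603
t 19.6 tcp [0.5664 0.3715 0.1552] q [ 0.4851  0.4288 -0.0313  1.1084  0.      1.3145] F [ 0.3008 -1.1198  0.4284] w 0.060131817212696684
phi 132.4795949543209 world d [-0.0012 -0.0004 -0.1262] TOOL d before turn(mm) [  0.6346  -1.4274 126.1924] after turn(mm) [  0.5602  -1.1477 126.1956] rot [0.0022 0.0006 0.0014] rows>= 2.0192337328901884 0.014431797858086461
```

View pics/n2.png

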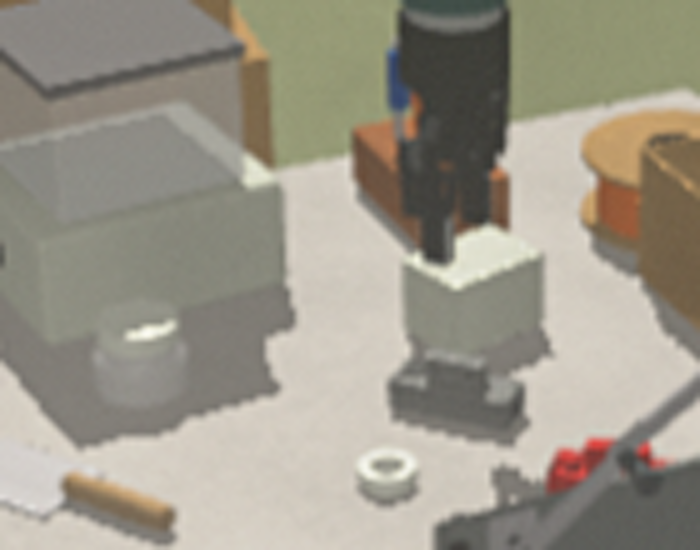

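View pics/n1.png

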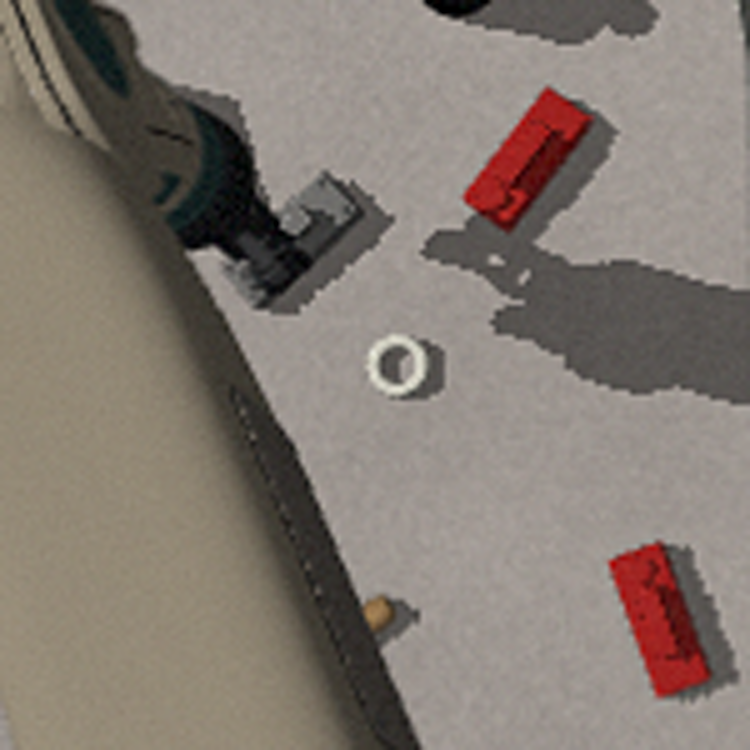

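```bash
python3 -m handwheel '{"delta_pos":[[0,-0.001,0.035],[0,0,0.035],[0,0,0.035],[0,0,0.016],[0,0,0.004],[0,0,0],[0,0,0]],"rot":[[0,0,0],[0,0,0],[0,0,0],[0,0,0],[0,0,0],[0,0,0],[0,0,0]],"grip":[0.4,0.4,0.4,0.4,0.4,0.4,0.4]}' 50
python3 -c "
from h import *
s=snap('side');crop(s,160,140,300,250,5,'pics/o2.png');go([.5652,.3711,.029],132.4)"
```

```text
clock: 20.48
tcp_pos: [0.5661, 0.371, 0.0306]
ee_rot: [[-0.674, 0.738, 0.003], [0.738, 0.674, 0.001], [-0.001, 0.003, -1.0]]
force: [0.1, -0.5, -0.2]
width: 0.0598
t 20.525 tcp [0.5659 0.3709 0.0304] q [ 0.4847  0.5454 -0.1413  0.8814 -0.      1.3154] F [-0.3675 -0.8278  0.1689] w 0.05977833579545127
phi 132.4021356610921 world d [-0.0007  0.0002 -0.0014] TOOL d before turn(mm) [ 0.6468 -0.4297  1.42  ] after turn(mm) [ 0.6457 -0.4259  1.4215] rot [0.0027 0.0007 0.    ] rows>= 0.025894236004012767 0.014751896254551542
```

View pics/o2.png

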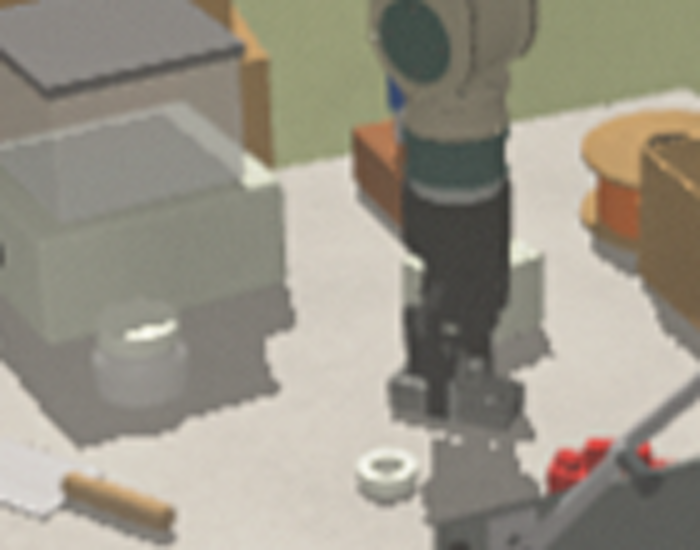

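```bash
python3 -m handwheel '{"delta_pos":[[0,0,0],[0,0,0],[0,0,0],[0,0,0],[0,0,0],[0,0,-0.04],[0,0,-0.05],[0,0,-0.06],[0,0,-0.06],[0,0,-0.03],[0,0,0]],"rot":[[0,0,0],[0,0,0],[0,0,0],[0,0,0],[0,0,0],[0,0,0],[0,0,0],[0,0,0],[0,0,0],[0,0,0],[0,0,0]],"grip":[-1,-1,-1,-1,-1,-1,-1,-1,-1,-1,-1]}' 50
python3 -c "
from h import *
s=snap('side');crop(s,160,60,300,250,3,'pics/p2.png');go([.4972,-.112,.27],179.3)"
```

```text
clock: 21.9
tcp_pos: [0.5661, 0.371, 0.2717]
ee_rot: [[-0.674, 0.738, 0.005], [0.738, 0.674, 0.002], [-0.001, 0.005, -1.0]]
force: [0.7, -0.8, -1.4]
width: 0.0347
t 21.95 tcp [0.5649 0.3703 0.2689] q [ 0.4847  0.3605  0.1144  1.3241 -0.      1.3155] F [-0.0006  0.3726 -0.9065] w 0.03506918554240189
phi 132.4011548307526 world d [-0.0677 -0.4823  0.0011] TOOL d before turn(mm) [-310.5549 -375.219    -1.2852] after turn(mm) [  61.7676 -483.1344   -1.1343] rot [ 0.0004  0.0004 -0.8185] rows>= 7.79308951760933 4.400749507142392
```

View pics/p2.png

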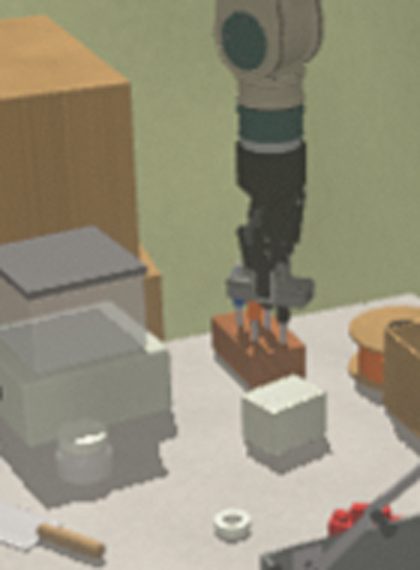

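```bash
python3 -m handwheel '{"delta_pos":[[0,0,0],[0,0,0],[0,0,0],[0,0,0],[0,0,0],[0.008,-0.05,0],[0.009,-0.05,0],[0.009,-0.05,0],[0.009,-0.05,0],[0.009,-0.05,0],[0.009,-0.05,0],[0.009,-0.05,0]],"rot":[[0,0,-0.164],[0,0,-0.164],[0,0,-0.164],[0,0,-0.164],[0,0,-0.163],[0,0,0],[0,0,0],[0,0,0],[0,0,0],[0,0,0],[0,0,0],[0,0,0]],"grip":[-1,-1,-1,-1,-1,-1,-1,-1,-1,-1,-1,-1]}'
python3 -m handwheel '{"delta_pos":[[0,-0.05,0],[0,-0.05,0],[0,-0.033,0],[0,0,0],[0,0,0]],"rot":[[0,0,0],[0,0,0],[0,0,0],[0,0,0],[0,0,0]],"grip":[-1,-1,-1,-1,-1]}'
python3 -c "
from h import *
s=snap('side');t=snap('top');crop(s,230,130,440,400,2.2,'pics/q2.png');go([.4972,-.112,.0765],179.3);crop(t,260,130,460,260,4,'pics/q1.png')"
```

```text
clock: 23.45
tcp_pos: [0.4962, 0.0197, 0.2654]
ee_rot: [[-1.0, 0.012, -0.006], [0.012, 1.0, 0.0], [0.006, 0.0, -1.0]]
force: [0.7, -0.6, -0.1]
width: 0.0348
clock: 24.08
tcp_pos: [0.4958, -0.1112, 0.2666]
ee_rot: [[-1.0, 0.012, -0.004], [0.012, 1.0, 0.002], [0.004, 0.002, -1.0]]
force: [0.0, 0.2, -0.6]
width: 0.0349
t 24.175 tcp [ 0.4964 -0.1108  0.2675] q [-0.3468  0.0654 -0.2553  1.2528  0.0003 -0.3363] F [-0.2344 -0.0239 -1.0935] w 0.03512389974354782
phi 179.3951569928046 world d [ 0.0008 -0.0012 -0.191 ] TOOL d before turn(mm) [ -1.2692  -1.4482 191.0451] after turn(mm) [ -0.8198  -1.2313 191.0491] rot [ 0.0011 -0.0024  0.0017] rows>= 3.056876942804978 0.016666370865722313
```

View pics/q2.png

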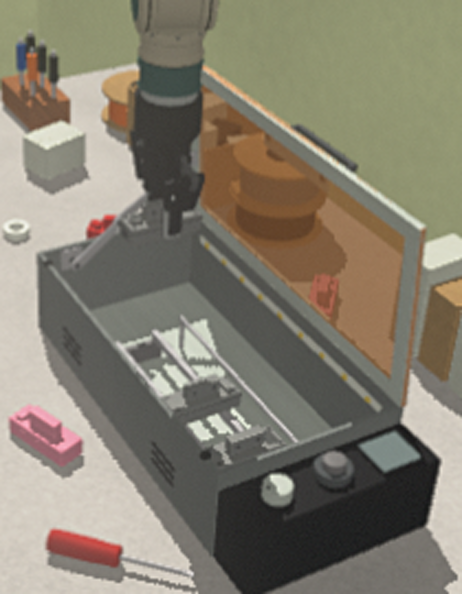

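View pics/q1.png

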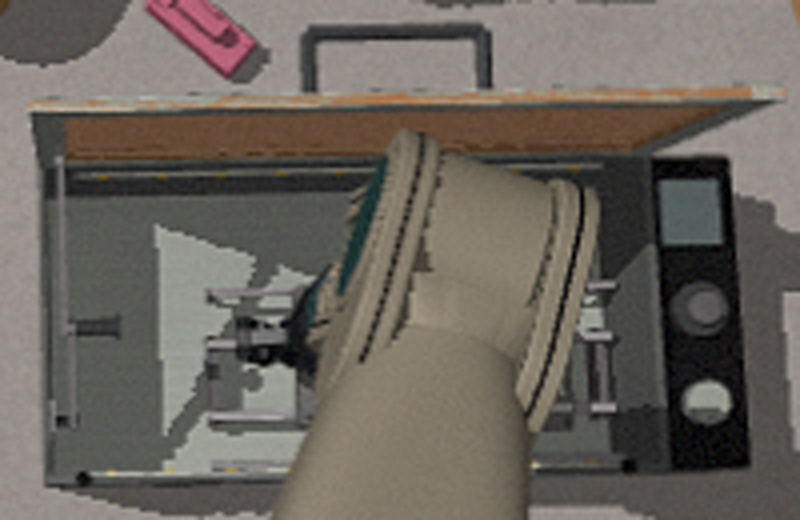

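```bash
python3 -c "
from h import *
s=snap('side');crop(s,270,190,350,250,9,'pics/r2.png')
st=sensors.state();x,y,z=st['tcp_pos']
print(proj(s,[[x-.046,y-.018,z-.005],[x+.046,y-.018,z-.005],[x+.046,y-.018,z-.029],[x-.046,y-.018,z-.029]])*9-[2430,1710])"
```

```text
[[189.9743 394.0138]
 [475.1791 318.8701]
 [470.7526 390.5721]
 [187.9724 467.0597]]
```

View pics/r2.png

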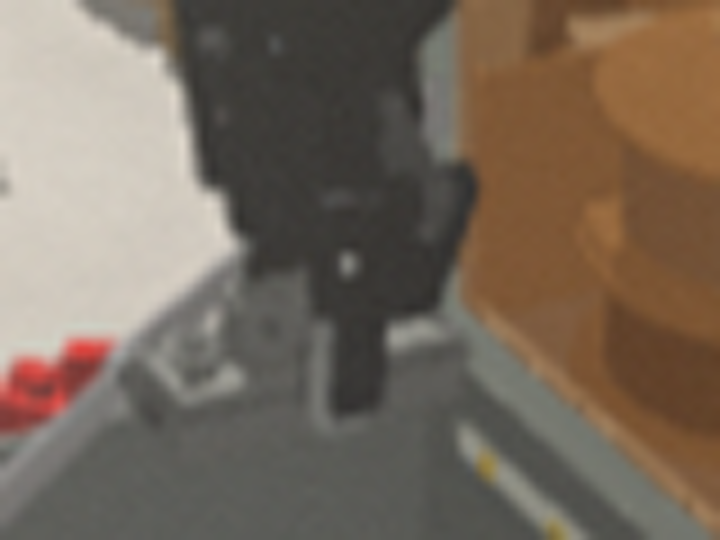

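```bash
python3 -m handwheel '{"delta_pos":[[-0.005,-0.001,0.035],[0,0,0.035],[0,0,0.035],[0,0,0.035],[0,0,0.03],[0,0,0.012],[0,0,0.003],[0,0,0.001],[0,0,0]],"rot":[[0,0,0],[0,0,0],[0,0,0],[0,0,0],[0,0,0],[0,0,0],[0,0,0],[0,0,0],[0,0,0]],"grip":[-1,-1,-1,-1,-1,-1,-1,-1,-1]}'
python3 -c "
from h import *
go([.5015,-.112,.076],179.3);s=snap('side');crop(s,230,200,440,400,3,'pics/s2.png')"
```

```text
clock: 25.35
tcp_pos: [0.5032, -0.1133, 0.084]
ee_rot: [[-1.0, 0.012, 0.002], [0.012, 1.0, -0.001], [-0.002, -0.001, -1.0]]
force: [-0.1, 0.7, -0.2]
width: 0.0347
t 25.35 tcp [ 0.5032 -0.1133  0.084 ] q [-0.3469  0.2407 -0.4724  0.8553 -0.     -0.3351] F [-0.0714  0.6981 -0.1657] w 0.03466175962902726
phi 179.32766091001028 world d [-0.0017  0.0013 -0.008 ] TOOL d before turn(mm) [1.688  1.2898 7.9865] after turn(mm) [1.6707 1.2827 7.9913] rot [-0.0008  0.0022  0.0005] rows>= 0.1322272615313386 0.013063020912890005
```

View pics/s2.png

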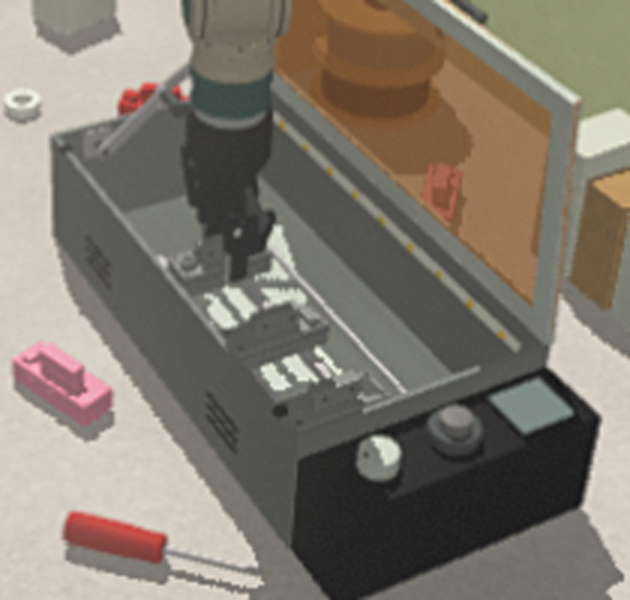

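```bash
python3 -m handwheel '{"delta_pos":[[0.001,0,0.003],[0,0,0.002],[0,0,0.0015],[0,0,0]],"rot":[[0,0,0],[0,0,0],[0,0,0],[0,0,0]],"grip":[-1,-1,-1,-1]}'
python3 -m handwheel '{"delta_pos":[[0,0,0.001],[0,0,0]],"rot":[[0,0,0],[0,0,0]],"grip":[-1,-1]}'
```

```text
clock: 25.9
tcp_pos: [0.5009, -0.1129, 0.0761]
ee_rot: [[-1.0, 0.012, -0.0], [0.012, 1.0, 0.0], [0.0, 0.0, -1.0]]
force: [0.5, 0.3, -0.9]
width: 0.0347
clock: 26.15
tcp_pos: [0.5011, -0.1129, 0.0753]
ee_rot: [[-1.0, 0.012, -0.0], [0.012, 1.0, 0.0], [0.0, 0.0, -1.0]]
force: [-0.4, 0.2, -1.2]
width: 0.0348
```

```bash
python3 -m handwheel '{"delta_pos":[[0,0,0.001],[0,0,0]],"rot":[[0,0,0],[0,0,0]],"grip":[-1,-1]}'
```

```text
clock: 26.4
tcp_pos: [0.5013, -0.113, 0.0749]
ee_rot: [[-1.0, 0.012, 0.0], [0.012, 1.0, -0.0], [-0.0, -0.0, -1.0]]
force: [-2.7, 1.2, 4.9]
width: 0.035
```

```bash
python3 -m handwheel '{"delta_pos":[[0,0,0],[0,0,0],[0,0,0],[0,0,-0.02],[0,0,-0.04],[0,0,-0.05],[0,0,-0.05],[0,0,-0.04],[0,0.02,-0.02],[0,0.05,0],[0,0.05,0],[0,0.05,0]],"rot":[[0,0,0],[0,0,0],[0,0,0],[0,0,0],[0,0,0],[0,0,0],[0,0,0],[0,0,0],[0,0,0],[0,0,0],[0,0,0],[0,0,0]],"grip":[0.3,0.3,0.3,0.3,0.3,0.3,0.3,0.3,0.3,0.3,0,-1]}'
python3 -m handwheel '{"delta_pos":[[0,0.05,0],[0,0.05,0],[0,0.05,0],[0,0.05,0],[0,0,0],[0,0,0]],"rot":[[0,0,0],[0,0,0],[0,0,0],[0,0,0],[0,0,0],[0,0,0]],"grip":[-1,-1,-1,-1,-1,-1]}'
python3 -c "
from h import *
s=snap('side');t=snap('top');cv2.imwrite('pics/t0.png',t['frame']);crop(s,230,140,440,400,2.3,'pics/t2.png');crop(t,260,130,460,260,4,'pics/t1.png')"
```

```text
clock: 27.9
tcp_pos: [0.503, 0.0584, 0.2943]
ee_rot: [[-1.0, 0.012, 0.0], [0.012, 1.0, -0.0], [-0.0, -0.0, -1.0]]
force: [0.4, 0.1, -0.6]
width: 0.0257
clock: 28.65
tcp_pos: [0.5052, 0.2568, 0.294]
ee_rot: [[-1.0, 0.011, -0.001], [0.011, 1.0, -0.001], [0.001, -0.001, -1.0]]
force: [-0.1, 0.0, 0.2]
width: -0.0001
```

View pics/t1.png

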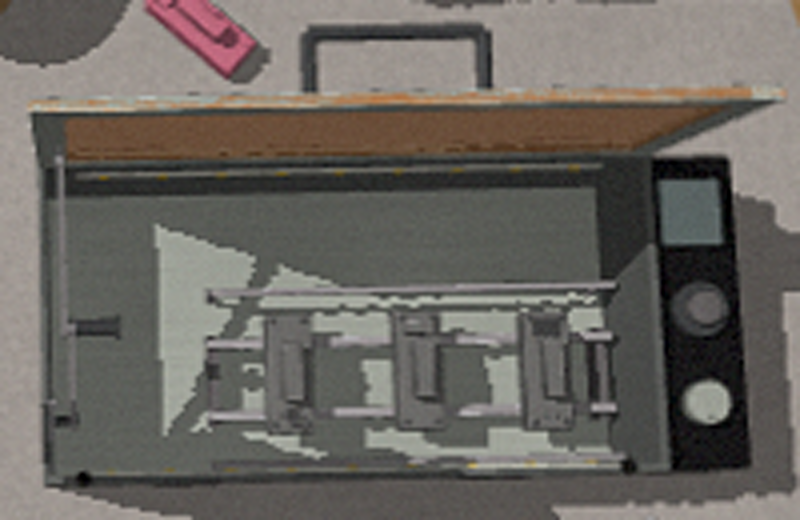

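View pics/t2.png

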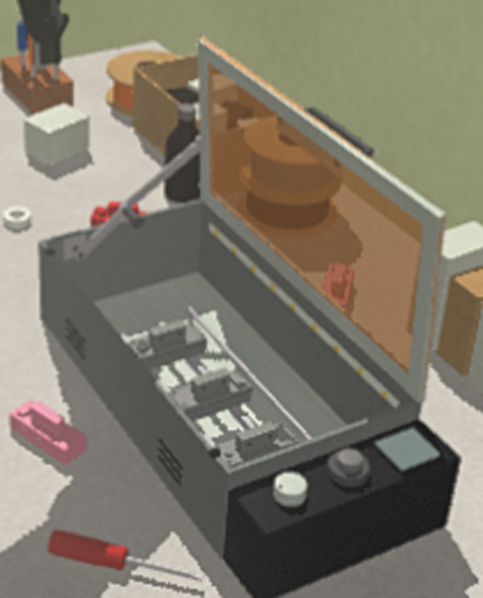

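View pics/t0.png

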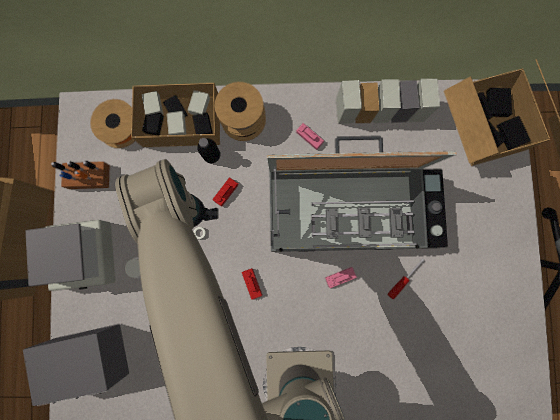

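```bash
python3 -c "
from h import *
s=snap('side');t=snap('top');crop(s,250,190,330,250,9,'pics/u2.png');crop(t,262,160,302,245,7,'pics/u1.png')
go([.530,.030,.21],179.3)"
```

```text
t 28.85 tcp [0.5056 0.2558 0.2944] q [ 0.3544  0.1555 -0.0971  1.3183 -0.0002  0.368 ] F [0.3307 0.8349 0.2631] w -0.0004221482779962377
phi 179.2211894509967 world d [ 0.0244 -0.2258 -0.0844] TOOL d before turn(mm) [ -27.4717 -225.4322   84.4104] after turn(mm) [ -27.158  -225.4897   84.3584] rot [-0.0002 -0.     -0.0014] rows>= 3.8764768975835406 0.00750642721097922
```

View pics/u2.png

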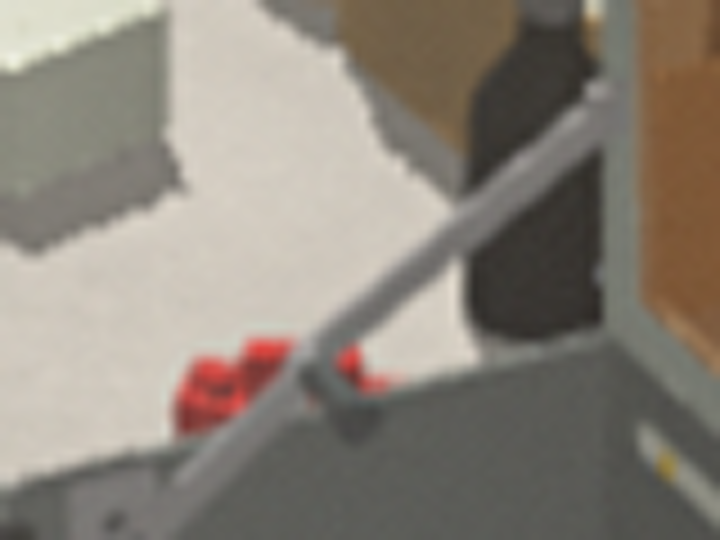

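View pics/u1.png

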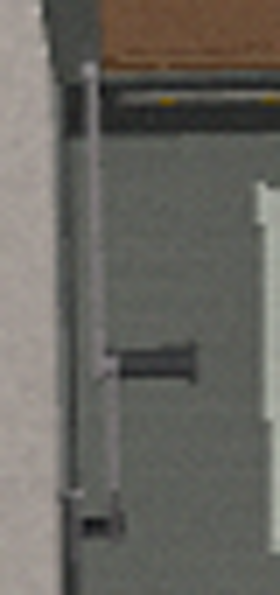

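```bash
python3 -c "
from h import *
s=snap('side');t=snap('top')
print(tri(t,(284.4,211.4),s,(287.2,233.4)),tri(t,(289.7,211.4),s,(290,236)),tri(t,(279.3,211.4),s,(285,231.2)))
print('lid end of stay',tri(t,(262+90/7,160+70/7),s,(250+598/9,190+90/9)))"
python3 -m handwheel '{"delta_pos":[[-0.005,-0.045,0],[-0.005,-0.045,0],[-0.005,-0.045,0],[-0.005,-0.045,0.01],[-0.005,-0.045,0.03],[0,0,0.03],[0,0,0],[0,0,0]],"rot":[[0,0,0],[0,0,0],[0,0,0],[0,0,0],[0,0,0],[0,0,0],[0,0,0],[0,0,0]],"grip":[-1,-1,-1,-1,-1,-1,-1,-1]}'
python3 -c "
from h import *
go([.530,.030,.187],179.3)
s=snap('side');t=snap('top');crop(s,250,150,350,250,6,'pics/v2.png')"
```

```text
(array([0.5281, 0.0333, 0.1523]), np.float64(0.0008311865418824872)) (array([0.5282, 0.0178, 0.152 ]), np.float64(0.00044489903819911435)) (array([0.5286, 0.0479, 0.1515]), np.float64(0.0008274555310802737))
lid end of stay (array([0.6349, 0.0568, 0.225 ]), np.float64(0.0007979445498215591))
clock: 29.95
tcp_pos: [0.5283, 0.0317, 0.2254]
ee_rot: [[-1.0, 0.012, 0.001], [0.012, 1.0, -0.0], [-0.001, -0.0, -1.0]]
force: [0.2, 0.1, 0.0]
width: -0.0
t 29.95 tcp [0.5283 0.0317 0.2254] q [-0.0622  0.1257 -0.2792  1.1646  0.     -0.0504] F [0.1949 0.1369 0.0373] w -2.1878851241121807e-05
phi 179.32500266436338 world d [ 0.0017 -0.0017 -0.0384] TOOL d before turn(mm) [-1.6475 -1.7034 38.3927] after turn(mm) [-1.6984 -1.7039 38.3905] rot [-0.      0.0013  0.0004] rows>= 0.6154521864987039 0.007400165550140927
```

View pics/v2.png

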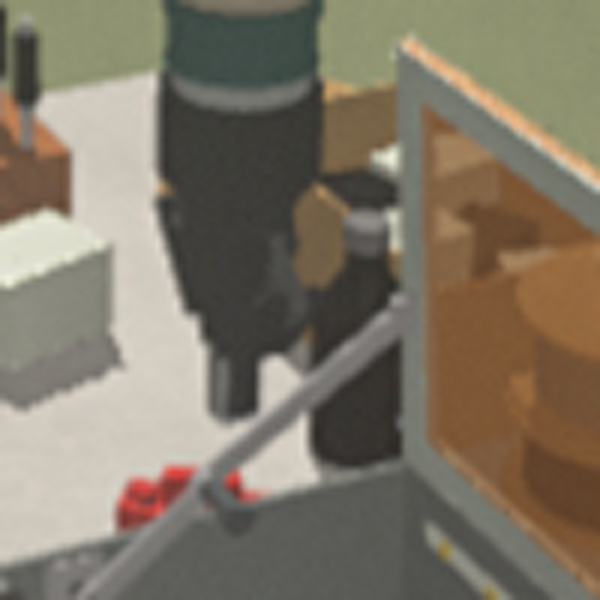

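```bash
python3 -m handwheel '{"delta_pos":[[0,-0.003,0.015],[0,0,0.013],[0,0,0.008],[0,0,0.003],[0,0,0]],"rot":[[0,0,0],[0,0,0],[0,0,0],[0,0,0],[0,0,0]],"grip":[-1,-1,-1,-1,-1]}'
```

```text
clock: 30.68
tcp_pos: [0.5276, 0.0288, 0.185]
ee_rot: [[-1.0, 0.012, -0.001], [0.012, 1.0, 0.0], [0.001, -0.0, -1.0]]
force: [-0.8, -0.8, 0.4]
width: 0.0002
```

```bash
python3 -m handwheel '{"delta_pos":[[0,0,0.003],[0,0,0.003],[-0.001,0,0.003],[-0.001,0,0.003],[0,0,0]],"rot":[[0,0,0],[0,0,0],[0,0,0],[0,0,0],[0,0,0]],"grip":[-1,-1,-1,-1,-1]}'
```

```text
clock: 31.3
tcp_pos: [0.5291, 0.0288, 0.1726]
ee_rot: [[-1.0, 0.012, -0.002], [0.012, 1.0, 0.0], [0.002, 0.0, -1.0]]
force: [-0.0, -0.7, 0.6]
width: 0.0003
```

```bash
python3 -c "
from h import *
s=snap('side');t=snap('top');crop(s,250,150,350,250,6,'pics/w2.png');crop(t,262,150,322,245,6,'pics/w1.png')"
```

```text
(no output)
```

View pics/w2.png

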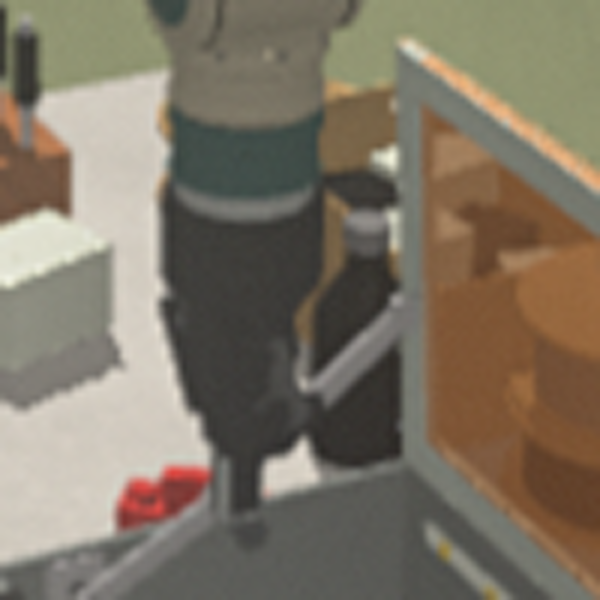

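View pics/w1.png

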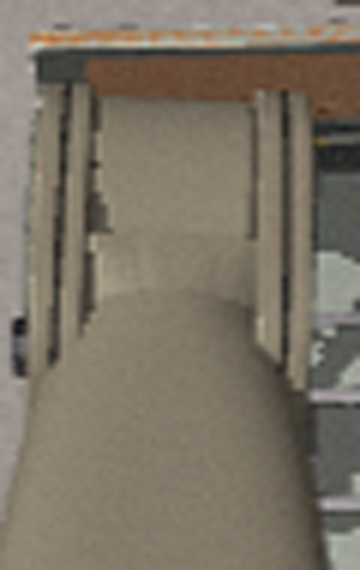

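```bash
python3 -m handwheel '{"delta_pos":[[-0.002,0,0.003],[-0.002,0,0.003],[-0.002,0,0.003],[0,0,0]],"rot":[[0,0,0],[0,0,0],[0,0,0],[0,0,0]],"grip":[-1,-1,-1,-1]}'; python3 -c "
from h import *
s=snap('side');crop(s,250,150,350,250,6,'pics/x2.png')"
```

```text
clock: 31.9
tcp_pos: [0.5359, 0.0286, 0.164]
ee_rot: [[-1.0, 0.012, -0.0], [0.012, 1.0, -0.0], [0.0, -0.0, -1.0]]
force: [-0.2, 0.1, -0.5]
width: 0.0001
```

View pics/x2.png

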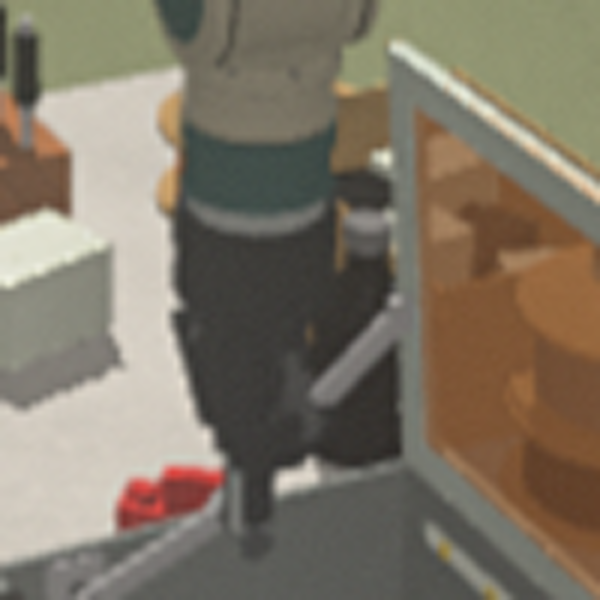

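```bash
python3 -m handwheel '{"delta_pos":[[-0.002,0,0.003],[-0.002,0,0.003],[-0.002,0,0.003],[-0.001,0,0.002],[0,0,0]],"rot":[[0,0,0],[0,0,0],[0,0,0],[0,0,0],[0,0,0]],"grip":[-1,-1,-1,-1,-1]}'; python3 -c "
from h import *
s=snap('side');crop(s,250,150,350,250,6,'pics/y2.png')"
```

```text
clock: 32.58
tcp_pos: [0.5429, 0.0286, 0.153]
ee_rot: [[-1.0, 0.012, 0.0], [0.012, 1.0, 0.0], [-0.0, 0.0, -1.0]]
force: [-0.2, 0.2, 0.8]
width: 0.0001
```

View pics/y2.png

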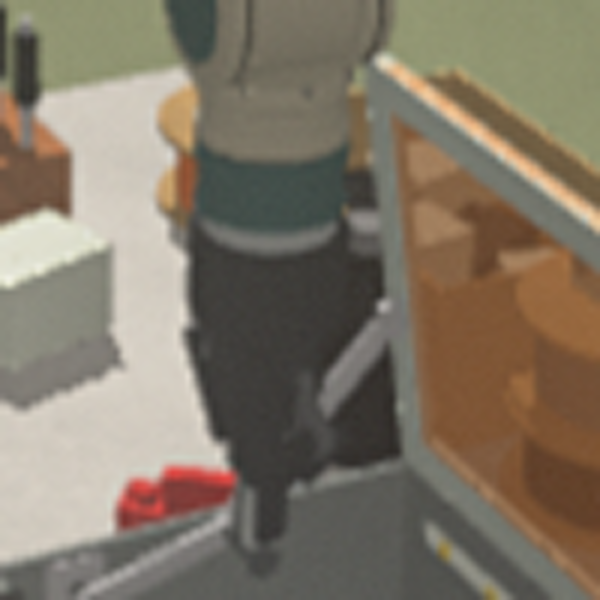

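```bash
python3 -c "
from h import *
s=snap('side')
def onx(px,y):
    o,d=ray(s,[px]); return o+d[0]*((y-o[1])/d[0,1])
for n,p in (('open',(250+408/6,150+40/6)),('now',(250+378/6,150+57/6))):
    P=onx(p,.077); h=np.array([.656,.122]); v=P[[0,2]]-h; print(n,P,np.linalg.norm(v),np.degrees(np.arctan2(v[1],-v[0])))
A=tri(s,(190+375/5,180+352/5),snap('top'),(262+90/7,160+523/7)); print(A)
A=A[0][[0,2]];K=np.array([.528,.152]);B=np.array([.635,.225]);print(A,np.linalg.norm(K-A),np.linalg.norm(B-K))
K2=np.array([.543,.122]);l1=np.linalg.norm(K-A)
print(np.degrees(np.arctan2(*(K-A)[::-1])),np.degrees(np.arctan2(*(K2-A)[::-1])),np.linalg.norm(K2-A))
"

```

```text
open [0.6455 0.077  0.3531] 0.2313575326838509 87.39273909084869
now [0.6293 0.077  0.3474] 0.22697141342888158 83.23615488571711
(array([0.4677, 0.0618, 0.0938]), np.float64(0.004645635355026717))
[0.4677 0.0938] 0.08376324818082068 0.12952991932368366
43.97710935364399 20.511797238082547 0.08037313166063853
```

```bash
python3 -m handwheel '{"delta_pos":[[0.001,0,-0.01],[0.002,0,-0.02],[0.004,-0.002,-0.04],[0.01,-0.01,-0.05],[0.02,-0.01,-0.06],[0.02,-0.01,-0.06],[0.03,0,-0.05],[0.03,0,-0.04],[0,0,0],[0,0,0]],"rot":[[0,0,0],[0,0,0],[0,0,0],[0,0,0],[0,0,0],[0,0,0],[0,0,0],[0,0,0],[0,0,0],[0,0,0]],"grip":[-1,-1,-1,-1,-1,-1,-1,-1,-1,-1]}'; python3 -c "
from h import *
s=snap('side');t=snap('top');crop(s,240,130,440,330,4,'pics/z2.png');crop(t,260,110,460,260,4,'pics/z1.png')
go([.68,-.155,.44],90)"
```

```text
clock: 33.98
tcp_pos: [0.4264, -0.0016, 0.4806]
ee_rot: [[-1.0, 0.012, 0.001], [0.012, 1.0, -0.0], [-0.001, -0.0, -1.0]]
force: [0.3, -0.1, -0.8]
width: -0.0001
t 34.075 tcp [ 0.4263 -0.0015  0.479 ] q [-0.1555 -0.114   0.0062  1.6935  0.     -0.1437] F [ 0.5161 -0.0073  0.0908] w -8.786852566051981e-05
phi 179.32588843492172 world d [ 0.2537 -0.1535 -0.039 ] TOOL d before turn(mm) [-255.5356 -150.4775   38.3671] after turn(mm) [-153.4591  253.6554   39.0289] rot [-0.0016 -0.0022  1.559 ] rows>= 4.78434710754929 8.381892020161237
```

View pics/z2.png

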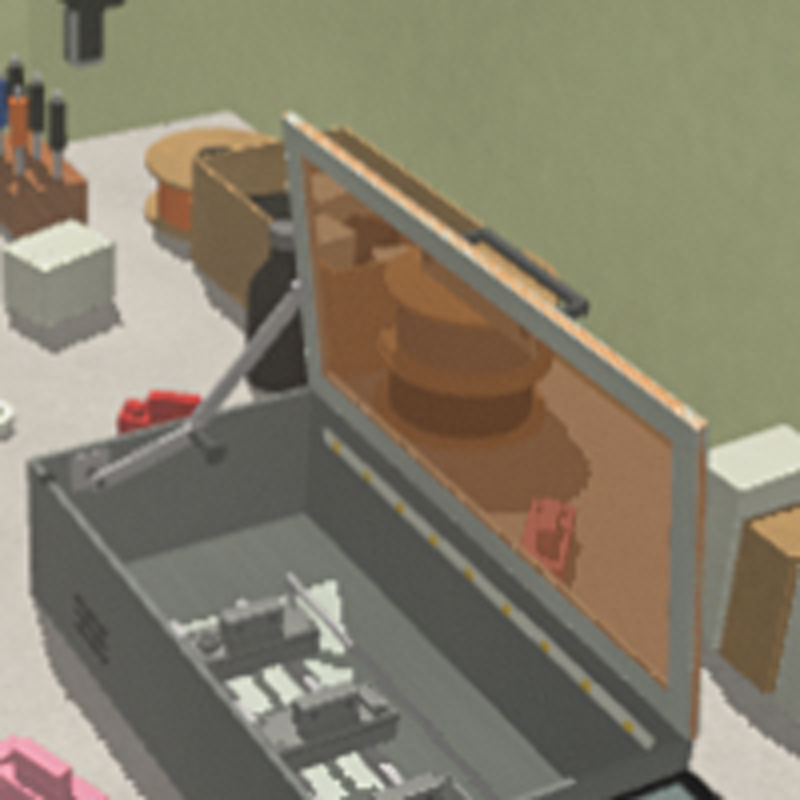

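View pics/z1.png

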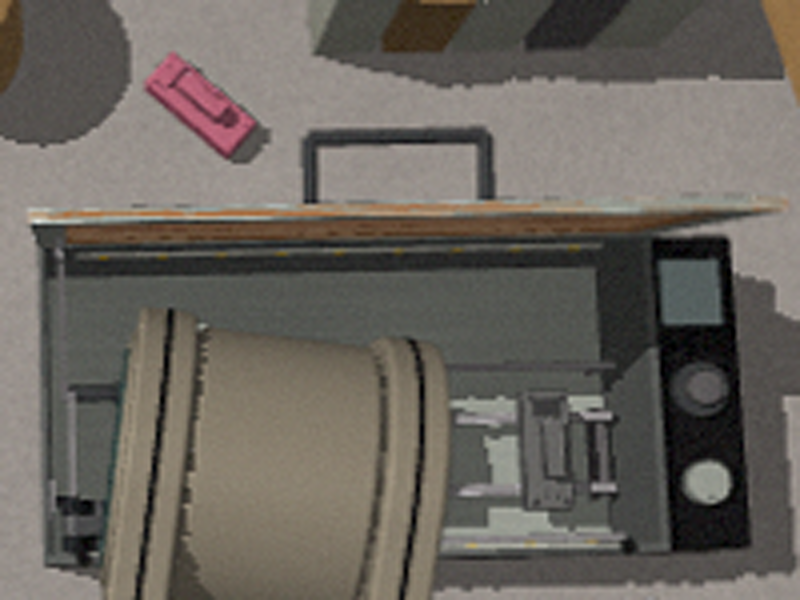

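```bash
python3 -c "
from h import *
s=snap('side');t=snap('top')
def ony(px,y):
    o,d=ray(s,[px]); return (o+d[0]*((y-o[1])/d[0,1]))[[0,2]]
Z=lambda x,y:(240+x/4,130+y/4)
A,K,B=[ony(Z(*p),.055) for p in ((95,478),(192,426),(300,290))]
print(A,K,B); a=np.arctan2(*(K-A)[::-1]);b=np.arctan2(*(B-K)[::-1]);print('fold',b-a)
C=ony(Z(288,115),.077);v=C-[.656,.122];print('alpha',np.degrees(np.arctan2(v[1],-v[0])),np.linalg.norm(v))
T=lambda x,y:(260+x/4-.375,110+y/4-.375)
print(tri(t,T(312,138),s,Z(480,236)),tri(t,T(487,138),s,Z(578,305)))
"
```

```text
[0.463  0.1027] [0.5423 0.1254] [0.6296 0.2189]
fold 0.5397180883864501
alpha 82.47588909962244 0.23034863494147645
(array([ 0.6722, -0.1007,  0.3264]), np.float64(0.002986444050174036)) (array([ 0.6694, -0.2098,  0.3291]), np.float64(0.0012165344423291419))
```

```bash
python3 -m handwheel '{"delta_pos":[[0,0,0],[0,0,0],[0,0,0],[0,0,0],[0,0,0],[0,0,0],[0,0,0],[0,0,0],[0,0,0],[0,0,0]],"rot":[[0,0,0.174],[0,0,0.174],[0,0,0.174],[0,0,0.174],[0,0,0.174],[0,0,0.174],[0,0,0.174],[0,0,0.174],[0,0,0.174],[0,0,0]],"grip":[-0.15,-0.15,-0.15,-0.15,-0.15,-0.15,-0.15,-0.15,-0.15,-0.15]}'
python3 -m handwheel '{"delta_pos":[[-0.025,0.035,0],[-0.025,0.035,0],[-0.025,0.035,0],[-0.025,0.035,0],[-0.025,0.035,0],[-0.028,0.035,0],[0,0.036,0],[0,0,0]],"rot":[[0,0,0],[0,0,0],[0,0,0],[0,0,0],[0,0,0],[0,0,0],[0,0,0],[0,0,0]],"grip":[-0.15,-0.15,-0.15,-0.15,-0.15,-0.15,-0.15,-0.15]}'; python3 -c "
from h import *
s=snap('side');crop(s,270,20,470,270,3,'pics/aa2.png');go([.673,-.155,.334],89.3)"
```

```text
clock: 35.42
tcp_pos: [0.4265, -0.0015, 0.4793]
ee_rot: [[0.005, 1.0, -0.002], [1.0, -0.005, 0.0], [0.0, -0.002, -1.0]]
force: [-0.2, 0.3, -1.3]
width: 0.0366
clock: 36.42
tcp_pos: [0.6734, -0.1569, 0.4765]
ee_rot: [[0.004, 1.0, -0.004], [1.0, -0.004, 0.002], [0.002, -0.004, -1.0]]
force: [-0.6, -0.0, -0.8]
width: 0.0365
t 36.475 tcp [ 0.6721 -0.1565  0.4779] q [-0.3224  0.3951  0.5933  1.7729 -0.0001  1.253 ] F [ 0.0753  0.387  -0.291 ] w 0.03622648412318552
phi 89.73716149744908 world d [ 0.0009  0.0015 -0.1439] TOOL d before turn(mm) [  1.3703   1.4314 143.8516] after turn(mm) [  1.5434   0.8729 143.8543] rot [-0.0038 -0.0011  0.0076] rows>= 2.3018433740571362 0.046258702466338335
```

View pics/aa2.png

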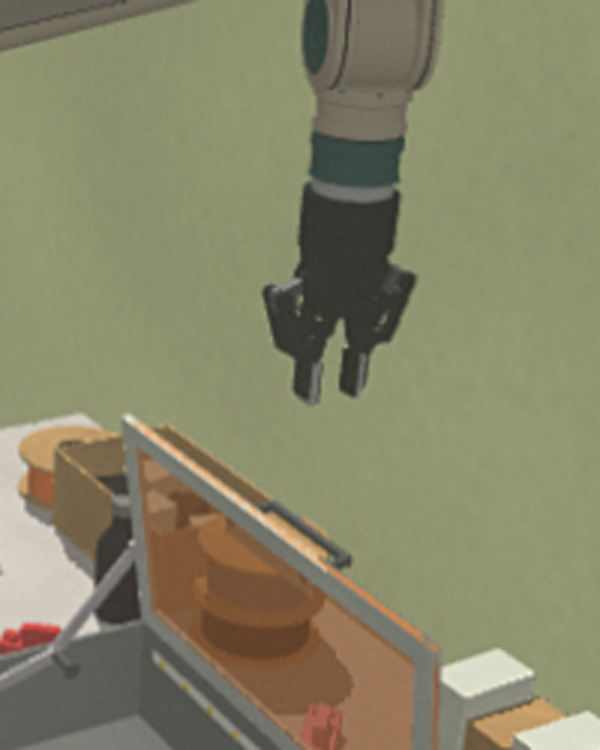

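```bash
python3 -m handwheel '{"delta_pos":[[0.0015,0.014,0.02],[0,0.014,0.02],[0,0,0],[0,0,0],[0,0,0]],"rot":[[0,0,0.008],[0,0,0],[0.175,0,0],[0.175,0,0],[0,0,0]],"grip":[-0.44,-0.44,-0.44,-0.44,-0.44]}'; cat >> h.py <<'E'
def got(pos,tilt,yaw=-.7):
    # tool x ~ +y, tilted about tool x by tilt
    st=sensors.state();R=st["ee_rot"];p=st["tcp_pos"]
    T=Ro.from_euler('z',yaw,degrees=True).as_matrix()@np.array([[0,1,0],[1,0,0],[0,0,-1.]])@Ro.from_rotvec([tilt,0,0]).as_matrix()
    d=np.array(pos)-p
    print("t",st["clock"],"tcp",p,"q",st["joint_pos"],"F",st["force"],"w",st["width"],"\nworld d",d,"tool d mm",1000*R.T@d,"rot",Ro.from_matrix(R.T@T).as_rotvec())
E
python3 -c "
from h import *
got([.699,-.155,.400],.35);s=snap('side');crop(s,270,70,470,270,4,'pics/ab2.png')"
```

```text
clock: 37.1
tcp_pos: [0.6967, -0.1543, 0.4234]
ee_rot: [[0.013, 0.939, -0.343], [1.0, -0.012, 0.005], [0.0, -0.343, -0.939]]
force: [-0.8, 0.4, -1.1]
width: 0.0242
t 37.1 tcp [ 0.6967 -0.1543  0.4234] q [-0.2754  0.7202  0.9552  2.145  -0.0887  1.3234] F [-0.7676  0.4397 -1.0713] w 0.02419663628680496 
world d [ 0.0023 -0.0007 -0.0234] tool d mm [-0.6329 10.1786 21.2425] rot [-0.0002 -0.0007 -0.0004]
```

View pics/ab2.png

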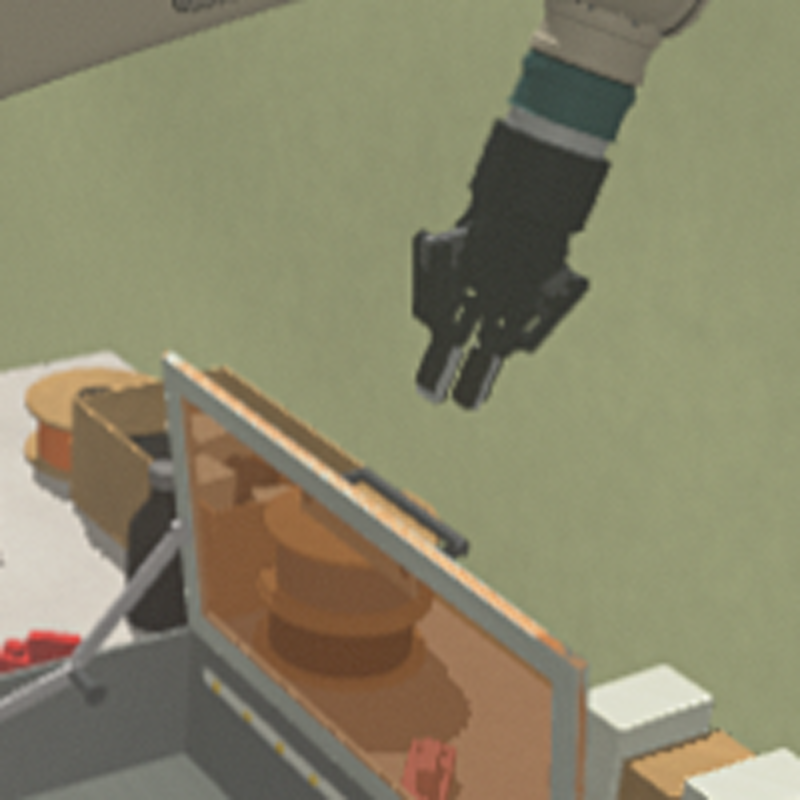

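```bash
python3 -m handwheel '{"delta_pos":[[0,0.005,0.01],[0,0,0.01],[0,0,0]],"rot":[[-0.1,0,0],[0,0,0],[0,0,0]],"grip":[-0.44,-0.44,-0.44]}'; 
python3 -c "
from h import *
got([.6745,-.155,.334],.25)"
```

```text
clock: 37.52
tcp_pos: [0.6902, -0.1537, 0.415]
ee_rot: [[0.014, 0.971, -0.237], [1.0, -0.014, 0.001], [-0.002, -0.237, -0.972]]
force: [-0.2, 0.1, -0.3]
width: 0.0239
t 37.525 tcp [ 0.6902 -0.1537  0.415 ] q [-0.2856  0.5956  0.7501  1.9554 -0.0659  1.3072] F [-0.1935  0.1041 -0.2501] w 0.023947124930313392 
world d [-0.0157 -0.0013 -0.081 ] tool d mm [-1.3279  3.9055 82.4266] rot [ 0.0109  0.0019 -0.0024]
```

```bash
python3 -m handwheel '{"delta_pos":[[-0.001,0.004,0.02],[0,0,0.02],[0,0,0.012],[0,0,0]],"rot":[[0,0,0],[0,0,0],[0,0,0],[0,0,0]],"grip":[-0.44,-0.44,-0.44,-0.44]}'; 
python3 -c "
from h import *
got([.6745,-.155,.334],.25);s=snap('side');crop(s,300,120,420,240,6,'pics/ac2.png');t=snap('top');crop(t,310,110,410,210,6,'pics/ac1.png')"
```

```text
clock: 38.02
tcp_pos: [0.6832, -0.1551, 0.3615]
ee_rot: [[0.014, 0.971, -0.238], [1.0, -0.014, 0.001], [-0.002, -0.238, -0.971]]
force: [-0.1, 0.5, -0.0]
width: 0.0241
t 38.025 tcp [ 0.6832 -0.1551  0.3615] q [-0.2899  0.5659  0.5917  1.828  -0.0669  1.3031] F [-0.0588  0.4614 -0.0362] w 0.024055569609353872 
world d [-0.0087  0.0001 -0.0275] tool d mm [ 0.0198 -1.9096 28.767 ] rot [ 0.0093  0.0016 -0.0024]
```

View pics/ac2.png

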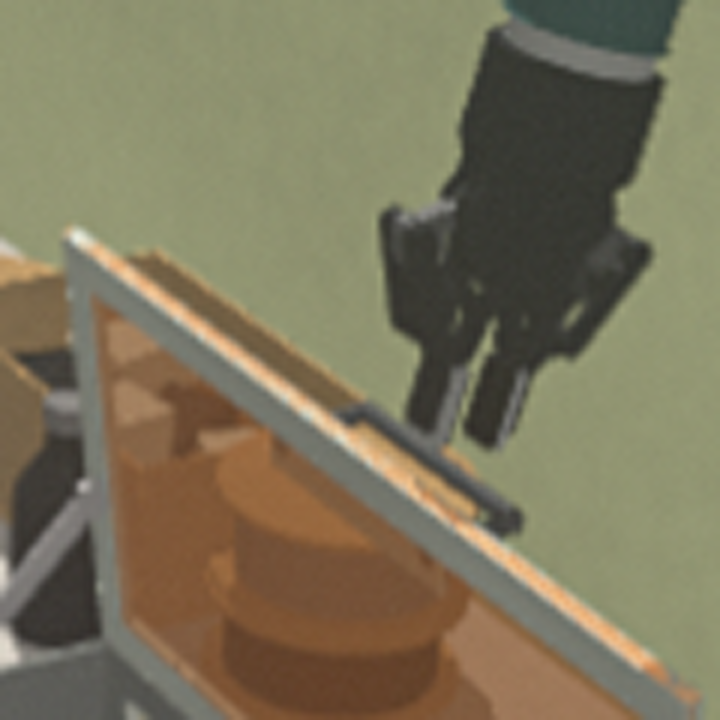

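View pics/ac1.png

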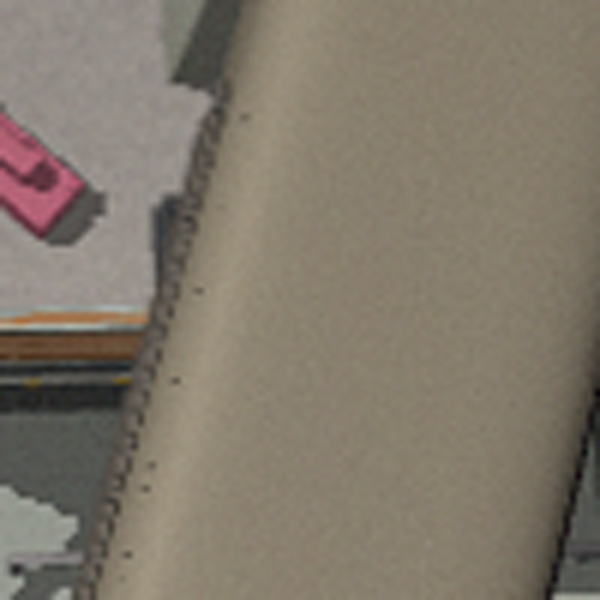

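```bash
python3 -c "
from h import *
s=snap('side')
o,d=ray(s,[(300+433/6,120+468/6),(300+352/6,120+412/6),(300+514/6,120+522/6)])
for i,y in enumerate((-.155,-.100,-.210)): print(o+d[i]*((y-o[1])/d[i,1]))
"
```

```text
[ 0.6709 -0.155   0.3254]
[ 0.6665 -0.1     0.3278]
[ 0.6725 -0.21    0.3262]
```

```bash
python3 -m handwheel '{"delta_pos":[[0,-0.004,0.005],[0,0,0.012],[0,0,0.01],[0,0,0.004],[0,0,0]],"rot":[[0,0,0],[0,0,0],[0,0,0],[0,0,0],[0,0,0]],"grip":[-0.44,-0.44,-0.44,-0.44,-0.44]}'; 
python3 -c "
from h import *
got([.6715,-.155,.332],.25);s=snap('side');crop(s,300,120,420,240,6,'pics/ad2.png')"
```

```text
clock: 38.8
tcp_pos: [0.6723, -0.1551, 0.3315]
ee_rot: [[0.014, 0.971, -0.239], [1.0, -0.014, 0.001], [-0.002, -0.239, -0.971]]
force: [0.3, 0.5, -0.5]
width: 0.0238
t 38.8 tcp [ 0.6723 -0.1551  0.3315] q [-0.2941  0.5417  0.4921  1.7527 -0.0679  1.299 ] F [ 0.2688  0.453  -0.5408] w 0.023839764026586465 
world d [-0.0008  0.0001  0.0005] tool d mm [ 0.0933 -0.874  -0.3117] rot [ 0.0088  0.0015 -0.0024]
```

View pics/ad2.png

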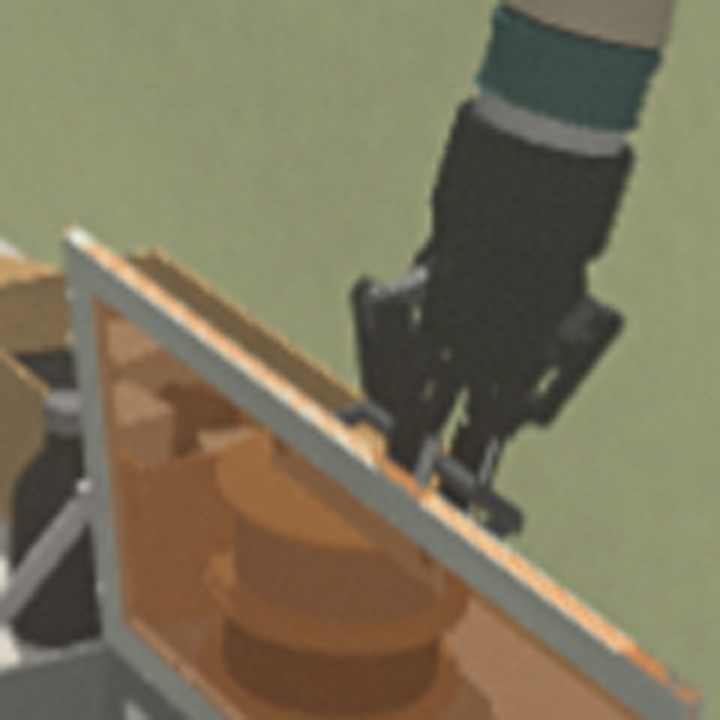

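The bar runs between the fingers, so I'll close on it.

```bash
python3 -m handwheel '{"delta_pos":[[0,0,0],[0,0,0],[0,0,0],[0,0,0],[0,0,0]],"rot":[[0,0,0],[0,0,0],[0,0,0],[0,0,0],[0,0,0]],"grip":[-1,-1,-1,-1,-1]}' 30; 
python3 -c "
from h import *
s=snap('side');crop(s,280,120,420,240,5,'pics/ae2.png')"
```

```text
clock: 39.48
tcp_pos: [0.6728, -0.1553, 0.3325]
ee_rot: [[0.014, 0.971, -0.237], [1.0, -0.014, 0.001], [-0.003, -0.237, -0.972]]
force: [-0.3, -0.9, 2.8]
width: 0.0088
```

View pics/ae2.png

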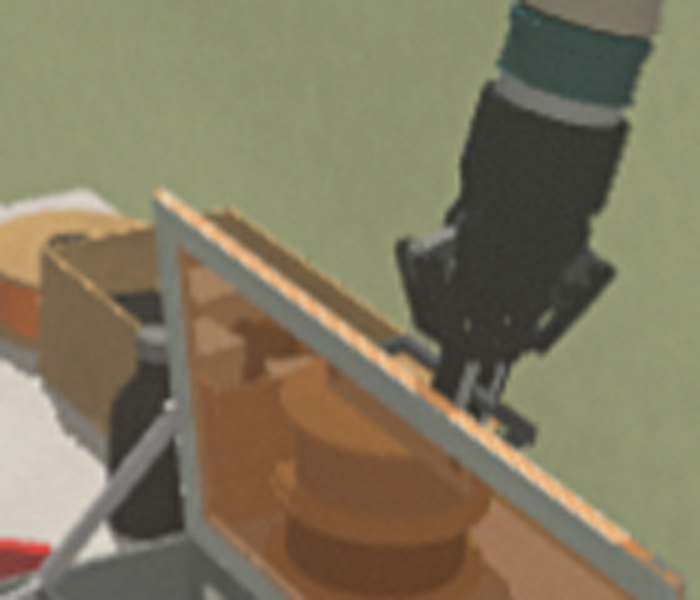

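```bash
cat >> h.py <<'E'
def arc(step,n,r=.2056,hx=.656,hz=.122):
    st=sensors.state();R=st["ee_rot"];p=st["tcp_pos"];H=p+.006*R[:,2]
    v=H[[0,2]]-[hx,hz];b=np.degrees(np.arctan2(v[1],-v[0]))
    print("t",st["clock"],"tcp",p,"F",st["force"],"w",st["width"],"beta",b,"r",np.linalg.norm(v),"lid alpha",b-14.6)
    prev=H
    for k in range(1,n+1):
        bb=np.radians(b-step*k);Q=np.array([hx-r*np.cos(bb),H[1],hz+r*np.sin(bb)])
        print(np.round(1000*R.T@(Q-prev),1),round(np.degrees(bb),1));prev=Q
E
python3 -c "
from h import *
arc(2.5,9)"
```

```text
t 39.525 tcp [ 0.6728 -0.1552  0.3325] F [-0.0241  0.477   2.636 ] w 0.008649627096415223 beta 94.2909403253619 r 0.2052914080038718 lid alpha 79.69094032536191
[-0.1 -8.9  1.4] 91.8
[-0.1 -8.7  2. ] 89.3
[-0.1 -8.6  2.4] 86.8
[-0.1 -8.5  2.8] 84.3
[-0.1 -8.4  3.2] 81.8
[-0.1 -8.2  3.5] 79.3
[-0.1 -8.1  3.9] 76.8
[-0.1 -7.9  4.2] 74.3
[-0.1 -7.7  4.6] 71.8
```

```bash
python3 -m handwheel '{"delta_pos":[[0,-0.009,0.0015],[0,-0.0087,0.002],[0,-0.0086,0.0024],[0,-0.0085,0.0028],[0,0,0]],"rot":[[0,0,0],[0,0,0],[0,0,0],[0,0,0],[0,0,0]],"grip":[-1,-1,-1,-1,-1]}' 30; 
python3 -c "
from h import *
arc(2.5,9)
s=snap('side');crop(s,260,120,420,240,5,'pics/af2.png')"
```

```text
clock: 40.15
tcp_pos: [0.6348, -0.1549, 0.3326]
ee_rot: [[0.014, 0.971, -0.24], [1.0, -0.015, 0.001], [-0.003, -0.24, -0.971]]
force: [-3.7, -1.4, 5.6]
width: 0.0087
t 40.15 tcp [ 0.6348 -0.1549  0.3326] F [-3.6997 -1.3855  5.6054] w 0.008662074633403755 beta 83.70189203917984 r 0.20599754734659478 lid alpha 69.10189203917984
[-0.1 -8.2  3.7] 81.2
[-0.1 -8.2  3.6] 78.7
[-0.1 -8.   4. ] 76.2
[-0.1 -7.8  4.3] 73.7
[-0.1 -7.7  4.7] 71.2
[-0.1 -7.4  5. ] 68.7
[-0.1 -7.2  5.3] 66.2
[-0.1 -7.   5.6] 63.7
[-0.1 -6.7  5.9] 61.2
```

View pics/af2.png

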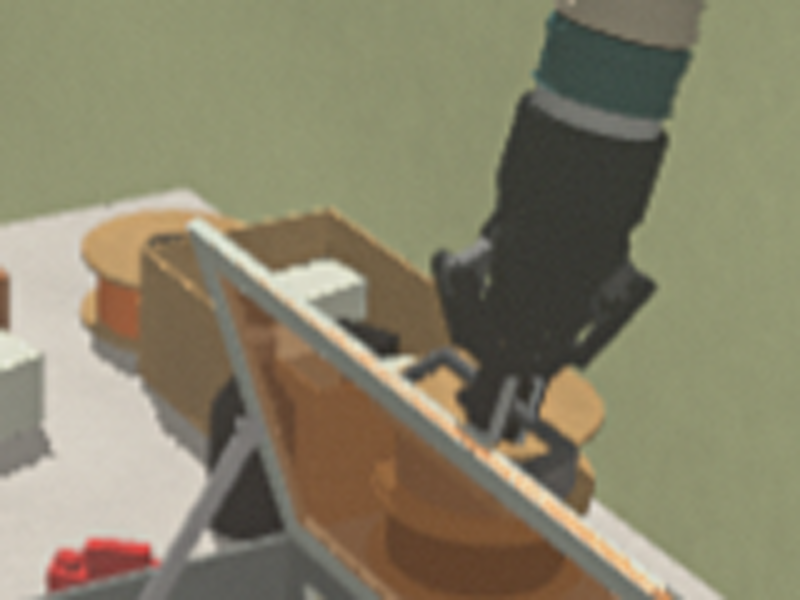

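```bash
python3 -m handwheel '{"delta_pos":[[0,-0.0082,0.0037],[0,-0.0082,0.0036],[0,-0.008,0.004],[0,-0.0078,0.0043],[0,-0.0077,0.0047],[0,-0.0074,0.005],[0,-0.0072,0.0053],[0,-0.007,0.0056],[0,-0.0067,0.0059],[0,0,0]],"rot":[[0,0,0],[0,0,0],[0,0,0],[0,0,0],[0,0,0],[0,0,0],[0,0,0],[0,0,0],[0,0,0],[0,0,0]],"grip":[-1,-1,-1,-1,-1,-1,-1,-1,-1,-1]}' 40; 
python3 -c "
from h import *
arc(2.5,11)
s=snap('side');crop(s,240,120,420,300,4,'pics/ag2.png')"
```

```text
clock: 41.45
tcp_pos: [0.557, -0.1542, 0.309]
ee_rot: [[0.014, 0.97, -0.244], [1.0, -0.015, -0.001], [-0.004, -0.244, -0.97]]
force: [-7.3, -1.7, 11.6]
width: 0.0082
t 41.45 tcp [ 0.557  -0.1542  0.309 ] F [-7.2565 -1.6734 11.6363] w 0.008182051631664309 beta 61.00662639339707 r 0.2071628197487516 lid alpha 46.40662639339707
[-0.1 -5.3  7.4] 58.5
[-0.1 -6.1  6.5] 56.0
[-0.1 -5.8  6.8] 53.5
[-0.1 -5.5  7.1] 51.0
[-0.1 -5.2  7.3] 48.5
[-0.1 -4.9  7.5] 46.0
[-0.1 -4.6  7.7] 43.5
[-0.1 -4.2  7.9] 41.0
[-0.1 -3.9  8.1] 38.5
[-0.  -3.5  8.2] 36.0
[-0.  -3.2  8.4] 33.5
```

View pics/ag2.png

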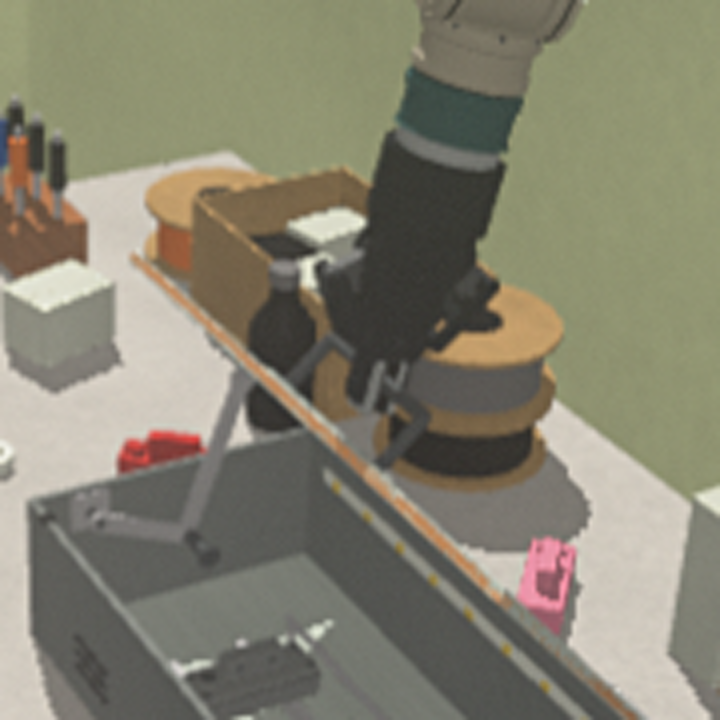

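```bash
python3 -c "
from h import *
arc(2.5,9,r=.208)"
```

```text
t 41.5 tcp [ 0.5571 -0.1542  0.309 ] F [-8.1947 -1.9415 11.2109] w 0.008455057420916815 beta 61.00592541879164 r 0.20713015626359585 lid alpha 46.40592541879164
[-0.1 -7.1  5.7] 58.5
[-0.1 -6.2  6.6] 56.0
[-0.1 -5.9  6.9] 53.5
[-0.1 -5.6  7.1] 51.0
[-0.1 -5.3  7.4] 48.5
[-0.1 -5.   7.6] 46.0
[-0.1 -4.6  7.8] 43.5
[-0.1 -4.3  8. ] 41.0
[-0.1 -3.9  8.2] 38.5
```

```bash
python3 -m handwheel '{"delta_pos":[[0,-0.0075,0.0053],[0,-0.0064,0.0064],[0,-0.0059,0.0069],[0,-0.0056,0.0071],[0,-0.0053,0.0074],[0,-0.005,0.0076],[0,-0.0046,0.0078],[0,0,0]],"rot":[[0,0,0],[0,0,0],[0,0,0],[0,0,0],[0,0,0],[0,0,0],[0,0,0],[0,0,0]],"grip":[-1,-1,-1,-1,-1,-1,-1,-1]}' 40; 
python3 -c "
from h import *
arc(2.5,11,r=.208)"
```

```text
clock: 42.5
tcp_pos: [0.5044, -0.1537, 0.2694]
ee_rot: [[0.014, 0.968, -0.25], [1.0, -0.015, -0.001], [-0.005, -0.25, -0.968]]
force: [-12.0, -4.7, 6.5]
width: 0.0085
t 42.5 tcp [ 0.5044 -0.1537  0.2694] F [-11.9967  -4.6941   6.4823] w 0.008507553460983672 beta 42.767309706215435 r 0.20858313162859918 lid alpha 28.167309706215434
[-0.  -3.6  8.4] 40.3
[-0.  -3.8  8.3] 37.8
[-0.  -3.4  8.4] 35.3
[-0.  -3.   8.6] 32.8
[-0.  -2.7  8.7] 30.3
[-0.  -2.3  8.8] 27.8
[-0.  -1.9  8.9] 25.3
[-0.  -1.5  8.9] 22.8
[-0.  -1.1  9. ] 20.3
[-0.  -0.7  9. ] 17.8
[ 0.  -0.3  9.1] 15.3
```

```bash
python3 -m handwheel '{"delta_pos":[[0,-0.0046,0.0078],[0,-0.0042,0.008],[0,-0.0036,0.0084],[0,-0.0032,0.0086],[0,-0.0028,0.0087],[0,-0.0024,0.0088],[0,-0.0019,0.0089],[0,0,0]],"rot":[[0,0,0],[0,0,0],[0,0,0],[0,0,0],[0,0,0],[0,0,0],[0,0,0],[0,0,0]],"grip":[-1,-1,-1,-1,-1,-1,-1,-1]}' 40; 
python3 -c "
from h import *
arc(2,8,r=.2095);s=snap('side');crop(s,220,120,440,340,3.5,'pics/ah2.png')"
```

```text
clock: 43.5
tcp_pos: [0.4661, -0.1534, 0.2157]
ee_rot: [[0.014, 0.967, -0.255], [1.0, -0.015, -0.002], [-0.005, -0.255, -0.967]]
force: [-14.1, -7.2, 2.8]
width: 0.0086
t 43.5 tcp [ 0.4661 -0.1534  0.2157] F [-14.1441  -7.1717   2.7748] w 0.00863344605909776 beta 24.67531961172803 r 0.21064790535616268 lid alpha 10.075319611728029
[ 0.  -0.   7.4] 22.7
[-0.  -0.9  7.3] 20.7
[ 0.  -0.6  7.3] 18.7
[ 0.  -0.4  7.3] 16.7
[ 0.  -0.1  7.3] 14.7
[0.  0.1 7.3] 12.7
[0.  0.4 7.3] 10.7
[0.  0.6 7.3] 8.7
```

View pics/ah2.png

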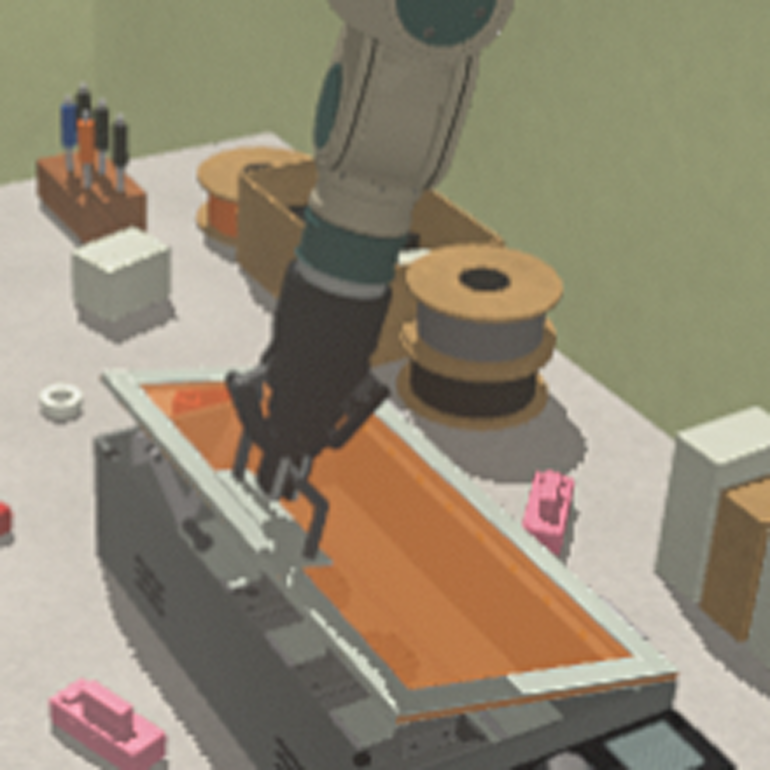

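```bash
python3 -m handwheel '{"delta_pos":[[0,-0.0015,0.007],[0,-0.0015,0.007],[0,-0.001,0.006],[0,-0.0005,0.005],[0,0,0.004],[0,0,0.003],[0,0,0]],"rot":[[0,0,0],[0,0,0],[0,0,0],[0,0,0],[0,0,0],[0,0,0],[0,0,0]],"grip":[-1,-1,-1,-1,-1,-1,-1]}' 40; 
python3 -c "
from h import *
arc(2,3,r=.2105)"
```

```text
clock: 44.42
tcp_pos: [0.4538, -0.1532, 0.1857]
ee_rot: [[0.014, 0.967, -0.256], [1.0, -0.015, -0.002], [-0.006, -0.256, -0.967]]
force: [-13.7, -8.1, 2.2]
width: 0.0085
t 44.425 tcp [ 0.4538 -0.1532  0.1857] F [-13.742   -8.1469   2.1727] w 0.008543135036693981 beta 15.875042085323525 r 0.21183643660272916 lid alpha 1.2750420853235251
[0.  1.3 7.4] 13.9
[0.  0.2 7.3] 11.9
[0.  0.5 7.3] 9.9
```

```bash
python3 -m handwheel '{"delta_pos":[[0,-0.001,0.002],[0,0,0.002],[0,0,0.002],[0,0,0]],"rot":[[0,0,0],[0,0,0],[0,0,0],[0,0,0]],"grip":[-1,-1,-1,-1]}' 40; 
```

```text
clock: 44.92
tcp_pos: [0.452, -0.1532, 0.1802]
ee_rot: [[0.014, 0.967, -0.254], [1.0, -0.015, -0.002], [-0.005, -0.254, -0.967]]
force: [-13.8, -6.9, 2.9]
width: 0.0085
```

```bash
python3 -m handwheel '{"delta_pos":[[0,-0.001,0.002],[0,0,0.001],[0,0,0.001],[0,0,0]],"rot":[[0,0,0],[0,0,0],[0,0,0],[0,0,0]],"grip":[-1,-1,-1,-1]}' 40; python3 -c "
from h import *
s=snap('side');crop(s,220,190,440,380,3.5,'pics/ai2.png')"
```

```text
clock: 45.42
tcp_pos: [0.451, -0.1533, 0.1768]
ee_rot: [[0.014, 0.968, -0.252], [1.0, -0.015, -0.002], [-0.005, -0.252, -0.968]]
force: [-11.1, -6.9, 2.4]
width: 0.0085
```

View pics/ai2.png

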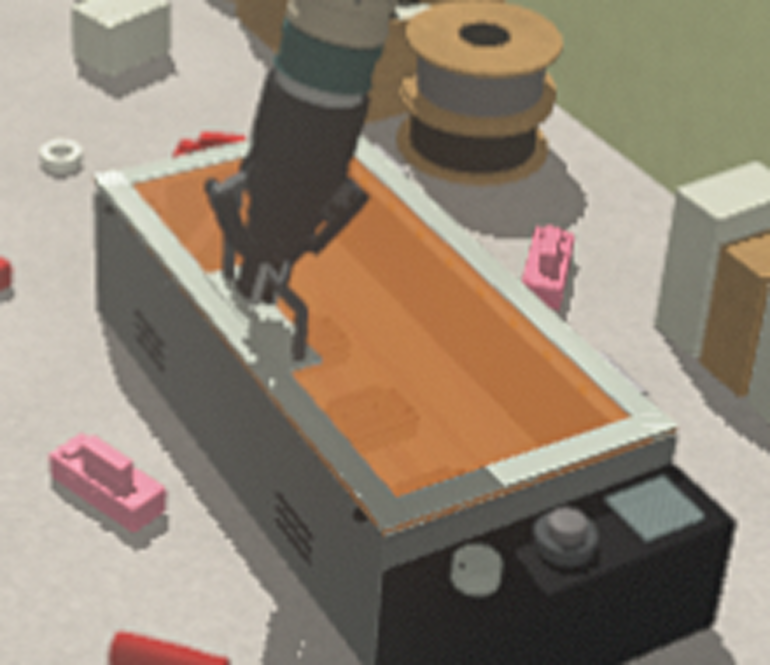

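```bash
python3 -m handwheel '{"delta_pos":[[0,0,0.0015],[0,0,0.0015],[0,0,0.0015],[0,0,0]],"rot":[[0,0,0],[0,0,0],[0,0,0],[0,0,0]],"grip":[-1,-1,-1,-1]}' 40
```

```text
clock: 45.98
tcp_pos: [0.4499, -0.1532, 0.1729]
ee_rot: [[0.014, 0.968, -0.252], [1.0, -0.015, -0.002], [-0.005, -0.252, -0.968]]
force: [-11.8, -6.1, 5.1]
width: 0.0087
```

```bash
python3 -m handwheel '{"delta_pos":[[0,0,0.0015],[0,0,0.0015],[0,0,0]],"rot":[[0,0,0],[0,0,0],[0,0,0]],"grip":[-1,-1,-1]}' 40; python3 -c "
from h import *
s=snap('side');crop(s,240,220,440,380,4,'pics/aj2.png')"
```

```text
clock: 46.35
tcp_pos: [0.45, -0.1533, 0.1728]
ee_rot: [[0.014, 0.968, -0.25], [1.0, -0.015, -0.002], [-0.006, -0.25, -0.968]]
force: [-13.7, -4.0, 18.8]
width: 0.0085
```

View pics/aj2.png

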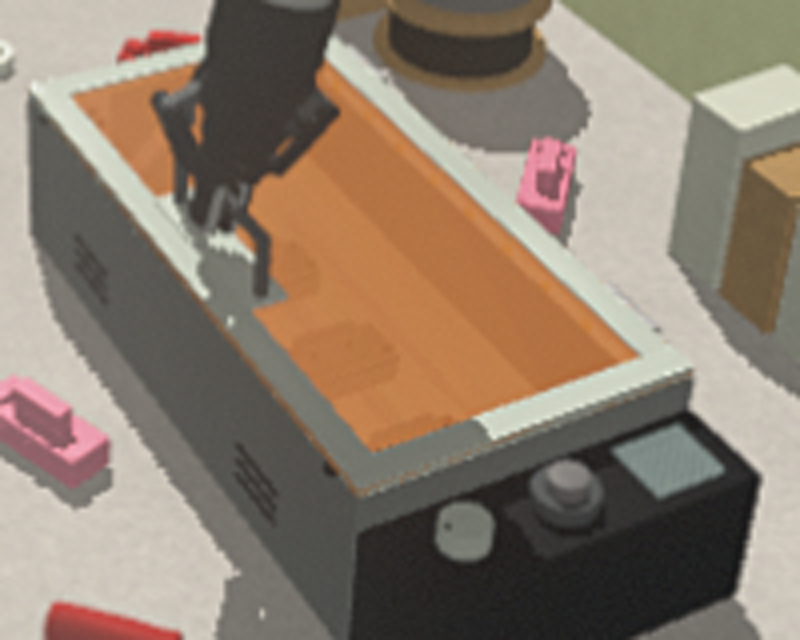

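```bash
python3 -m handwheel '{"delta_pos":[[0,0,-0.001],[0,0,0],[0,0,0],[0,0,0],[0,0,-0.01],[0,0,-0.03],[0,0,-0.04],[0,0,-0.04],[0,0,0]],"rot":[[0,0,0],[0,0,0],[0,0,0],[0,0,0],[0,0,0],[0,0,0],[0,0,0],[0,0,0],[0,0,0]],"grip":[-1,-0.4,-0.4,-0.4,-0.4,-0.4,-0.4,-0.4,-0.4]}'; python3 -c "
from h import *
s=snap('side');t=snap('top');crop(s,220,190,440,380,3.5,'pics/ak2.png');crop(t,260,130,460,260,4,'pics/ak1.png');go([.535,-.416,.2],89.3)"
```

```text
clock: 47.52
tcp_pos: [0.4873, -0.1534, 0.2926]
ee_rot: [[0.014, 0.973, -0.23], [1.0, -0.015, -0.002], [-0.005, -0.23, -0.973]]
force: [0.3, 0.1, -1.3]
width: 0.0252
t 47.625 tcp [ 0.4848 -0.1526  0.2891] q [-0.3857  0.2056 -0.0689  1.5184 -0.0885  1.2093] F [-0.6439  0.8681 -1.362 ] w 0.025586982560867767
phi 89.20228588882897 world d [ 0.0502 -0.2634 -0.0891] TOOL d before turn(mm) [-262.4089   73.5426   74.5037] after turn(mm) [-262.7455   53.3866   89.064 ] rot [-0.2388  0.0025 -0.002 ] rows>= 4.52032548795296 1.283890651362545
```

View pics/ak2.png

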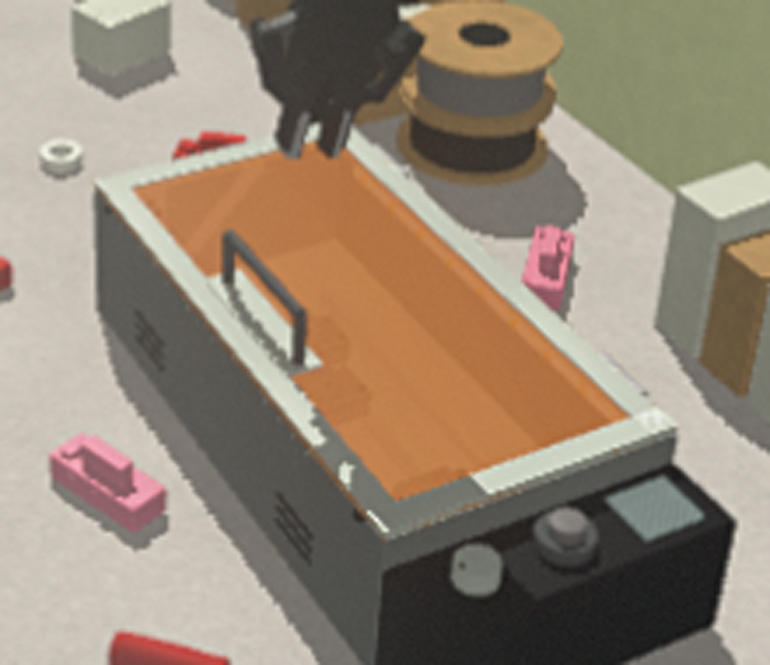

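View pics/ak1.png

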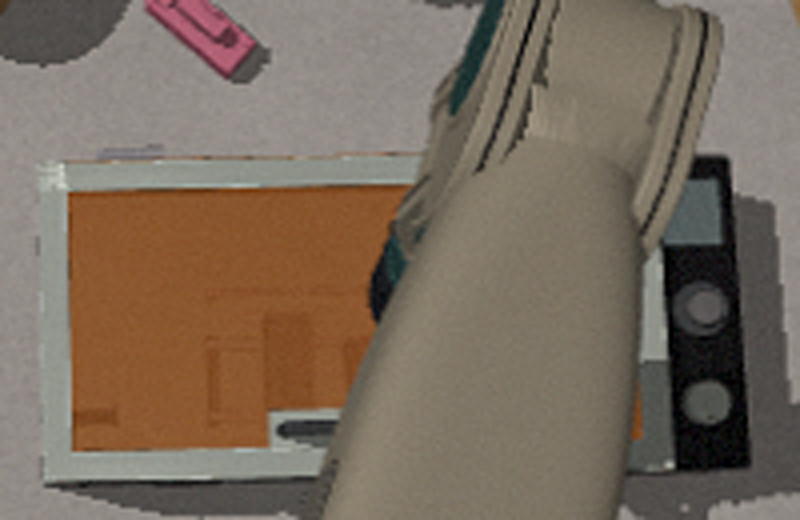

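```bash
python3 -c "
from h import *
s=snap('side');t=snap('top');print(tri(t,(434.9,206.3),s,(382.7,338.3)));crop(s,360,320,410,360,14,'pics/al2.png');crop(t,420,190,450,240,12,'pics/al1.png')"
```

```text
(array([ 0.5363, -0.4166,  0.1183]), np.float64(0.0035624476568482505))
```

View pics/al2.png

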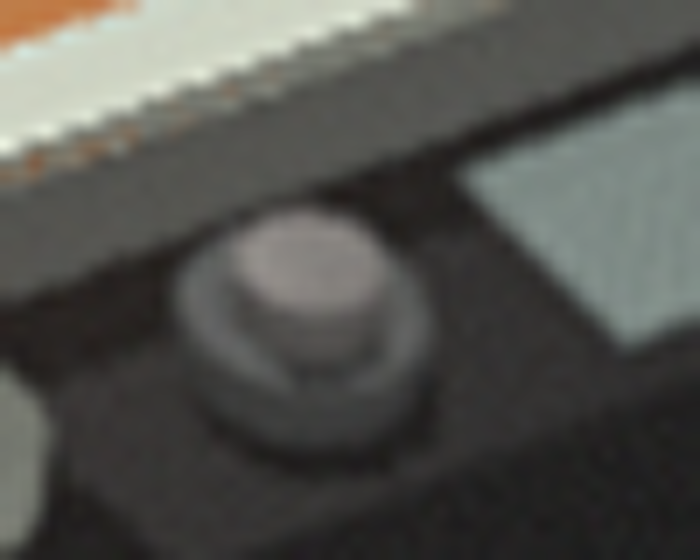

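View pics/al1.png

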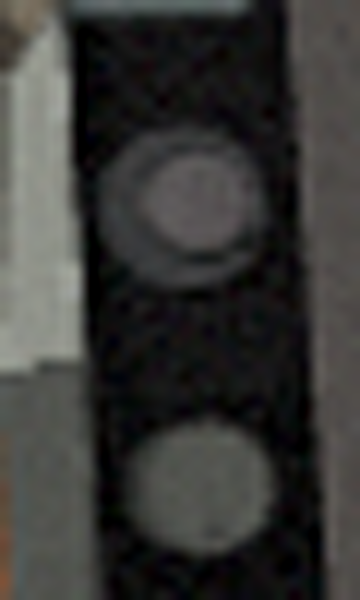

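```bash
python3 -c "
from h import *
s=snap('side');t=snap('top');print(tri(t,(435.7,206.5),s,(382.2,338.5)))"
python3 -m handwheel '{"delta_pos":[[0,0,0],[0,0,0],[-0.05,0.01,0],[-0.05,0.01,0],[-0.05,0.01,0],[-0.05,0.01,0],[-0.05,0.01,0.02],[-0.013,0.003,0.04],[0,0,0.03],[0,0,0],[0,0,0]],"rot":[[-0.12,0,0],[-0.119,0,0],[0,0,0],[0,0,0],[0,0,0],[0,0,0],[0,0,0],[0,0,0],[0,0,0],[0,0,0],[0,0,0]],"grip":[-1,-1,-1,-1,-1,-1,-1,-1,-1,-1,-1]}'; python3 -c "
from h import *
go([.5365,-.4175,.143],89.3);s=snap('side');crop(s,340,280,430,370,7,'pics/am2.png')"
```

```text
(array([ 0.5348, -0.418 ,  0.1197]), np.float64(0.001875401628636486))
clock: 49.2
tcp_pos: [0.5337, -0.4166, 0.1999]
ee_rot: [[0.014, 1.0, -0.001], [1.0, -0.014, -0.003], [-0.003, -0.001, -1.0]]
force: [0.2, 0.2, -0.7]
width: -0.0003
t 49.2 tcp [ 0.5337 -0.4166  0.1999] q [-0.7572  0.3981  0.0216  1.193  -0.0024  0.8276] F [ 0.2305  0.1785 -0.7141] w -0.0002766989034418078
phi 89.19820052360367 world d [ 0.0028 -0.0009 -0.0569] TOOL d before turn(mm) [-0.7559  2.8128 56.8603] after turn(mm) [-0.9131  2.7727 56.86  ] rot [-0.0007  0.0027 -0.0018] rows>= 0.9109582732916448 0.017659519656363823
```

View pics/am2.png

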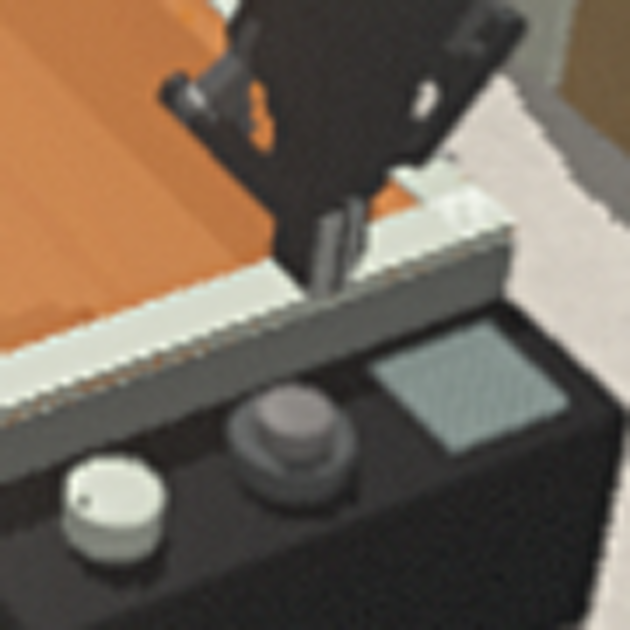

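```bash
python3 -m handwheel '{"delta_pos":[[-0.001,0.002,0.02],[0,0,0.018],[0,0,0.01],[0,0,0.002],[0,0,0]],"rot":[[0,0,0],[0,0,0],[0,0,0],[0,0,0],[0,0,0]],"grip":[-1,-1,-1,-1,-1]}'; python3 -c "
from h import *
s=snap('side');crop(s,340,280,430,370,7,'pics/an2.png')"
```

```text
clock: 49.88
tcp_pos: [0.5356, -0.4177, 0.1491]
ee_rot: [[0.014, 1.0, -0.001], [1.0, -0.014, -0.002], [-0.002, -0.001, -1.0]]
force: [0.7, -0.4, -0.4]
width: -0.0
```

View pics/an2.png

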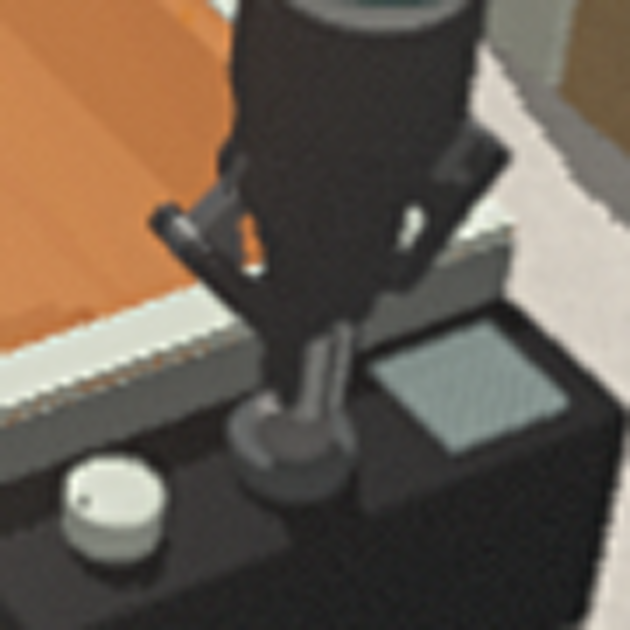

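```bash
python3 -m handwheel '{"delta_pos":[[0,-0.003,0.001],[0,0,0.002],[0,0,0.002],[0,0,0]],"rot":[[0,0,0],[0,0,0],[0,0,0],[0,0,0]],"grip":[-1,-1,-1,-1]}';python3 -m handwheel '{"delta_pos":[[0,0,0.001],[0,0,0.001],[0,0,0]],"rot":[[0,0,0],[0,0,0],[0,0,0]],"grip":[-1,-1,-1]}'
```

```text
clock: 50.42
tcp_pos: [0.5326, -0.418, 0.1446]
ee_rot: [[0.014, 1.0, -0.001], [1.0, -0.014, -0.003], [-0.003, -0.001, -1.0]]
force: [-1.9, -0.5, 2.1]
width: -0.0
clock: 50.8
tcp_pos: [0.5326, -0.4179, 0.1425]
ee_rot: [[0.014, 1.0, -0.001], [1.0, -0.014, -0.003], [-0.003, -0.001, -1.0]]
force: [-1.8, -0.5, 4.2]
width: 0.0003
```

```bash
python3 -m handwheel '{"delta_pos":[[0,0,0.001],[0,0,0.001],[0,0,0]],"rot":[[0,0,0],[0,0,0],[0,0,0]],"grip":[-1,-1,-1]}';python3 -m handwheel '{"delta_pos":[[0,0,0.001],[0,0,0.001],[0,0,0]],"rot":[[0,0,0],[0,0,0],[0,0,0]],"grip":[-1,-1,-1]}'
```

```text
clock: 51.18
tcp_pos: [0.5326, -0.4179, 0.141]
ee_rot: [[0.014, 1.0, -0.001], [1.0, -0.014, -0.003], [-0.003, -0.001, -1.0]]
force: [-2.6, -0.1, 7.0]
width: -0.0001
clock: 51.55
tcp_pos: [0.5327, -0.418, 0.1409]
ee_rot: [[0.014, 1.0, -0.0], [1.0, -0.014, -0.004], [-0.004, -0.0, -1.0]]
force: [-4.3, 1.9, 14.4]
width: -0.0001
```

```bash
python3 -c "
from h import *
s=snap('side');crop(s,340,280,430,370,7,'pics/ao2.png')"; python3 -m handwheel '{"delta_pos":[[0,0,-0.003],[0,0,-0.01],[0,0,-0.03],[0,0,-0.05],[0,0,-0.05],[0,-0.03,-0.03],[0,-0.05,0],[0,-0.05,0],[0,0,0]],"rot":[[0,0,0],[0,0,0],[0,0,0],[0,0,0],[0,0,0],[0,0,0],[0,0,0],[0,0,0],[0,0,0]],"grip":[-1,-1,-1,-1,-1,-1,-1,-1,-1]}'
```

```text
clock: 52.72
tcp_pos: [0.4001, -0.4143, 0.3108]
ee_rot: [[0.017, 1.0, -0.002], [1.0, -0.017, 0.0], [0.0, -0.002, -1.0]]
force: [0.9, 0.1, 0.3]
width: 0.0
```

View pics/ao2.png

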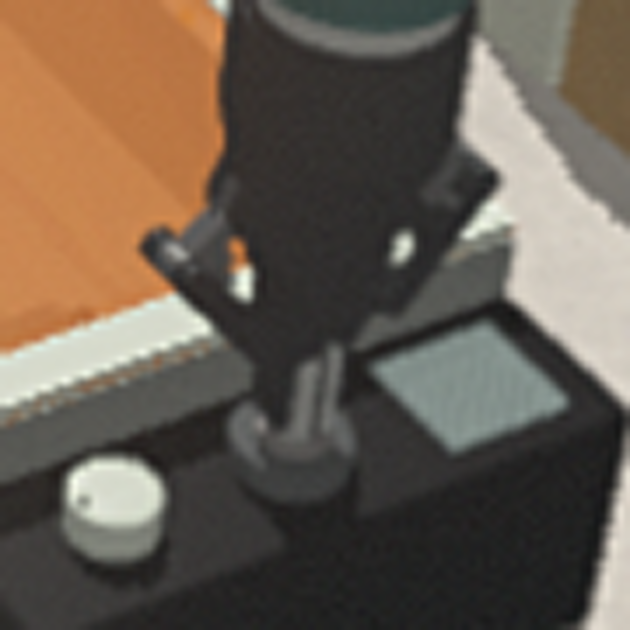

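```bash
python3 -c "
from h import *
s=snap('side');t=snap('top');cv2.imwrite('pics/ap2.png',s['frame']);crop(t,100,100,460,320,2.2,'pics/ap1.png')"
```

```text
(no output)
```

View pics/ap1.png

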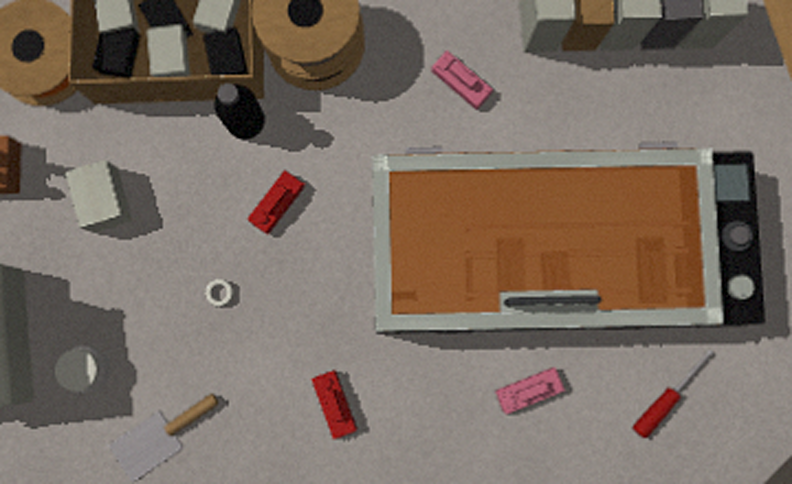

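View pics/ap2.png

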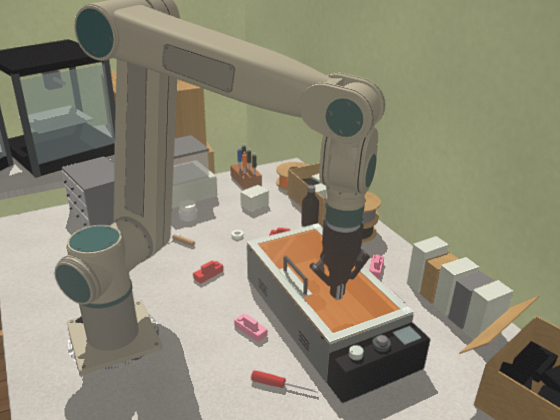

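```bash
python3 -c "
from h import *
t=snap('top')
c=t['frame'][170:250,270:430].astype(float);c=np.clip((c-c.min((0,1)))*[6,2.2,1.6],0,255).astype(np.uint8)
cv2.imwrite('pics/aq1.png',cv2.resize(c,None,fx=5,fy=5,interpolation=cv2.INTER_CUBIC))
s=snap('side');c=s['frame'][220:350,240:420].astype(float);c=np.clip(c*1.5-40,0,255).astype(np.uint8)
cv2.imwrite('pics/aq2.png',cv2.resize(c,None,fx=4,fy=4,interpolation=cv2.INTER_CUBIC))"
```

```text
(no output)
```

View pics/aq1.png

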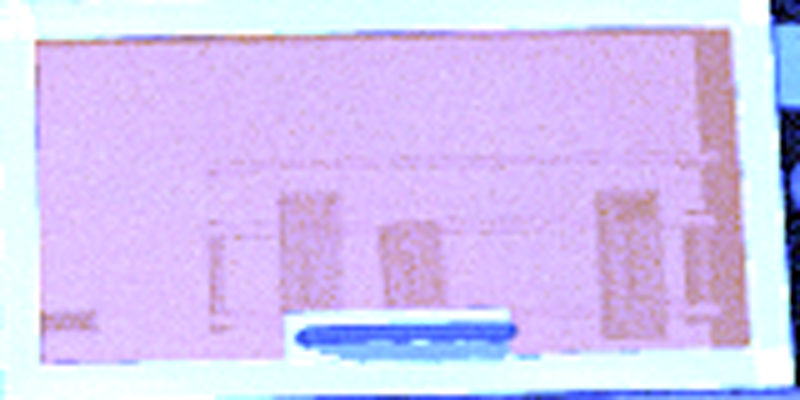

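View pics/aq2.png

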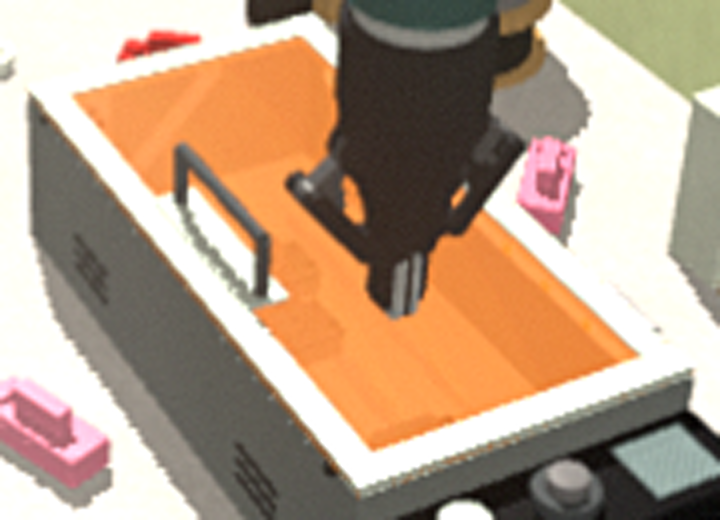

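```bash
python3 -c "
from h import *
t=snap('top');s=snap('side')
Q=lambda x,y:(270+x/5-.4,170+y/5-.4)
P=onz(t,[Q(310,193),Q(380,226),Q(440,222),Q(387,305),Q(445,305),Q(626,193),Q(632,338)],.069);print(P)
print('back bar',onz(t,[Q(500,231)],.045))
W=lambda x,y:(240+x/4,220+y/4)
c=s['frame'][260:330,290:370].astype(float);c=np.clip(c*2.2-150,0,255).astype(np.uint8)
cv2.imwrite('pics/ar2.png',cv2.resize(c,None,fx=9,fy=8.5,interpolation=cv2.INTER_CUBIC))"
```

```text
[[ 0.5437 -0.1141  0.069 ]
 [ 0.522  -0.1562  0.069 ]
 [ 0.5234 -0.1933  0.069 ]
 [ 0.4733 -0.1582  0.069 ]
 [ 0.4723 -0.1938  0.069 ]
 [ 0.5381 -0.3095  0.069 ]
 [ 0.4487 -0.3077  0.069 ]]
back bar [[ 0.5191 -0.2356  0.045 ]]
```

View pics/ar2.png

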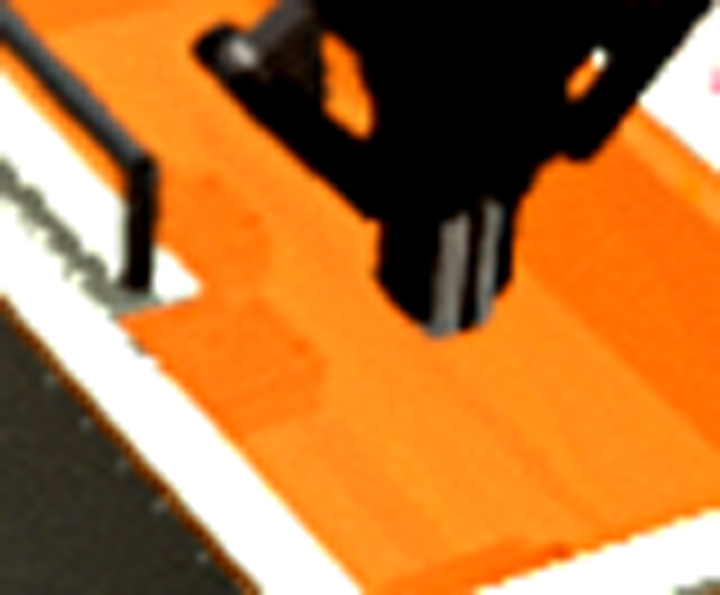

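```bash
python3 -c "
from h import *
t=snap('top');s=snap('side');crop(s,270,240,330,300,10,'pics/as2.png');crop(t,320,220,385,250,10,'pics/as1.png')
print(onz(t,[(351.4,236.4)],.174))"
```

```text
[[ 0.4503 -0.1518  0.174 ]]
```

View pics/as2.png

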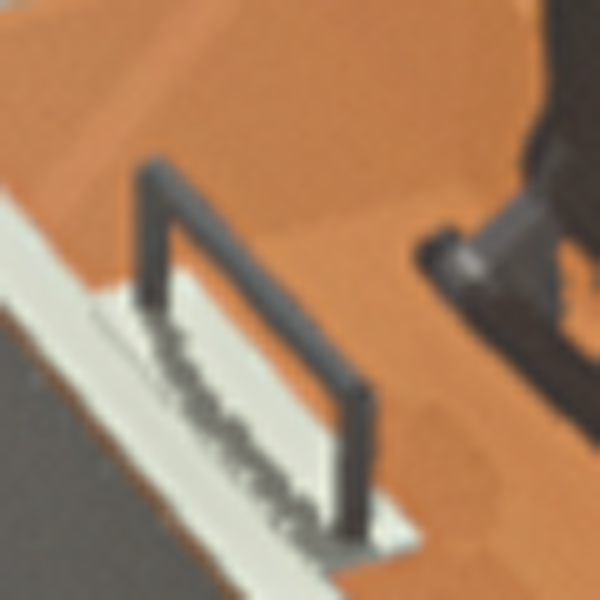

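View pics/as1.png

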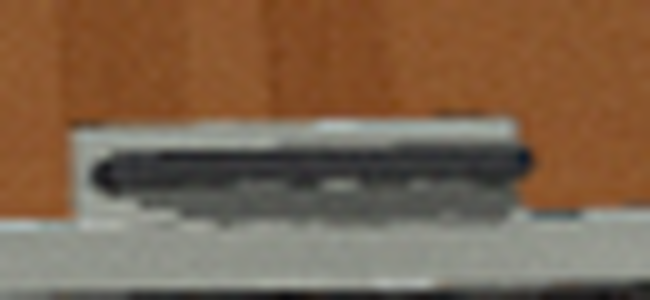

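```bash
python3 -c "
from h import *
t=snap('top');s=snap('side')
print(tri(t,(351,236),s,(295.6,267)));got([.4555,-.153,.18],0)"
```

```text
(array([ 0.4525, -0.151 ,  0.1753]), np.float64(0.0026064455333254678))
t 53.225 tcp [ 0.4033 -0.4154  0.3111] q [-0.9108  0.1709 -0.0439  1.3549 -0.0021  0.6734] F [ 0.6814 -0.3531  0.558 ] w 0.000222294258277528 
world d [ 0.0522  0.2624 -0.1311] tool d mm [263.3473  48.7776 130.5148] rot [-0.001   0.0021 -0.0011]
```

```bash
python3 -m handwheel '{"delta_pos":[[0.045,0.011,0],[0.045,0.011,0],[0.045,0.011,0],[0.045,0.011,0],[0.045,0.011,0],[0.039,0.011,0.02],[0,0,0.03],[0,0,0],[0,0,0],[0,0,0]],"rot":[[0,0,0],[0,0,0],[0,0,0],[0,0,0],[0,0,0],[0,0,0],[0.125,0,0],[0.125,0,0],[0,0,0],[0,0,0]],"grip":[-0.44,-0.44,-0.44,-0.44,-0.44,-0.44,-0.44,-0.44,-0.44,-0.44]}'
python3 -c "
from h import *
got([.4537,-.152,.180],.25)
s=snap('side');crop(s,260,200,360,300,7,'pics/at2.png')"
```

```text
clock: 54.48
tcp_pos: [0.4726, -0.1525, 0.2608]
ee_rot: [[0.014, 0.969, -0.247], [1.0, -0.014, 0.001], [-0.002, -0.247, -0.969]]
force: [-0.0, -1.2, 0.3]
width: 0.0237
t 54.475 tcp [ 0.4726 -0.1525  0.2608] q [-0.3922  0.2055 -0.1307  1.4661 -0.0935  1.2038] F [-0.0377 -1.1651  0.3239] w 0.023696529866863478 
world d [-0.0189  0.0005 -0.0808] tool d mm [ 0.4757  1.643  83.0084] rot [ 0.0007  0.002  -0.0024]
```

View pics/at2.png

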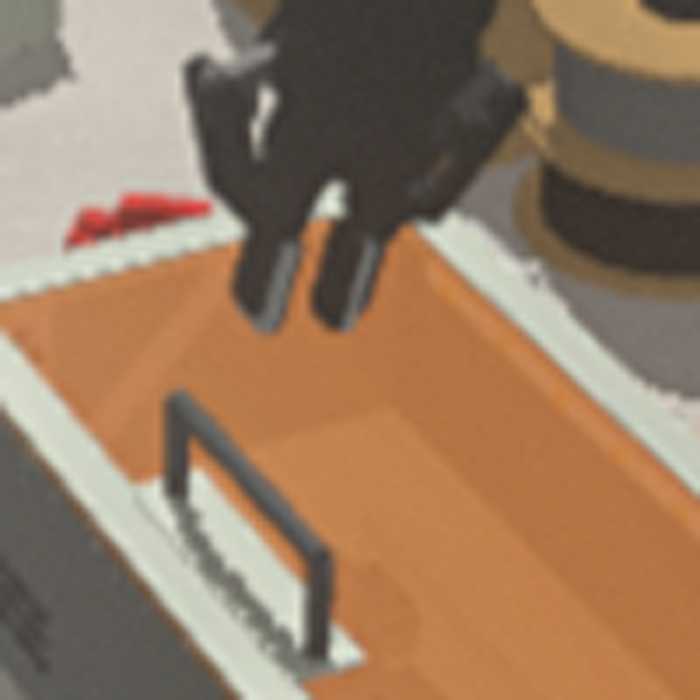

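```bash
python3 -m handwheel '{"delta_pos":[[0,0.0015,0.03],[0,0,0.025],[0,0,0.015],[0,0,0.009],[0,0,0]],"rot":[[0,0,0],[0,0,0],[0,0,0],[0,0,0],[0,0,0]],"grip":[-0.44,-0.44,-0.44,-0.44,-0.44]}'
python3 -c "
from h import *
got([.4537,-.152,.180],.25)
s=snap('side');crop(s,260,200,360,300,7,'pics/au2.png')"
```

```text
clock: 55.15
tcp_pos: [0.454, -0.1525, 0.1839]
ee_rot: [[0.014, 0.969, -0.248], [1.0, -0.015, 0.001], [-0.002, -0.248, -0.969]]
force: [-0.6, -0.5, 0.5]
width: 0.0239
t 55.15 tcp [ 0.454  -0.1525  0.1839] q [-0.4051  0.2293 -0.2707  1.3025 -0.0967  1.1917] F [-0.614  -0.5026  0.4541] w 0.023933646142316002 
world d [-0.0003  0.0005 -0.0039] tool d mm [0.4768 0.7051 3.8296] rot [-0.0007  0.0017 -0.0028]
```

View pics/au2.png

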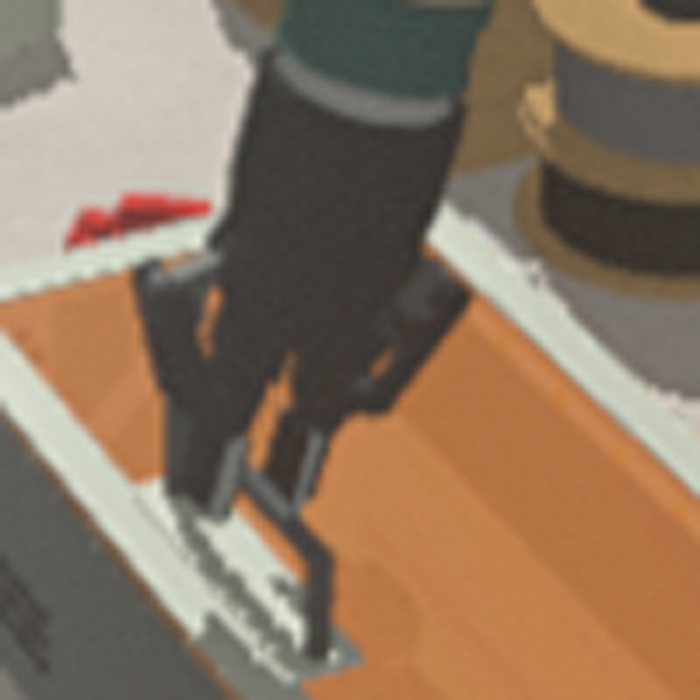

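```bash
python3 -m handwheel '{"delta_pos":[[0,0,0.004],[0,0,0],[0,0,0],[0,0,0],[0,0,0],[0,0,0]],"rot":[[0,0,0],[0,0,0],[0,0,0],[0,0,0],[0,0,0],[0,0,0]],"grip":[-0.44,-1,-1,-1,-1,-1]}' 50
python3 -c "
from h import *
arc(-2.5,12,r=.2066,hx=.652,hz=.121)"
```

```text
clock: 55.95
tcp_pos: [0.4518, -0.1525, 0.1804]
ee_rot: [[0.014, 0.968, -0.252], [1.0, -0.014, 0.001], [-0.003, -0.252, -0.968]]
force: [-5.4, -0.6, 4.8]
width: 0.0084
t 55.95 tcp [ 0.4518 -0.1525  0.1804] F [-5.4316 -0.635   4.7965] w 0.008369249442684159 beta 14.889071725716725 r 0.20869491682242045 lid alpha 0.2890717257167257
[ 0.   2.3 -9. ] 17.4
[ 0.   0.6 -9. ] 19.9
[ 0.  1. -9.] 22.4
[ 0.   1.4 -8.9] 24.9
[ 0.   1.8 -8.8] 27.4
[ 0.   2.2 -8.7] 29.9
[ 0.   2.6 -8.6] 32.4
[ 0.   2.9 -8.5] 34.9
[ 0.1  3.3 -8.4] 37.4
[ 0.1  3.7 -8.2] 39.9
[ 0.1  4.  -8.1] 42.4
[ 0.1  4.4 -7.9] 44.9
```

```bash
python3 -m handwheel '{"delta_pos":[[0,0.001,-0.009],[0,0.001,-0.009],[0,0.0012,-0.009],[0,0.0014,-0.0089],[0,0.0018,-0.0088],[0,0.0022,-0.0087],[0,0.0026,-0.0086],[0,0.0029,-0.0085],[0,0,0]],"rot":[[0,0,0],[0,0,0],[0,0,0],[0,0,0],[0,0,0],[0,0,0],[0,0,0],[0,0,0],[0,0,0]],"grip":[-1,-1,-1,-1,-1,-1,-1,-1,-1]}' 50
python3 -c "
from h import *
arc(-2.5,11,r=.2075,hx=.652,hz=.121)
s=snap('side');crop(s,240,170,400,330,4,'pics/av2.png')"
```

```text
clock: 57.08
tcp_pos: [0.4805, -0.1527, 0.2447]
ee_rot: [[0.014, 0.966, -0.258], [1.0, -0.014, 0.001], [-0.003, -0.258, -0.966]]
force: [-10.7, -1.6, 3.0]
width: 0.0082
t 57.075 tcp [ 0.4805 -0.1527  0.2447] F [-10.7061  -1.5784   2.9909] w 0.008168137509504292 beta 34.25454330593827 r 0.20939621234026362 lid alpha 19.65454330593827
[ 0.1  5.  -7.9] 36.8
[ 0.1  3.5 -8.3] 39.3
[ 0.1  3.9 -8.2] 41.8
[ 0.1  4.3 -8. ] 44.3
[ 0.1  4.6 -7.8] 46.8
[ 0.1  4.9 -7.6] 49.3
[ 0.1  5.3 -7.4] 51.8
[ 0.1  5.6 -7.1] 54.3
[ 0.1  5.9 -6.9] 56.8
[ 0.1  6.2 -6.6] 59.3
[ 0.1  6.5 -6.3] 61.8
```

View pics/av2.png

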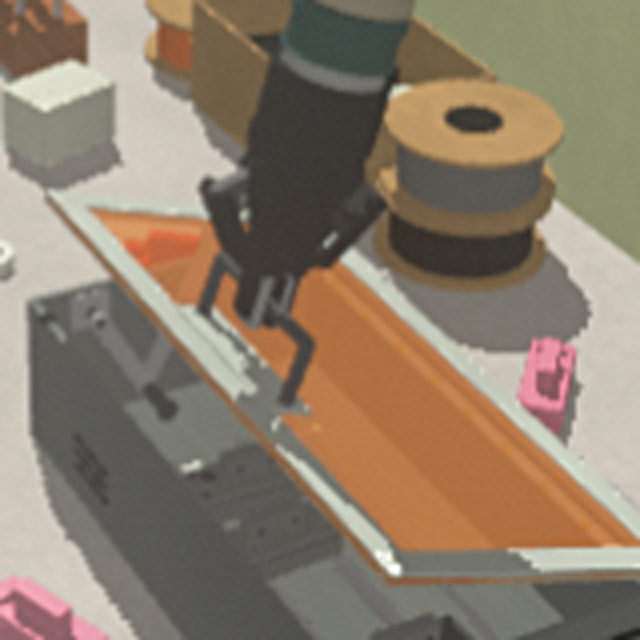

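```bash
python3 -m handwheel '{"delta_pos":[[0,0.0028,-0.0086],[0,0.0032,-0.0085],[0,0.0037,-0.0083],[0,0.0042,-0.008],[0,0.0046,-0.0078],[0,0.0049,-0.0076],[0,0.0053,-0.0074],[0,0.0056,-0.0071],[0,0.0059,-0.0069],[0,0.0062,-0.0066],[0,0.0065,-0.0063],[0,0,0]],"rot":[[0,0,0],[0,0,0],[0,0,0],[0,0,0],[0,0,0],[0,0,0],[0,0,0],[0,0,0],[0,0,0],[0,0,0],[0,0,0],[0,0,0]],"grip":[-1,-1,-1,-1,-1,-1,-1,-1,-1,-1,-1,-1]}' 50
python3 -c "
from h import *
arc(-2.5,11,r=.2085,hx=.652,hz=.121)"
```

```text
clock: 58.62
tcp_pos: [0.5542, -0.1533, 0.3135]
ee_rot: [[0.014, 0.967, -0.253], [1.0, -0.014, 0.001], [-0.002, -0.253, -0.967]]
force: [-7.2, -0.1, 8.1]
width: 0.008
t 58.625 tcp [ 0.5542 -0.1533  0.3135] F [-7.2452 -0.0928  8.0895] w 0.007958635059496526 beta 61.988124110165415 r 0.21145693803920998 lid alpha 47.388124110165414
[ 0.1  8.8 -3.8] 64.5
[ 0.1  7.1 -5.7] 67.0
[ 0.1  7.3 -5.4] 69.5
[ 0.1  7.5 -5.1] 72.0
[ 0.1  7.8 -4.7] 74.5
[ 0.1  8.  -4.4] 77.0
[ 0.1  8.1 -4.1] 79.5
[ 0.1  8.3 -3.7] 82.0
[ 0.1  8.5 -3.3] 84.5
[ 0.1  8.6 -3. ] 87.0
[ 0.1  8.7 -2.6] 89.5
```

```bash
python3 -m handwheel '{"delta_pos":[[0,0.0072,-0.0058],[0,0.0073,-0.0057],[0,0.0075,-0.0055],[0,0.0077,-0.0052],[0,0.008,-0.0048],[0,0.0082,-0.0045],[0,0.0083,-0.0042],[0,0.0085,-0.0038],[0,0.0087,-0.0034],[0,0.0088,-0.0031],[0,0,0]],"rot":[[0,0,0],[0,0,0],[0,0,0],[0,0,0],[0,0,0],[0,0,0],[0,0,0],[0,0,0],[0,0,0],[0,0,0],[0,0,0]],"grip":[-1,-1,-1,-1,-1,-1,-1,-1,-1,-1,-1]}' 50
python3 -c "
from h import *
arc(-2.5,3,r=.2115,hx=.652,hz=.121)
s=snap('side');crop(s,240,130,440,330,4,'pics/aw2.png')"
```

```text
clock: 60.0
tcp_pos: [0.6459, -0.1541, 0.3398]
ee_rot: [[0.014, 0.969, -0.245], [1.0, -0.014, 0.001], [-0.002, -0.245, -0.969]]
force: [-2.0, 2.2, 10.4]
width: 0.008
t 60.0 tcp [ 0.6459 -0.1541  0.3398] F [-1.9849  2.1863 10.4131] w 0.00798795986554321 beta 87.9635531324236 r 0.21312072291854683 lid alpha 73.3635531324236
[ 0.1  9.4 -0.8] 90.5
[ 0.1  9.  -2. ] 93.0
[ 0.1  9.1 -1.6] 95.5
```

View pics/aw2.png

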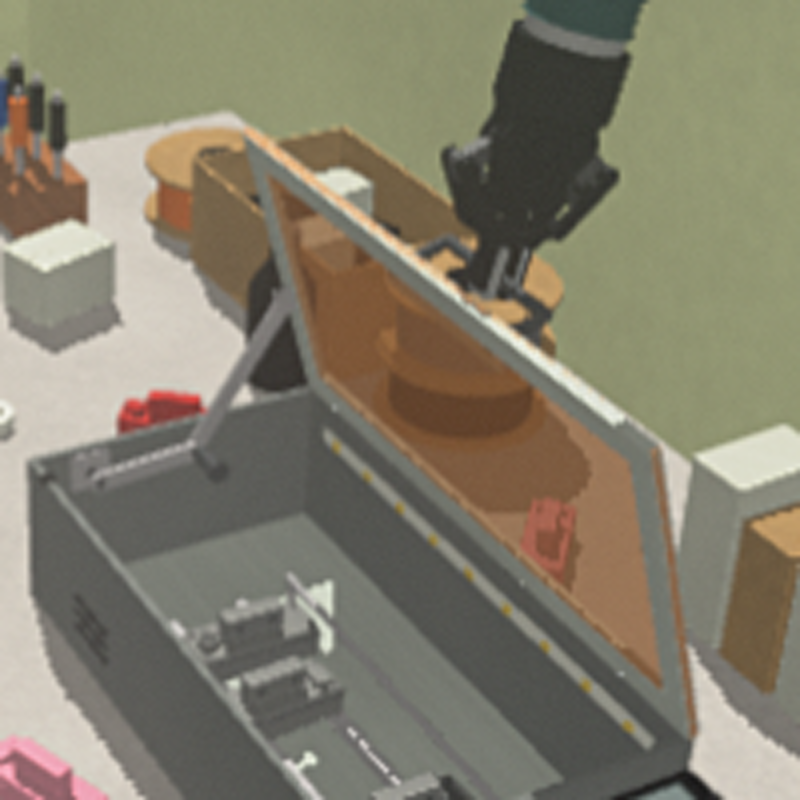

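```bash
python3 -m handwheel '{"delta_pos":[[0,0,0],[0,0,0],[0,0,0],[0,0,0],[0,0,-0.015],[0,0,-0.03],[0,0,-0.04],[0,0,-0.03],[0,0,0]],"rot":[[0,0,0],[0,0,0],[0,0,0],[0,0,0],[0,0,0],[0,0,0],[-0.125,0,0],[-0.125,0,0],[0,0,0]],"grip":[-0.7,-0.44,-0.44,-0.44,-0.44,-0.44,-0.44,-0.44,-0.44]}' 
python3 -c "
from h import *
go([.478,-.18,.46],179.3)
s=snap('side');crop(s,240,80,440,330,3,'pics/ax2.png')"
```

```text
clock: 61.18
tcp_pos: [0.6698, -0.155, 0.4544]
ee_rot: [[0.015, 1.0, 0.007], [1.0, -0.015, -0.005], [-0.005, 0.007, -1.0]]
force: [-1.0, -1.2, -0.2]
width: 0.0239
t 61.175 tcp [ 0.6698 -0.155   0.4544] q [-0.3204  0.3696  0.5081  1.7007 -0.0026  1.2651] F [-0.9581 -1.1586 -0.1875] w 0.023857022760997666
phi 89.15937059258313 world d [-0.1918 -0.025   0.0056] TOOL d before turn(mm) [ -27.8567 -191.3363   -6.8617] after turn(mm) [191.4501 -27.359   -5.5677] rot [ 0.0019  0.0099 -1.5732] rows>= 3.0956041517784914 8.458345171760516
```

View pics/ax2.png

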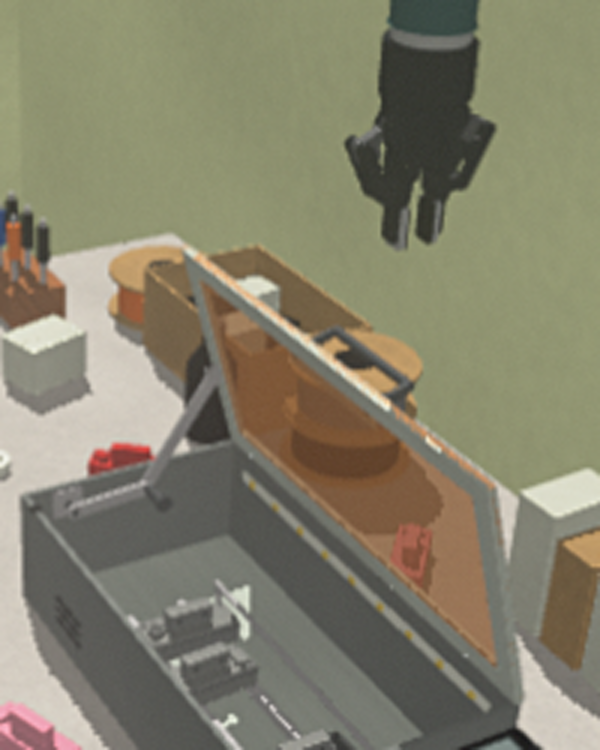

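```bash
python3 -m handwheel '{"delta_pos":[[0,-0.045,0],[0,-0.045,0],[0.02,-0.045,0],[0.05,-0.045,0],[0.05,-0.04,0],[0.05,0,0],[0.05,0,0],[0.05,0,0],[0.03,0,0],[0,0,0]],"rot":[[0,0,0],[0,0,0],[0,0,0],[0,0,0],[0,0,0],[0,0,0],[0,0,-0.175],[0,0,-0.175],[0,0,-0.175],[0,0,0]],"grip":[-0.3,-0.3,-0.3,-0.3,-0.3,-0.3,-0.3,-0.3,-0.3,-0.3]}' 
python3 -m handwheel '{"delta_pos":[[0,0,0],[0,0,0],[0,0,0],[0,0,0],[0,0,0],[0,0,0],[0,0,0],[0,0,0]],"rot":[[0,0,-0.175],[0,0,-0.175],[0,0,-0.175],[0,0,-0.175],[0,0,-0.175],[0,0,-0.173],[0,0,0],[0,0,0]],"grip":[-0.1,-0.1,-0.1,-0.1,-0.1,-0.1,-0.1,-0.1]}' 
python3 -c "
from h import *
go([.478,-.18,.25],179.3)
s=snap('side');t=snap('top');crop(s,250,230,420,350,4.5,'pics/ay2.png');crop(t,265,165,445,255,4.4,'pics/ay1.png')"
```

```text
clock: 62.48
tcp_pos: [0.4388, 0.1426, 0.4463]
ee_rot: [[-0.491, 0.871, -0.006], [0.871, 0.491, -0.003], [-0.0, -0.007, -1.0]]
force: [0.3, 0.1, -0.6]
width: 0.0299
clock: 63.48
tcp_pos: [0.4397, 0.1406, 0.4475]
ee_rot: [[-1.0, 0.016, -0.003], [0.016, 1.0, -0.003], [0.003, -0.003, -1.0]]
force: [-0.5, 0.0, 0.8]
width: 0.0382
t 63.475 tcp [0.4397 0.1406 0.4475] q [ 0.1706 -0.0553 -0.0053  1.6239 -0.0024  0.1866] F [-0.522   0.0133  0.7747] w 0.03817221868231636
phi 179.08258613361357 world d [ 0.0383 -0.3206 -0.1975] TOOL d before turn(mm) [ -43.9036 -319.3105  198.3701] after turn(mm) [ -42.1715 -320.0599  197.5366] rot [-0.003  -0.0026 -0.0038] rows>= 6.055475954420877 0.02947008175278842
```

View pics/ay2.png

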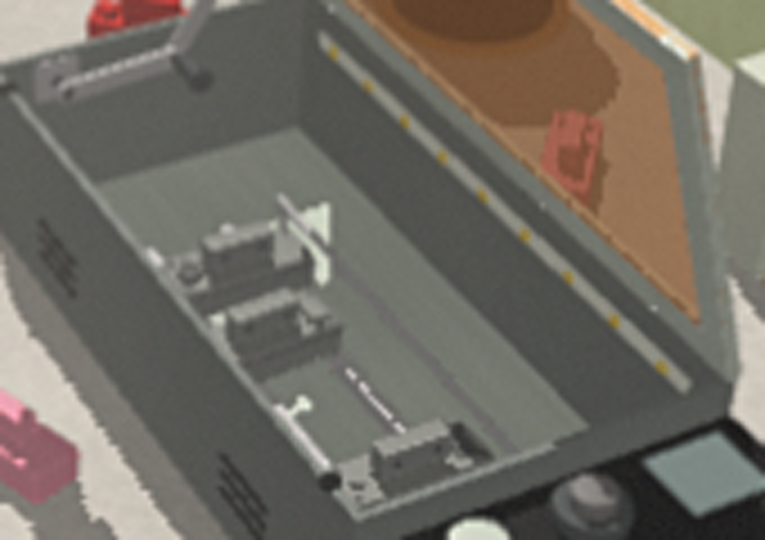

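View pics/ay1.png

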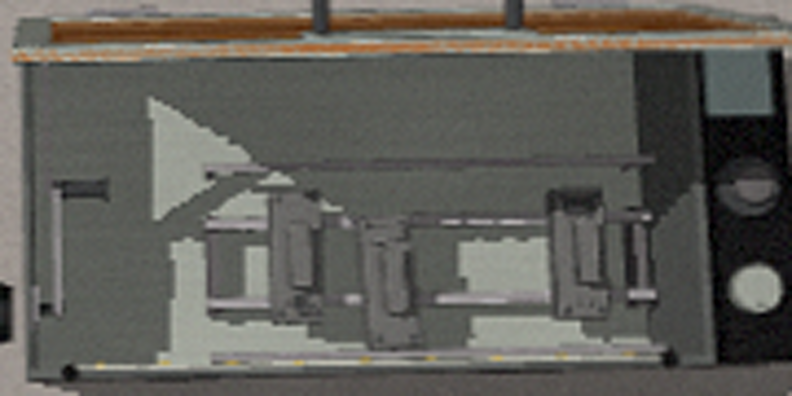

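```bash
python3 -c "
from h import *
t=snap('top')
Q=lambda x,y:(265+x/4.4-.4,165+y/4.4-.4)
P=onz(t,[Q(362,221),Q(409,217),Q(422,345),Q(373,349)],.069)
print(P,P.mean(0));a=P[0]-P[3]+P[1]-P[2];phi=180+np.degrees(np.arctan2(a[1],a[0]));print(phi)
P3=onz(t,[Q(548,192),Q(600,190),Q(607,317),Q(556,320)],.069);print('p3',P3.mean(0))
P1=onz(t,[Q(270,195),Q(317,193),Q(325,318),Q(275,322)],.069);print('p1',P1.mean(0))
m=P.mean(0);go([m[0],m[1],.25],phi)"
```

```text
[[ 0.5218 -0.1602  0.069 ]
 [ 0.5237 -0.1932  0.069 ]
 [ 0.4342 -0.1977  0.069 ]
 [ 0.4324 -0.1635  0.069 ]] [ 0.478  -0.1787  0.069 ]
182.51402251034827
p3 [ 0.494  -0.3102  0.069 ]
p1 [ 0.4981 -0.1134  0.069 ]
t 63.625 tcp [0.4396 0.1409 0.448 ] q [ 0.1713 -0.056  -0.0049  1.6239 -0.0023  0.185 ] F [ 0.0655 -0.6565 -0.1264] w 0.03874936388496013
phi 179.21207835573958 world d [ 0.0384 -0.3195 -0.198 ] TOOL d before turn(mm) [ -43.1275 -318.4615  198.8048] after turn(mm) [ -24.3772 -320.9167  198.0387] rot [-0.0026 -0.0016 -0.0576] rows>= 6.046244742054427 0.3102566652321792
```

```bash
python3 -m handwheel '{"delta_pos":[[0,0,0],[-0.004,-0.05,0.02],[-0.004,-0.05,0.02],[-0.004,-0.05,0.02],[-0.004,-0.05,0.03],[-0.004,-0.05,0.03],[-0.004,-0.05,0.03],[0,-0.021,0.04],[0,0,0],[0,0,0]],"rot":[[0,0,-0.0576],[0,0,0],[0,0,0],[0,0,0],[0,0,0],[0,0,0],[0,0,0],[0,0,0],[0,0,0],[0,0,0]],"grip":[0.03,0.03,0.03,0.03,0.03,0.03,0.03,0.03,0.03,0.03]}' 
python3 -c "
from h import *
go([.478,-.179,.13],182.5)"
```

```text
clock: 64.88
tcp_pos: [0.4783, -0.1786, 0.26]
ee_rot: [[-0.999, -0.045, -0.0], [-0.045, 0.999, -0.002], [0.0, -0.002, -1.0]]
force: [-0.3, 0.3, 0.3]
width: 0.0442
t 64.875 tcp [ 0.4783 -0.1786  0.26  ] q [-0.4829  0.071  -0.2654  1.2335 -0.0022 -0.5283] F [-0.285   0.3348  0.2613] w 0.044200548132179045
phi -177.39540055353788 world d [-0.0003 -0.0004 -0.13  ] TOOL d before turn(mm) [  0.2886  -0.0761 129.98  ] after turn(mm) [  0.3322  -0.3846 129.9794] rot [-0.0024 -0.0003  0.0018] rows>= 2.0796856296091333 0.016186374128255895
```

```bash
python3 -m handwheel '{"delta_pos":[[0,0,0.04],[0,0,0.045],[0,0,0.045],[0,0,0.02],[0,0,0]],"rot":[[0,0,0],[0,0,0],[0,0,0],[0,0,0],[0,0,0]],"grip":[0.03,0.03,0.03,0.03,0.03]}' 
python3 -c "
from h import *
go([.478,-.179,.078],182.5)
s=snap('side');crop(s,260,230,380,350,6,'pics/az2.png')"
```

```text
clock: 65.5
tcp_pos: [0.478, -0.1781, 0.1093]
ee_rot: [[-0.999, -0.047, -0.002], [-0.047, 0.999, -0.002], [0.002, -0.002, -1.0]]
force: [-0.0, -0.1, 0.1]
width: 0.0441
t 65.5 tcp [ 0.478  -0.1781  0.1093] q [-0.4823  0.2024 -0.4575  0.9114 -0.0024 -0.5294] F [-0.0223 -0.0656  0.0953] w 0.04413009595390128
phi -177.29659771723277 world d [-0.     -0.0009 -0.0313] TOOL d before turn(mm) [-0.0058 -0.7988 31.2885] after turn(mm) [ 0.0411 -0.8559 31.2869] rot [-0.0018 -0.0016  0.0036] rows>= 0.5007786678522667 0.02311169506430921
```

View pics/az2.png

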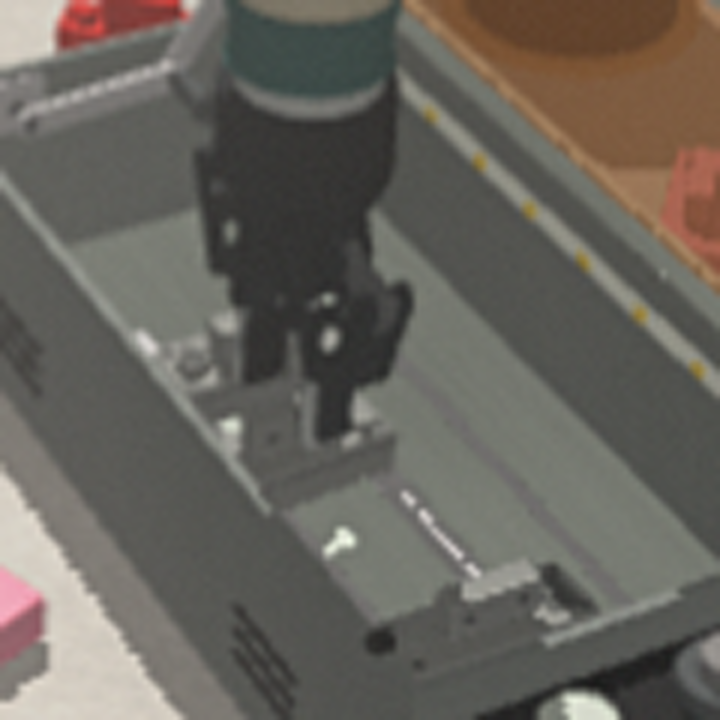

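```bash
python3 -m handwheel '{"delta_pos":[[0,-0.001,0.008],[0,0,0.006],[0,0,0.004],[0,0,0]],"rot":[[0,0,0],[0,0,0],[0,0,0],[0,0,0]],"grip":[0.03,0.03,0.03,0.03]}' 
python3 -c "
from h import *
s=snap('side');crop(s,260,230,380,350,6,'pics/ba2.png')"
```

```text
clock: 66.05
tcp_pos: [0.4775, -0.1802, 0.0907]
ee_rot: [[-0.999, -0.046, -0.002], [-0.046, 0.999, -0.002], [0.002, -0.002, -1.0]]
force: [0.5, 0.1, -0.0]
width: 0.0441
```

View pics/ba2.png

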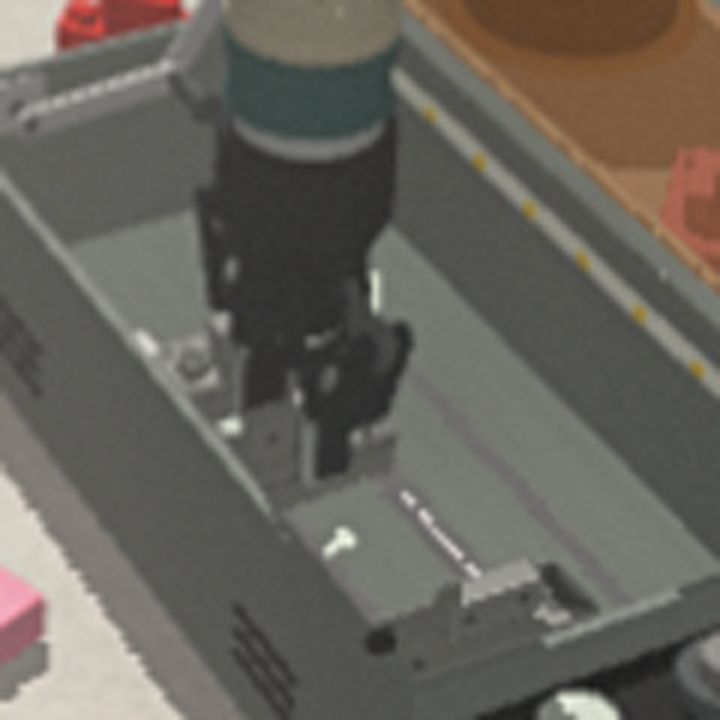

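```bash
python3 -m handwheel '{"delta_pos":[[0,0,0.006],[0,0,0.005],[0,0,0],[0,0,0],[0,0,0],[0,0,0],[0,0,0],[0,0,0]],"rot":[[0,0,0],[0,0,0],[0,0,0],[0,0,0],[0,0,0],[0,0,0],[0,0,0],[0,0,0]],"grip":[0.03,0.03,0.03,-1,-1,-1,-1,-1]}' 50
python3 -m handwheel '{"delta_pos":[[0,0,-0.01],[0,0,-0.02],[0,0,-0.02],[0,0,0]],"rot":[[0,0,0],[0,0,0],[0,0,0],[0,0,0]],"grip":[-1,-1,-1,-1]}'
python3 -c "
from h import *
go([.496,-.212,.125],179.3)
s=snap('side');crop(s,260,200,380,350,5,'pics/bb2.png')"
```

```text
clock: 67.1
tcp_pos: [0.4779, -0.1804, 0.08]
ee_rot: [[-0.999, -0.046, -0.001], [-0.046, 0.999, -0.002], [0.001, -0.002, -1.0]]
force: [0.3, -0.8, -1.4]
width: 0.0349
clock: 67.6
tcp_pos: [0.4794, -0.181, 0.1321]
ee_rot: [[-0.999, -0.046, 0.003], [-0.046, 0.999, -0.004], [-0.003, -0.005, -1.0]]
force: [0.6, -0.4, -2.1]
width: 0.0347
t 67.6 tcp [ 0.4794 -0.181   0.1321] q [-0.4859  0.1773 -0.4324  0.9564 -0.0026 -0.5315] F [ 0.6363 -0.4335 -2.0766] w 0.03468112447400712
phi -177.38261060718418 world d [ 0.0166 -0.031  -0.0071] TOOL d before turn(mm) [-15.1098 -31.6635   7.2843] after turn(mm) [-16.9378 -30.7683   7.0972] rot [-0.0045  0.0028  0.0579] rows>= 0.5733155441300898 0.31257820198200226
```

View pics/bb2.png

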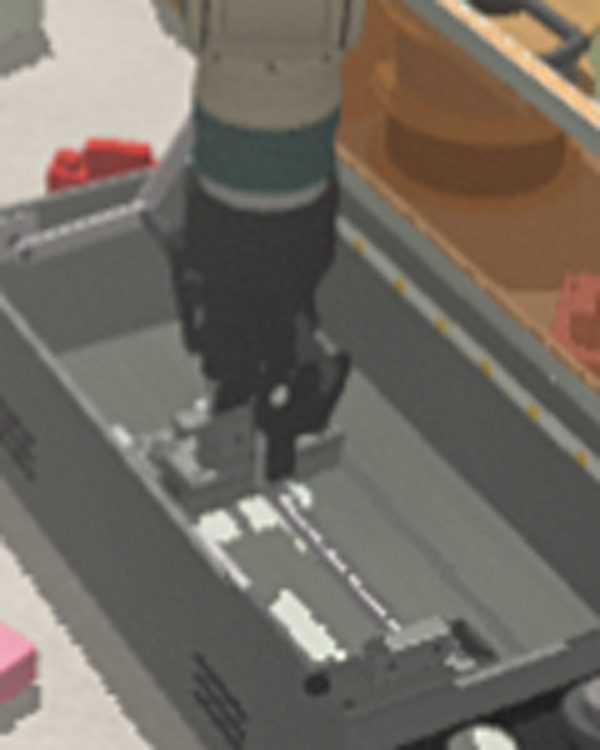

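```bash
python3 -m handwheel '{"delta_pos":[[0,0,0],[-0.008,-0.015,0],[-0.009,-0.016,0],[0,0,0.01],[0,0,0.015],[0,0,0.012],[0,0,0.006],[0,0,0]],"rot":[[0,0,0.058],[0,0,0],[0,0,0],[0,0,0],[0,0,0],[0,0,0],[0,0,0],[0,0,0]],"grip":[-1,-1,-1,-1,-1,-1,-1,-1]}'
python3 -c "
from h import *
go([.496,-.212,.08],179.3)"
```

```text
clock: 68.65
tcp_pos: [0.4938, -0.2109, 0.0862]
ee_rot: [[-1.0, 0.012, -0.002], [0.012, 1.0, -0.001], [0.002, -0.002, -1.0]]
force: [0.2, -0.2, -0.9]
width: 0.0346
t 68.65 tcp [ 0.4938 -0.2109  0.0862] q [-0.5229  0.2735 -0.4217  0.8769 -0.0025 -0.5108] F [ 0.2314 -0.1568 -0.9168] w 0.03462057884065481
phi 179.31153571809256 world d [ 0.0022 -0.0011 -0.0062] TOOL d before turn(mm) [-2.1944 -1.0164  6.2452] after turn(mm) [-2.1795 -1.0255  6.2489] rot [-0.0015 -0.0024  0.0002] rows>= 0.10715387341715245 0.015392518743083946
```

```bash
python3 -m handwheel '{"delta_pos":[[-0.001,-0.001,0.003],[0,0,0.002],[0,0,0.001],[0,0,0]],"rot":[[0,0,0],[0,0,0],[0,0,0],[0,0,0]],"grip":[-1,-1,-1,-1]}'
python3 -m handwheel '{"delta_pos":[[0,0,0.001],[0,0,0]],"rot":[[0,0,0],[0,0,0]],"grip":[-1,-1]}'
```

```text
clock: 69.15
tcp_pos: [0.4955, -0.2125, 0.0811]
ee_rot: [[-1.0, 0.012, -0.001], [0.012, 1.0, -0.002], [0.001, -0.002, -1.0]]
force: [-0.0, 0.2, -1.1]
width: 0.0346
clock: 69.4
tcp_pos: [0.4955, -0.2126, 0.0801]
ee_rot: [[-1.0, 0.012, -0.001], [0.012, 1.0, -0.002], [0.001, -0.002, -1.0]]
force: [-0.3, -0.2, -0.0]
width: 0.0345
```

```bash
python3 -m handwheel '{"delta_pos":[[0,0,0.001],[0,0,0]],"rot":[[0,0,0],[0,0,0]],"grip":[-1,-1]}'
```

```text
clock: 69.65
tcp_pos: [0.4955, -0.2126, 0.08]
ee_rot: [[-1.0, 0.012, -0.001], [0.012, 1.0, -0.002], [0.001, -0.002, -1.0]]
force: [-1.8, 0.2, 5.5]
width: 0.0348
```

Contact. I'll release, rise and swing aside to look.

```bash
python3 -m handwheel '{"delta_pos":[[0,0,0],[0,0,0],[0,0,0],[0,0,-0.02],[0,0,-0.04],[0,0,-0.05],[0,0,-0.06],[0.01,0.02,-0.06],[0.01,0.05,-0.06],[0.01,0.055,-0.05],[0.01,0.055,-0.03],[0,0.055,0]],"rot":[[0,0,0],[0,0,0],[0,0,0],[0,0,0],[0,0,0],[0,0,0],[0,0,0],[0,0,0],[0,0,0],[0,0,0],[0,0,0],[0,0,0]],"grip":[0.1,0.1,0.1,0.1,0.1,0.1,0.1,0.1,0.1,0.1,0.1,0.1]}'
python3 -m handwheel '{"delta_pos":[[0,0.05,0],[0,0.05,0],[0,0,0]],"rot":[[0,0,0],[0,0,0],[0,0,0]],"grip":[-0.44,-0.44,-0.44]}'
python3 -c "
from h import *
t=snap('top')
s=snap('side');crop(s,250,130,440,350,3.4,'pics/bc2.png');crop(t,265,125,445,255,4.4,'pics/bc1.png')
go([.66,-.153,.46],89.3)"
```

```text
clock: 71.15
tcp_pos: [0.4632, 0.0041, 0.4294]
ee_rot: [[-1.0, 0.013, 0.006], [0.013, 1.0, -0.003], [-0.006, -0.003, -1.0]]
force: [0.9, -0.6, 0.1]
width: 0.047
clock: 71.53
tcp_pos: [0.4634, 0.1056, 0.4256]
ee_rot: [[-1.0, 0.007, -0.001], [0.007, 1.0, -0.002], [0.001, -0.002, -1.0]]
force: [0.1, -0.3, -0.1]
width: 0.0237
t 71.625 tcp [0.4637 0.1031 0.4256] q [ 0.0842 -0.0341 -0.03    1.5764 -0.0028  0.0951] F [-0.326   0.7058 -0.1038] w 0.023866190876089505
phi 179.373606176202 world d [ 0.1963 -0.2561  0.0344] TOOL d before turn(mm) [-199.0842 -254.0382  -33.9408] after turn(mm) [-253.6804  199.4552  -34.435 ] rot [-0.0034  0.0013  1.5721] rows>= 5.192533579781934 8.45207280997452
```

View pics/bc1.png

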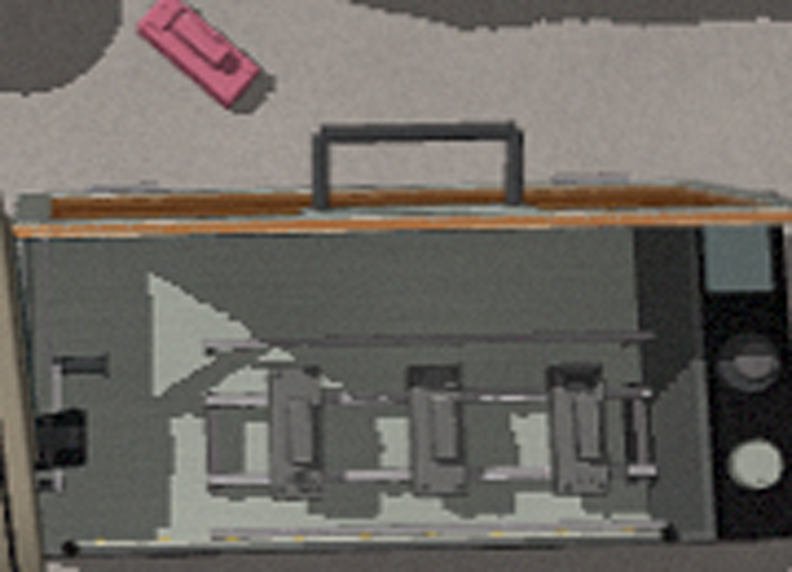

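View pics/bc2.png

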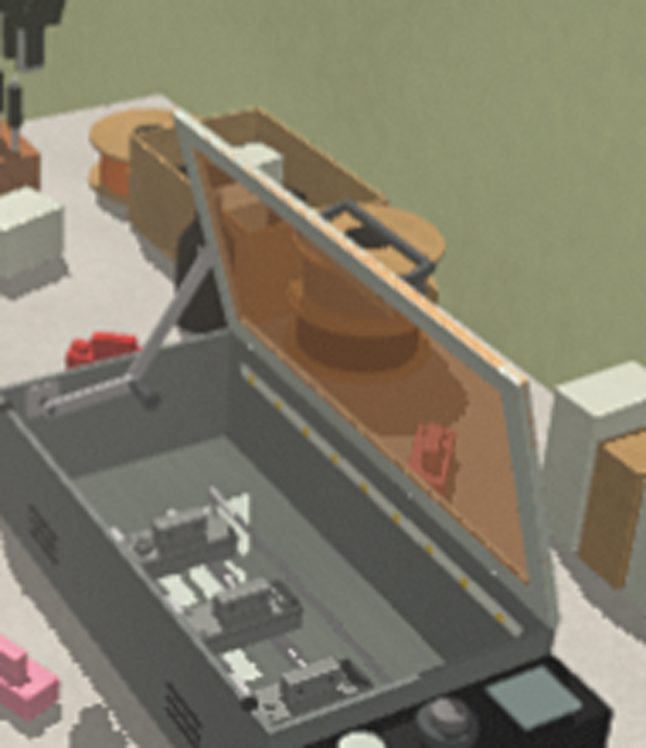

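```bash
python3 -m handwheel '{"delta_pos":[[0,0,-0.03],[0,0,0],[0,0,0],[0,0,0],[0,0,0],[0,0,0],[0,0,0],[0,0,0],[0,0,0],[0,0,0]],"rot":[[0,0,0.1747],[0,0,0.1747],[0,0,0.1747],[0,0,0.1747],[0,0,0.1747],[0,0,0.1747],[0,0,0.1747],[0,0,0.1747],[0,0,0.1747],[0,0,0]],"grip":[-0.44,-0.44,-0.44,-0.44,-0.44,-0.44,-0.44,-0.44,-0.44,-0.44]}'
python3 -c "
from h import *
t=snap('top');s=snap('side')
print(tri(t,(360.1,154.4),s,(364.1,199)))
o,d=ray(s,[(364.1,199)]);print(o+d[0]*((-.155-o[1])/d[0,1]))
got([.68,-.154,.42],0)"
```

```text
clock: 72.88
tcp_pos: [0.464, 0.1015, 0.4557]
ee_rot: [[0.014, 1.0, -0.001], [1.0, -0.014, -0.003], [-0.003, -0.001, -1.0]]
force: [-0.5, 0.6, 0.2]
width: 0.0237
(array([ 0.6451, -0.1555,  0.3288]), np.float64(0.00018473183327618312))
[ 0.6454 -0.155   0.3284]
t 72.975 tcp [0.464  0.102  0.4557] q [ 0.0816 -0.0307  0.035   1.6376 -0.0025  1.6652] F [-0.4992 -0.1556 -0.6093] w 0.024089889338443502 
world d [ 0.216  -0.256  -0.0357] tool d mm [-253.0931  219.3419   36.1711] rot [-0.001   0.0026 -0.0007]
```

```bash
python3 -m handwheel '{"delta_pos":[[-0.042,0.034,0],[-0.042,0.034,0],[-0.042,0.034,0],[-0.042,0.034,0],[-0.042,0.034,0],[-0.044,0.0355,0],[0,0,0.015],[0,0,0.015],[0,0,0],[0,0,0]],"rot":[[0,0,0],[0,0,0],[0,0,0],[0,0,0],[0,0,0],[0,0,0],[0.125,0,0],[0.125,0,0],[0,0,0],[0,0,0]],"grip":[-0.44,-0.44,-0.44,-0.44,-0.44,-0.44,-0.44,-0.44,-0.44,-0.44]}'
python3 -c "
from h import *
got([.6465,-.155,.3345],.25)"
```

```text
clock: 74.22
tcp_pos: [0.6638, -0.1541, 0.4269]
ee_rot: [[0.013, 0.969, -0.246], [1.0, -0.013, 0.001], [-0.002, -0.246, -0.969]]
force: [0.1, 0.2, -0.0]
width: 0.0237
t 74.225 tcp [ 0.6638 -0.1541  0.4269] q [-0.2951  0.5454  0.6919  1.9563 -0.0708  1.2976] F [ 0.0724  0.1726 -0.0361] w 0.023683371604754627 
world d [-0.0173 -0.0009 -0.0924] tool d mm [-0.9622  5.9694 93.8172] rot [ 0.001   0.002  -0.0015]
```

```bash
python3 -m handwheel '{"delta_pos":[[-0.001,0.006,0.03],[0,0,0.025],[0,0,0.01],[0,0,0]],"rot":[[0,0,0],[0,0,0],[0,0,0],[0,0,0]],"grip":[-0.44,-0.44,-0.44,-0.44]}'
python3 -c "
from h import *
got([.6465,-.155,.3345],.25)
s=snap('side');crop(s,300,120,420,240,6,'pics/bd2.png')"
```

```text
clock: 74.72
tcp_pos: [0.6528, -0.1548, 0.3635]
ee_rot: [[0.014, 0.969, -0.246], [1.0, -0.014, 0.001], [-0.003, -0.246, -0.969]]
force: [0.1, -0.1, -0.5]
width: 0.0243
t 74.725 tcp [ 0.6528 -0.1548  0.3635] q [-0.3003  0.507   0.5018  1.804  -0.0723  1.2933] F [ 0.0952 -0.1202 -0.4671] w 0.02432324022017038 
world d [-0.0063 -0.0002 -0.029 ] tool d mm [-0.2458  0.9938 29.6668] rot [ 0.0011  0.0023 -0.0022]
```

View pics/bd2.png

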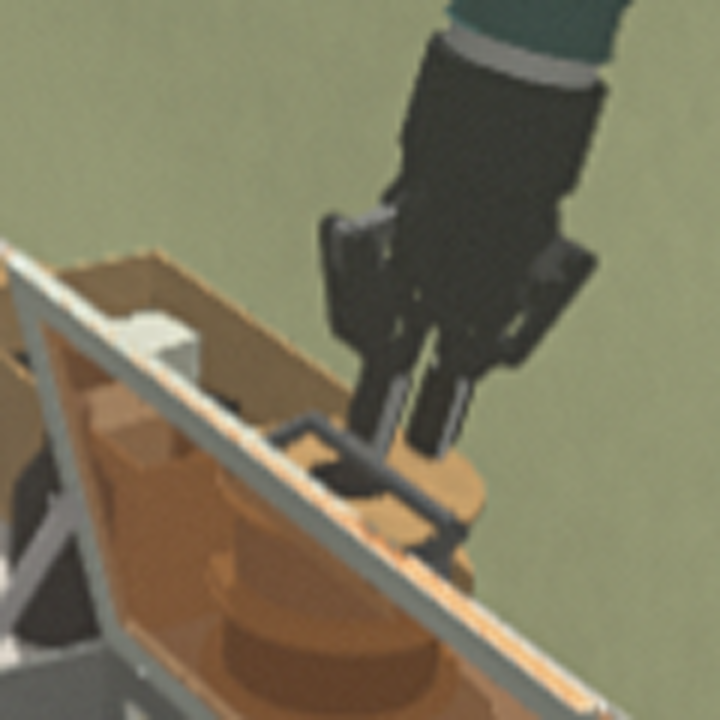

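```bash
python3 -m handwheel '{"delta_pos":[[0,0.0005,0.01],[0,0,0.01],[0,0,0.009],[0,0,0],[0,0,0],[0,0,0],[0,0,0],[0,0,0],[0,0,0]],"rot":[[0,0,0],[0,0,0],[0,0,0],[0,0,0],[0,0,0],[0,0,0],[0,0,0],[0,0,0],[0,0,0]],"grip":[-0.44,-0.44,-0.44,-0.44,-1,-1,-1,-1,-1]}' 40
python3 -c "
from h import *
s=snap('side');crop(s,300,120,420,240,6,'pics/be2.png')
arc(2.5,10,r=.208,hx=.652,hz=.121)"
```

```text
clock: 75.9
tcp_pos: [0.6466, -0.1548, 0.3337]
ee_rot: [[0.014, 0.968, -0.249], [1.0, -0.014, 0.001], [-0.002, -0.249, -0.969]]
force: [-3.3, 0.8, -0.4]
width: 0.0087
t 75.95 tcp [ 0.6466 -0.1548  0.3337] F [-3.5275  0.5174  0.7906] w 0.00843996315653356 beta 88.09952328459005 r 0.2070135516305697 lid alpha 73.49952328459005
[-0.1 -8.9  1.8] 85.6
[-0.1 -8.5  3.1] 83.1
[-0.1 -8.4  3.5] 80.6
[-0.1 -8.2  3.8] 78.1
[-0.1 -8.   4.2] 75.6
[-0.1 -7.9  4.5] 73.1
[-0.1 -7.6  4.9] 70.6
[-0.1 -7.4  5.2] 68.1
[-0.1 -7.2  5.5] 65.6
[-0.1 -6.9  5.8] 63.1
```

View pics/be2.png

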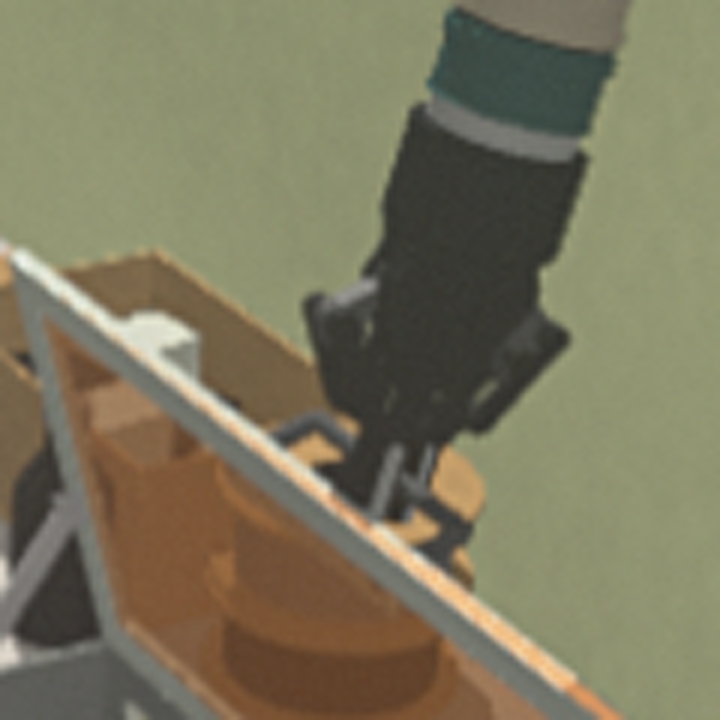

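```bash
python3 -m handwheel '{"delta_pos":[[0,-0.0088,0.0026],[0,-0.0085,0.0031],[0,-0.0084,0.0035],[0,-0.0082,0.0038],[0,-0.008,0.0042],[0,-0.0079,0.0045],[0,-0.0076,0.0049],[0,-0.0074,0.0052],[0,-0.0072,0.0055],[0,-0.0069,0.0058],[0,0,0]],"rot":[[0,0,0],[0,0,0],[0,0,0],[0,0,0],[0,0,0],[0,0,0],[0,0,0],[0,0,0],[0,0,0],[0,0,0],[0,0,0]],"grip":[-1,-1,-1,-1,-1,-1,-1,-1,-1,-1,-1]}' 40
python3 -c "
from h import *
arc(2.5,11,r=.208,hx=.652,hz=.121)"
```

```text
clock: 77.32
tcp_pos: [0.558, -0.154, 0.3108]
ee_rot: [[0.014, 0.968, -0.252], [1.0, -0.014, 0.001], [-0.003, -0.252, -0.968]]
force: [-5.1, -3.7, 2.9]
width: 0.0084
t 77.325 tcp [ 0.558  -0.154   0.3108] F [-5.0591 -3.6677  2.9344] w 0.008437762157081861 beta 62.55862288145273 r 0.20733606467681995 lid alpha 47.958622881452726
[-0.1 -7.1  5.7] 60.1
[-0.1 -6.3  6.5] 57.6
[-0.1 -6.   6.8] 55.1
[-0.1 -5.7  7. ] 52.6
[-0.1 -5.4  7.3] 50.1
[-0.1 -5.1  7.5] 47.6
[-0.1 -4.8  7.7] 45.1
[-0.1 -4.4  7.9] 42.6
[-0.1 -4.1  8.1] 40.1
[-0.1 -3.7  8.3] 37.6
[-0.1 -3.4  8.4] 35.1
```

```bash
python3 -m handwheel '{"delta_pos":[[0,-0.0069,0.0059],[0,-0.0064,0.0065],[0,-0.006,0.0068],[0,-0.0057,0.007],[0,-0.0054,0.0073],[0,-0.0051,0.0075],[0,-0.0048,0.0077],[0,-0.0044,0.0079],[0,-0.0041,0.0081],[0,-0.0037,0.0083],[0,-0.0034,0.0084],[0,0,0]],"rot":[[0,0,0],[0,0,0],[0,0,0],[0,0,0],[0,0,0],[0,0,0],[0,0,0],[0,0,0],[0,0,0],[0,0,0],[0,0,0],[0,0,0]],"grip":[-1,-1,-1,-1,-1,-1,-1,-1,-1,-1,-1,-1]}' 40
python3 -c "
from h import *
arc(2.5,8,r=.208,hx=.652,hz=.121)"
```

```text
clock: 78.82
tcp_pos: [0.4829, -0.1533, 0.2448]
ee_rot: [[0.014, 0.967, -0.253], [1.0, -0.014, -0.0], [-0.004, -0.253, -0.967]]
force: [-4.5, -6.7, -1.0]
width: 0.0088
t 78.825 tcp [ 0.4829 -0.1533  0.2448] F [-4.5209 -6.6507 -1.023 ] w 0.00882439037499293 beta 34.65987497804564 r 0.2074156882104424 lid alpha 20.05987497804564
[-0.  -3.5  8.4] 32.2
[-0.  -2.5  8.7] 29.7
[-0.  -2.2  8.8] 27.2
[-0.  -1.8  8.9] 24.7
[-0.  -1.4  9. ] 22.2
[-0. -1.  9.] 19.7
[-0.  -0.6  9.1] 17.2
[-0.  -0.2  9.1] 14.7
```

```bash
python3 -m handwheel '{"delta_pos":[[0,-0.003,0.0085],[0,-0.0025,0.0087],[0,-0.0022,0.0088],[0,-0.0018,0.0089],[0,-0.0014,0.008],[0,-0.001,0.006],[0,-0.0005,0.005],[0,0,0.004],[0,0,0.003],[0,0,0]],"rot":[[0,0,0],[0,0,0],[0,0,0],[0,0,0],[0,0,0],[0,0,0],[0,0,0],[0,0,0],[0,0,0],[0,0,0]],"grip":[-1,-1,-1,-1,-1,-1,-1,-1,-1,-1]}' 40
python3 -c "
from h import *
arc(2.5,2,r=.208,hx=.652,hz=.121)"
```

```text
clock: 80.08
tcp_pos: [0.4547, -0.1531, 0.1891]
ee_rot: [[0.014, 0.967, -0.256], [1.0, -0.014, -0.001], [-0.004, -0.256, -0.967]]
force: [-6.7, -6.8, -0.2]
width: 0.0083
t 80.075 tcp [ 0.4547 -0.1531  0.1891] F [-6.6709 -6.8149 -0.2028] w 0.00831514598755644 beta 17.383289730592036 r 0.20836688969370687 lid alpha 2.7832897305920365
[0.  0.2 9.1] 14.9
[0.  0.2 9.1] 12.4
```

```bash
python3 -m handwheel '{"delta_pos":[[0,0,0.003],[0,0,0.003],[0,0,0.002],[0,0,0.002],[0,0,0]],"rot":[[0,0,0],[0,0,0],[0,0,0],[0,0,0],[0,0,0]],"grip":[-1,-1,-1,-1,-1]}' 40
python3 -m handwheel '{"delta_pos":[[0,0,0.0015],[0,0,0.0015],[0,0,0]],"rot":[[0,0,0],[0,0,0],[0,0,0]],"grip":[-1,-1,-1]}' 40
```

```text
clock: 80.7
tcp_pos: [0.4517, -0.1531, 0.1793]
ee_rot: [[0.014, 0.966, -0.257], [1.0, -0.014, -0.001], [-0.004, -0.257, -0.966]]
force: [-9.3, -7.4, 0.9]
width: 0.0082
clock: 81.08
tcp_pos: [0.451, -0.1531, 0.1766]
ee_rot: [[0.014, 0.966, -0.257], [1.0, -0.014, -0.001], [-0.005, -0.257, -0.966]]
force: [-7.9, -8.8, 1.2]
width: 0.0086
```

```bash
python3 -m handwheel '{"delta_pos":[[0,0,0.0015],[0,0,0.0015],[0,0,0]],"rot":[[0,0,0],[0,0,0],[0,0,0]],"grip":[-1,-1,-1]}' 40
python3 -m handwheel '{"delta_pos":[[0,0,0.0015],[0,0,0.0015],[0,0,0]],"rot":[[0,0,0],[0,0,0],[0,0,0]],"grip":[-1,-1,-1]}' 40
```

```text
clock: 81.45
tcp_pos: [0.4503, -0.1531, 0.1743]
ee_rot: [[0.013, 0.966, -0.257], [1.0, -0.014, -0.001], [-0.005, -0.257, -0.966]]
force: [-8.2, -7.1, 4.4]
width: 0.0084
clock: 81.82
tcp_pos: [0.4503, -0.1531, 0.1742]
ee_rot: [[0.013, 0.967, -0.255], [1.0, -0.014, -0.001], [-0.005, -0.255, -0.967]]
force: [-9.9, -4.6, 19.0]
width: 0.0087
```

Hard stop, so the lid is shut. I'll release and check that nothing moved before pressing start.

```bash
python3 -m handwheel '{"delta_pos":[[0,0,-0.001],[0,0,0],[0,0,0],[0,0,0],[0,0,-0.01],[0,0,-0.03],[0,0,-0.04],[0,0,-0.04],[0,0,0]],"rot":[[0,0,0],[0,0,0],[0,0,0],[0,0,0],[0,0,0],[0,0,0],[0,0,0],[0,0,0],[0,0,0]],"grip":[-1,-0.4,-0.4,-0.4,-0.4,-0.4,-0.4,-0.4,-0.4]}'
python3 -m handwheel '{"delta_pos":[[0,0,0],[0,0,0],[-0.05,0.008,0],[-0.05,0.008,0],[-0.05,0.008,0],[-0.05,0.008,0],[-0.05,0.008,0],[-0.014,0.008,0],[0,0,0],[0,0,0]],"rot":[[-0.12,0,0],[-0.12,0,0],[0,0,0],[0,0,0],[0,0,0],[0,0,0],[0,0,0],[0,0,0],[0,0,0],[0,0,0]],"grip":[-1,-1,-1,-1,-1,-1,-1,-1,-1,-1]}'
python3 -c "
from h import *
go([.5325,-.418,.15],89.3)
t=snap('top');s=snap('side');crop(s,220,190,440,380,3.5,'pics/bf2.png')
c=t['frame'][170:250,270:430].astype(float);c=np.clip((c-c.min((0,1)))*[6,2.2,1.6],0,255).astype(np.uint8)
cv2.imwrite('pics/bf1.png',cv2.resize(c,None,fx=5,fy=5,interpolation=cv2.INTER_CUBIC))"
```

```text
clock: 82.95
tcp_pos: [0.4864, -0.1535, 0.2933]
ee_rot: [[0.013, 0.97, -0.241], [1.0, -0.014, -0.002], [-0.005, -0.241, -0.971]]
force: [-0.1, -0.6, -0.2]
width: 0.0257
clock: 84.2
tcp_pos: [0.5277, -0.4157, 0.2892]
ee_rot: [[0.013, 1.0, -0.012], [1.0, -0.013, -0.001], [-0.001, -0.012, -1.0]]
force: [0.2, 0.6, 0.1]
width: -0.0002
t 84.2 tcp [ 0.5277 -0.4157  0.2892] q [-0.7599  0.3526  0.1457  1.372  -0.0088  0.8236] F [0.224  0.5794 0.1236] w -0.00019693425624050563
phi 89.27714676274229 world d [ 0.0048 -0.0023 -0.1392] TOOL d before turn(mm) [ -2.1243   6.4985 139.1306] after turn(mm) [ -2.2564   4.836  139.1963] rot [-0.0119  0.0009 -0.0004] rows>= 2.2287762664443975 0.06442363314487075
```

View pics/bf1.png

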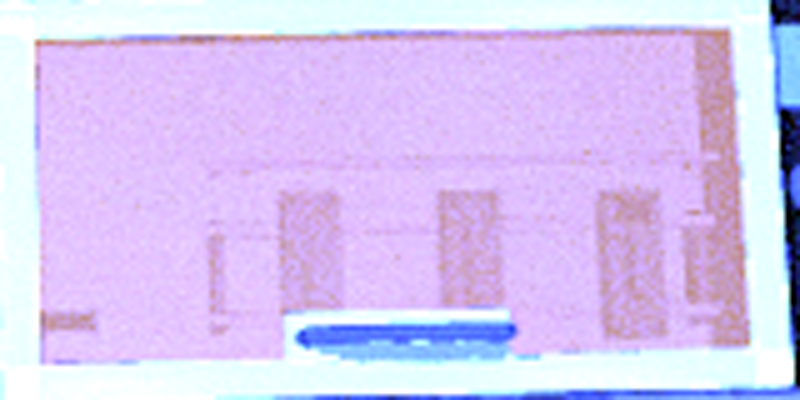

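View pics/bf2.png

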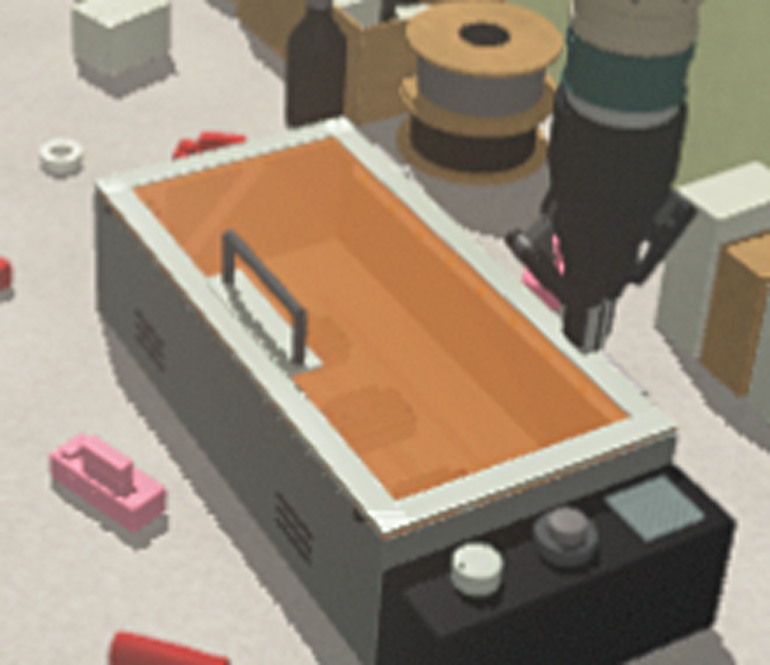

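All three are evenly spaced and in place under the shut lid. I'll press start.

```bash
python3 -m handwheel '{"delta_pos":[[-0.002,0.005,0.03],[0,0,0.045],[0,0,0.04],[0,0,0.02],[0,0,0.004],[0,0,0]],"rot":[[-0.012,0,0],[0,0,0],[0,0,0],[0,0,0],[0,0,0],[0,0,0]],"grip":[-1,-1,-1,-1,-1,-1]}'
python3 -m handwheel '{"delta_pos":[[0,0,0.002],[0,0,0.002],[0,0,0.001],[0,0,0]],"rot":[[0,0,0],[0,0,0],[0,0,0],[0,0,0]],"grip":[-1,-1,-1,-1]}'
python3 -c "
from h import *
go([.5325,-.418,.141],89.3)"
```

```text
clock: 85.05
tcp_pos: [0.5334, -0.4202, 0.1519]
ee_rot: [[0.014, 1.0, 0.003], [1.0, -0.014, -0.004], [-0.004, 0.003, -1.0]]
force: [0.6, 0.3, -0.1]
width: 0.0003
clock: 85.55
tcp_pos: [0.5331, -0.4202, 0.1461]
ee_rot: [[0.014, 1.0, 0.002], [1.0, -0.014, -0.003], [-0.003, 0.002, -1.0]]
force: [0.1, -0.1, 2.4]
width: 0.0001
t 85.55 tcp [ 0.5331 -0.4202  0.1461] q [-0.7623  0.4373 -0.0389  1.0907 -0.001   0.8224] F [ 0.1253 -0.1183  2.4204] w 0.00010534490071785306
phi 89.2020764299455 world d [-0.0006  0.0022 -0.0051] TOOL d before turn(mm) [ 2.2562 -0.6366  5.094 ] after turn(mm) [ 2.2398 -0.6216  5.1031] rot [ 0.0022  0.0034 -0.0017] rows>= 0.08972072837914348 0.023727550942770587
```

```bash
python3 -m handwheel '{"delta_pos":[[0,0,0.002],[0,0,0.002],[0,0,0.001],[0,0,0.001],[0,0,0.001],[0,0,0]],"rot":[[0,0,0],[0,0,0],[0,0,0],[0,0,0],[0,0,0],[0,0,0]],"grip":[-1,-1,-1,-1,-1,-1]}'
```

```text
clock: 86.3
tcp_pos: [0.5332, -0.4203, 0.1409]
ee_rot: [[0.014, 1.0, 0.003], [1.0, -0.014, -0.004], [-0.004, 0.003, -1.0]]
force: [-2.0, 1.0, 12.5]
width: 0.0003
```

```bash
python3 -m handwheel '{"delta_pos":[[0,0,-0.003],[0,0,-0.01],[0,0,-0.03],[0,0,-0.05],[0,0,-0.05],[0,-0.03,-0.03],[0,-0.05,0],[0,-0.05,0],[0,0,0],[0,0,0]],"rot":[[0,0,0],[0,0,0],[0,0,0],[0,0,0],[0,0,0],[0,0,0],[0,0,0],[0,0,0],[0,0,0],[0,0,0]],"grip":[-1,-1,-1,-1,-1,-1,-1,-1,-1,-1]}'
python3 -c "
from h import *
t=snap('top');s=snap('side');crop(s,180,180,440,400,3,'pics/bg2.png')
c=t['frame'][170:250,270:460].astype(float);c=np.clip((c-c.min((0,1)))*[6,2.2,1.6],0,255).astype(np.uint8)
cv2.imwrite('pics/bg1.png',cv2.resize(c,None,fx=4,fy=4,interpolation=cv2.INTER_CUBIC))
crop(t,100,90,470,320,2.1,'pics/bg3.png')"
```

```text
clock: 87.55
tcp_pos: [0.4024, -0.4173, 0.3108]
ee_rot: [[0.014, 1.0, 0.001], [1.0, -0.014, -0.001], [-0.001, 0.001, -1.0]]
force: [-0.1, -0.3, 1.1]
width: -0.0001
```

View pics/bg1.png

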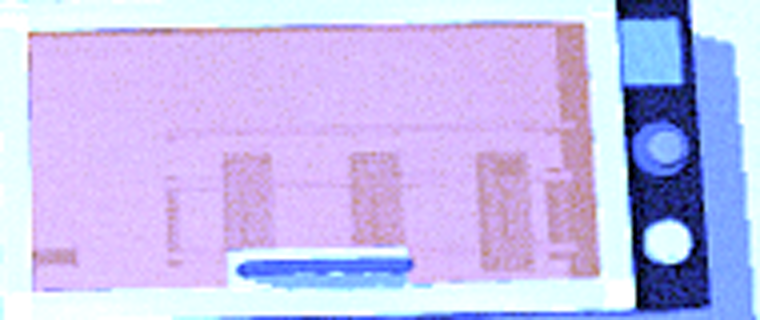

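View pics/bg2.png

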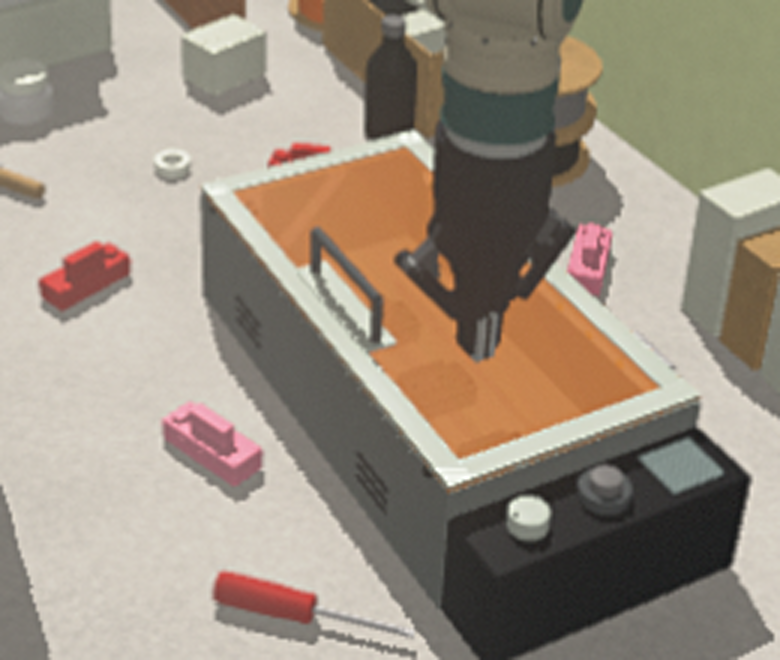

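View pics/bg3.png

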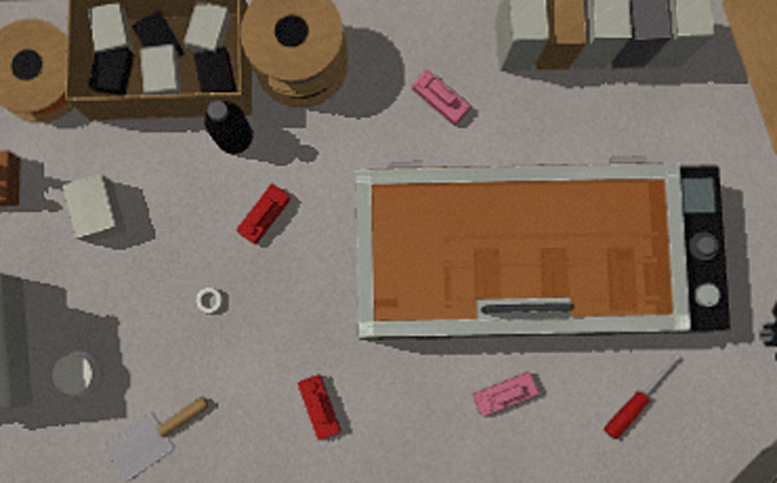

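The last pictures show everything in place, so I'm handing in.

```bash
python3 -c "
from h import *
order.hand_in();print(sensors.state()['clock'])"
```

```text
the job is handed in; nothing more can be done
the job is handed in; nothing more can be done
```

The job is handed in, finished at about 88 s. The three grey housings present are in the cabinet: lens collar, ribs and window. I never saw a grey saddle-block one. They lie flat, square across both bars and about 100 mm apart.

- **Order followed:** I broke the stay (fold measured at about 0.54) and lowered the lid by its handle until it hit a hard stop. Then I pressed start to the bottom of its travel, at about 12 to 14 N.
- **What went wrong:** My first press of start was too early. The ribbed housing had been knocked about 35 mm aside and against the front rail as I let go of the shut lid. I only noticed after pressing.
- **How I mended it:** I lifted the lid by its handle to where it stays put and set the housing back square. I then lowered the lid to its stop again and pressed start again, so there were two presses in all.
- **Last checks:** The final pictures show the lid shut, the three housings evenly spaced under it and the other bench items where they were. The robot was touching nothing. I saw the housings only through the amber lid, and the lid and handle hid part of them.

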